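# Up-end the glass plaques and rack them

## Task

Put the flat glass plaques (three or four of them) away in the slotted wooden rack, each standing upright on a short edge, one to a slot and right down in it, doing the widest first and so on down to the narrowest. Lay each one first on the pivoting tray and let go, so that its own weight tips the tray over and stands the plaque up at a slope; then take it by its raised end and stand it in the rack. At the end the tray must be empty and level again, and the other things on the table must stay where they are.

Things in the scene. Friction and masses are not known exactly. Their poses are not given: they have to be found in the camera images.
- plaque1: Loose frosted-glass plaque, a flat slab 110 long x 64 wide x 12 mm thick, about 211 g; the widest of the set. Starts flat on the table. Origin at its centre; x along its length, y across its width, z through its thickness. May be absent.
- plaque2: Loose frosted-glass plaque, a flat slab 110 long x 56 wide x 12 mm thick, about 185 g; second widest of the set. Starts flat on the table. Origin at its centre; x along its length, y across its width, z through its thickness. May be absent.
- plaque3: Loose frosted-glass plaque, a flat slab 110 long x 48 wide x 12 mm thick, about 158 g; third of the set. Starts flat on the table. Origin at its centre; x along its length, y across its width, z through its thickness. May be absent.
- plaque4: Loose frosted-glass plaque, a flat slab 110 long x 40 wide x 12 mm thick, about 132 g; the narrowest of the set. Starts flat on the table. Origin at its centre; x along its length, y across its width, z through its thickness. May be absent.
- upender: Fixed dark steel stand of the pivoting tray: base plate 175 x 140 x 8 mm, two posts 128 mm high, 106 mm apart inside. Origin on the table right under the pivot, which is 115 mm up; x points the way the tray tips (to its low end), y along the pivot. The tray's two round counterweights, 32 mm across, ride 42 mm behind the pivot, outside y = +-43 mm.
- tray (a joint): Tilt of the aluminium tray, rad: 0 level (empty), 1.05 fully tipped on its stop (60 degrees, +x end down). Counterweights bring it back level about 3 s after unloading. It tips in 1 to 2 s under a plaque centred 30 to 48 mm ahead of the pivot and stays tipped while loaded; centred less than 25 mm ahead it may not tip.
- tray_seat (a point): Point on the tray's upper face where a plaque's centre belongs: 45 mm ahead of the pivot, 119 mm above the table when level. Turns with the tray: x along it to its low end, z square to its face. The floor runs from 10 mm behind this point to 55 mm ahead, 80 mm wide, and ends in an 8 mm high lip.
- tray_gap (a point): Point in the open part of the tray, 35 mm behind tray_seat. Behind the floor there are only two side arms, 86 mm apart, level with it. So the last 45 mm of a plaque laid lengthwise against the lip overhang in the open; once tipped they can be pinched across the thickness, from above along the slope.
- rack: Fixed wooden rack 184 x 100 mm, 72 mm high, with four parallel open-topped slots, closed at their ends by side boards 8 mm thick of the same height. Origin at the centre of its underside; x along the row of slots (square to them), y along the slots, z up.
- slot1 (a point): Middle of the floor of rack slot 1: 12 mm above the table, slot 17 mm wide along the rack's x, 84 mm long along its y, 60 mm deep; slots stand 45 mm apart.
- slot2 (a point): Middle of the floor of rack slot 2: 12 mm above the table, slot 17 mm wide along the rack's x, 84 mm long along its y, 60 mm deep; slots stand 45 mm apart.
- slot3 (a point): Middle of the floor of rack slot 3: 12 mm above the table, slot 17 mm wide along the rack's x, 84 mm long along its y, 60 mm deep; slots stand 45 mm apart.
- slot4 (a point): Middle of the floor of rack slot 4: 12 mm above the table, slot 17 mm wide along the rack's x, 84 mm long along its y, 60 mm deep; slots stand 45 mm apart.
- graphite_block: Bystander: dark block 70 x 110 x 40 mm. Origin under its centre.
- paperweight: Bystander: white glass paperweight, 70 mm across, 59 mm high. Origin under its centre.
- paddle: Bystander: wooden paddle lying flat, 270 mm long, 75 mm wide, 16 mm high. Origin under its neck.
- jacks: Bystander: steel glassblower's tongs lying flat, 220 mm long. Origin near the middle.
- frit_jar: Bystander: jar 68 mm across, 95 mm high. Origin under its centre.
- bit_cup: Bystander: steel cup 84 mm across, 85 mm high. Origin under its centre.
- cup_mould: Bystander: dark steel mould 80 mm across, 70 mm high. Origin under its centre.
Mind the look-alikes: they are no part of the job. Leave any blue or pink look-alike of the plaque4 alone.

How it is judged:
By the outcome, as a careful person would: the job done as asked, in the order asked, and still so for the second after the job is handed in, with the robot touching nothing.
Of plaque1, plaque2, plaque3, plaque4 only 3 to 4 are there at a start; the rules pass over those that are not, and their reading is None.
At some moment in a run one of plaque1, plaque2, plaque3, plaque4 may be knocked a few centimetres aside while the robot is not near it.
It also fails if it takes over 210 s, if anything falls off the work surface, if the arm or the gripper's body presses on something with over 40 N, if the wrist force passes 120 N, or if a joint passes its speed limit or range.

## Robot

A 6-joint arm with a two-finger parallel gripper is mounted at the origin on the work surface. World frame = base frame: x ahead of the robot, y to its left, z up, the work surface at z = 0. Lengths are in mm, angles in rad, forces in N, time in s.
With the tool pointing down it reaches from about 325 to 875 mm from the base axis. Payload 4.4 kg.
Tool frame: the origin (TCP) lies at the very end of the fingers, on their centre line; the grasp point (between the pads) lies 19 mm behind it; z points along the fingers, y is the direction in which the jaws open and shut (so a half turn about z gives the same grasp; the last joint's range is limited). The gripper opens to 85 mm and grips with 20 to 120 N. Pads are 22 mm wide; open, the fingers measure 114 mm over their backs; the gripper's body (76 mm by 85 mm) begins 54 mm behind the grasp point. The pads swing forward as they close: fully open they stand 13 mm farther back than shut.
Start: joints at [1.183, 0.207, 1.542, -0, 1.393, -0.15], TCP at [135.46, 558.818, 192.082] pointing down, gripper open.
Joint ranges: [-2.73, 2.73], [-0.86, 2.22], [0.23, 2.46], [-1.11, 4.25], [0.08, 2.63], [-2.82, 2.82]. Speed limits (rad/s): [2.79, 2.79, 3.14, 3.14, 3.14, 3.14].

## Interface

Orientations are given as a unit quaternion [x, y, z, w].
In Python, from bench import arm, vision gives the robot as it stands.
- The arm moves only by the tool drive_tool, never from a script. Its argument "plan" is a list of rows, each an object of numbers: "tx", "ty", "tz": the shift along the world's x, y, z in cm; "wx", "wy", "wz": the turn, a rotation vector about the world's x, y, z in rad; "fingers": the closure, from 0 (fully open) to 1 (shut). A call has exactly 8 rows; each row shifts and turns the pose as measured when the row begins; what a row does not reach is not made up. A row lasts 1/8 s, in which the tool goes at most 62.5 mm and 10.7 degrees, less where a joint would pass 70% of its speed; a pose out of reach is approached as far as the arm can. A call is refused whole if a number of a shift passes 6.25 or a number of a turn 0.188, either way. A call with a gripper value outside its range is refused whole. The fingers move at their own pace and stop on an object; the grip force is fixed at half the most. Time passes only in rows, so rows that do not move let the fingers close, or fill a call up. It gives the time, the measured TCP pose, the force and the opening at its end, in the units of the state.
- arm.state(): the state, without advancing time (a new reading comes with each control period).
- vision.camera(name): name is "scene" or "side" or "wrist"; returns a dict with "image" (480x640x3 uint8, red, green, blue), "fx", "fy", "cx", "cy" (pixels), "R" (3x3) and "t" (3): a world point X has camera coordinates R X + t; the wrist camera has in their place "tool_from_camera" (4x4, takes a point from camera to tool coordinates, whose origin is the TCP and whose axes are the flange's). Camera axes: x right, y down, z forward; pixel columns grow to the right and rows downward; lengths in mm; the calibration is good to about 2 mm. A picture is of the moment at which its call begins: read the wrist's pose just before it. There is no depth.
- arm.finish_job(): hands the job in, once; it reports no verdict.
The state is a dict: "time": time; "joint_pos": joint angles; "joint_vel": joint speeds; "joint_efforts": joint torques, N m; "position": TCP position; "orientation": TCP orientation; "contact_force": force on the tool from outside, world axes, zero at the start; "ft_torque": the same for the moment, N m; "gripper_width": finger opening in mm.
Only numpy, scipy, OpenCV 4.12 (cv2) and the standard library are available. Lean on these libraries where they do the work, as an engineer would, in place of code of your own. Each camera call takes 0.05 s, during which the arm holds its last target.

## Working session

There is one attempt and no reset: what is moved stays moved. The work goes in short steps, Python scripts to look and compute and a tool call to move; the robot and the scene stay as the last step left them, time stands still between calls to the robot, and variables do not carry over. Pictures are saved under pics/ and viewed, and the job is handed in when it is done.

Besides the shell and the picture viewer there is one more tool, called after ">>>" by a JSON object that holds its "api" and its "payload". drive_tool: Moves the arm, as the interface text tells. Its arguments: {"type":"object","properties":{"plan":{"type":"array"}},"required":["plan"]}

```bash
mkdir -p pics; ls
python3 - <<'E'
from bench import arm, vision
import cv2
print(arm.state())
for n in ["scene","side","wrist"]:
    c=vision.camera(n); cv2.imwrite(f"pics/{n}0.png",c["image"][:,:,::-1]); print(n,{k:v for k,v in c.items() if k!="image"})
E
```

```text
pics
{'time': 0.0, 'joint_pos': array([ 1.18248425e+00,  2.07453594e-01,  1.54297494e+00,  2.44680138e-05,
        1.39346355e+00, -1.50506856e-01]), 'joint_vel': array([ 0.00055561,  0.00186875, -0.00054963,  0.00125281,  0.00136286,
        0.00165166]), 'joint_efforts': array([ 7.81351355e-04, -3.83031213e+01, -2.91597211e+01, -8.61840408e-05,
        1.06407946e-02, -3.97527600e-06]), 'position': array([135.13624186, 558.02677111, 190.89681905]), 'orientation': array([ 1.18624714e-01,  9.92938495e-01, -1.10503692e-03, -3.17615729e-04]), 'contact_force': array([ 0.20883696,  0.01555729, -0.51239002]), 'ft_torque': array([ 0.01979152, -0.00594403,  0.04317561]), 'gripper_width': 85.21044246223116}
scene {'fx': 615.1081929681864, 'fy': 615.1081929681864, 'cx': 310.379709292409, 'cy': 243.78218274707535, 'R': array([[-0.61985218,  0.78466425, -0.00923473],
       [ 0.49060708,  0.37832089, -0.78497006],
       [-0.61244426, -0.49109603, -0.61946487]]), 't': array([ 347.37302344, -193.37572235, 2234.86611588])}
side {'fx': 438.6442089362891, 'fy': 438.6442089362891, 'cx': 318.10425829496296, 'cy': 236.90134559557958, 'R': array([[ 0.89425647, -0.44701403,  0.02199591],
       [-0.27444076, -0.58651808, -0.76202284],
       [ 0.3535359 ,  0.67540728, -0.64717646]]), 't': array([-498.39528865,  217.97825296, 1216.7383882 ])}
wrist {'fx': 363.6572297979496, 'fy': 363.6572297979496, 'cx': 320.32674228394535, 'cy': 240.4702047725375, 'tool_from_camera': array([[-1.02468824e-03, -9.58841385e-01, -2.83940396e-01,
         7.16975453e+01],
       [ 9.99999473e-01, -9.63263605e-04, -3.55957435e-04,
        -3.36778223e-01],
       [ 6.77972700e-05, -2.83940611e-01,  9.58841866e-01,
        -1.82704216e+02],
       [ 0.00000000e+00,  0.00000000e+00,  0.00000000e+00,
         1.00000000e+00]])}
```

View pics/scene0.png

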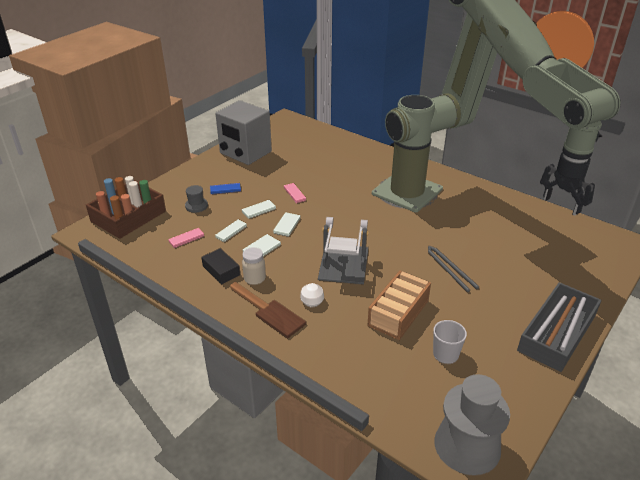

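View pics/side0.png

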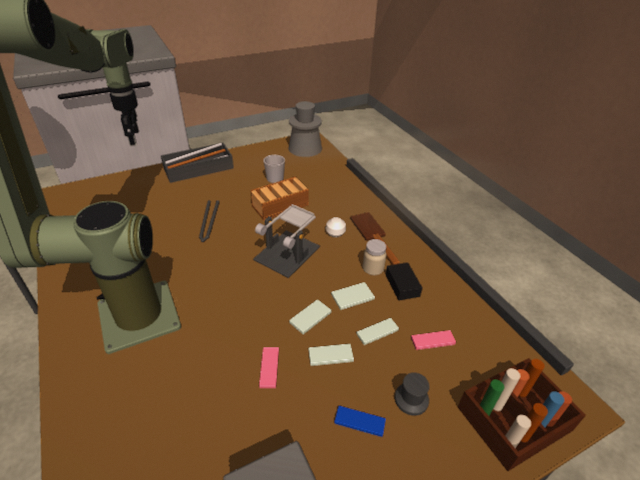

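View pics/wrist0.png

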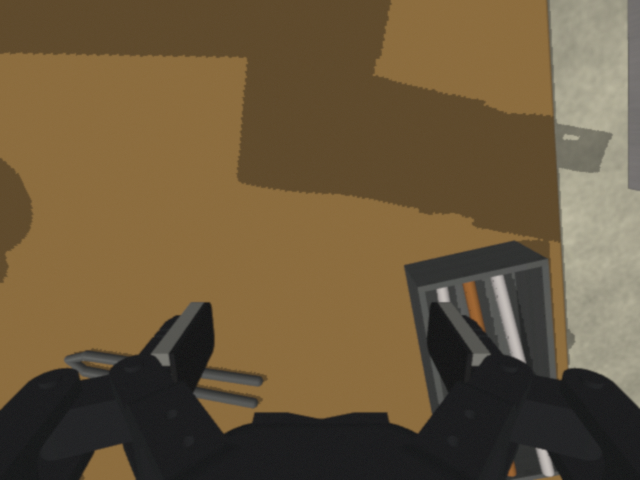

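Four pale-green plaques lie at scene px about (258,209), (231,230), (287,224) and (262,246). The look-alikes are pink and blue. The tray stand is at (344,250) and the rack at (400,300). Next I measure the plaques, rack and upender.

```bash
cat > h.py <<'E'
from bench import arm, vision
import cv2, numpy as np
from scipy.spatial.transform import Rotation as Rot
def cam(n):
    if n=="wrist":
        s=arm.state(); c=vision.camera(n)
        T=np.eye(4);T[:3,:3]=Rot.from_quat(s["orientation"]).as_matrix();T[:3,3]=s["position"]
        M=np.linalg.inv(T@c["tool_from_camera"]); c["R"]=M[:3,:3]; c["t"]=M[:3,3]
    else: c=vision.camera(n)
    c["K"]=np.array([[c["fx"],0,c["cx"]],[0,c["fy"],c["cy"]],[0,0,1]])
    return c
def save(c,name): cv2.imwrite(f"pics/{name}.png",np.ascontiguousarray(c["image"][:,:,::-1]))
def ray(c,uv,z):
    uv=np.atleast_2d(np.asarray(uv,float)); d=np.c_[uv,np.ones(len(uv))]@np.linalg.inv(c["K"]).T@c["R"]
    o=-c["R"].T@c["t"]; s=(z-o[2])/d[:,2]; return o+s[:,None]*d
def proj(c,X):
    p=(np.atleast_2d(X)@c["R"].T+c["t"])@c["K"].T; return p[:,:2]/p[:,2:]
def rect(c,x0,x1,y0,y1,z,s=1.0):
    # top view of plane z: col = (y1-y)*s, row=(x1-x)*s
    W=int((y1-y0)*s);H=int((x1-x0)*s)
    w=np.array([[x1,y1,z],[x1,y0,z],[x0,y0,z],[x0,y1,z]],float)
    Hm=cv2.getPerspectiveTransform(proj(c,w).astype(np.float32),np.float32([[0,0],[W,0],[W,H],[0,H]]))
    return cv2.warpPerspective(c["image"],Hm,(W,H),flags=cv2.INTER_CUBIC)
E
python3 - <<'E'
from h import *
for n in ["scene","side"]:
    c=cam(n); hsv=cv2.cvtColor(c["image"],cv2.COLOR_RGB2HSV)
    im=c["image"].astype(int)
    m=((im[...,1]>=im[...,0]-2)&(im[...,1]>150)&(im[...,1]>im[...,2])).astype(np.uint8)
    cs,_=cv2.findContours(m,cv2.RETR_EXTERNAL,cv2.CHAIN_APPROX_NONE)
    for k in cs:
        if cv2.contourArea(k)<100: continue
        p=ray(c,k[:,0,:],12)[:,:2].astype(np.float32)
        r=cv2.minAreaRect(p); print(n,k[:,0].mean(0).round(),np.round(r[0],1),np.round(r[1],1),round(r[2],1))
    r=rect(c,250,1000,-450,350,0); cv2.imwrite(f"pics/top_{n}.png",r[:,:,::-1])
E
```

```text
scene [262. 245.] [ 573.7 -188. ] [ 70.2 113. ] 86.3
scene [230. 230.] [ 571.7 -327.3] [114.4  47.1] 0.1
scene [286. 224.] [ 431.4 -204.9] [117.5  56.6] 19.3
scene [258. 208.] [ 422.8 -337.6] [ 57.6 110.8] 70.7
side [330. 354.] [ 417.3 -349.7] [ 49.8 106.8] 70.8
side [377. 331.] [ 566.9 -338. ] [108.6  41.5] 0.4
side [310. 316.] [ 425.1 -214.4] [110.2  57. ] 18.4
side [353. 295.] [ 569.9 -199.2] [ 65.7 107.7] 86.1
```

Run:
```python
from h import *
a=cv2.imread("pics/scene0.png");b=cv2.imread("pics/side0.png")
cv2.imwrite("pics/crA.png",cv2.resize(a[200:350,290:450],None,fx=5,fy=4*1.0,interpolation=cv2.INTER_CUBIC)[:600,:800])
cv2.imwrite("pics/crB.png",cv2.resize(b[165:285,230:350],None,fx=5,fy=5,interpolation=cv2.INTER_CUBIC))
```

```text
(no output)
```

View pics/top_scene.png

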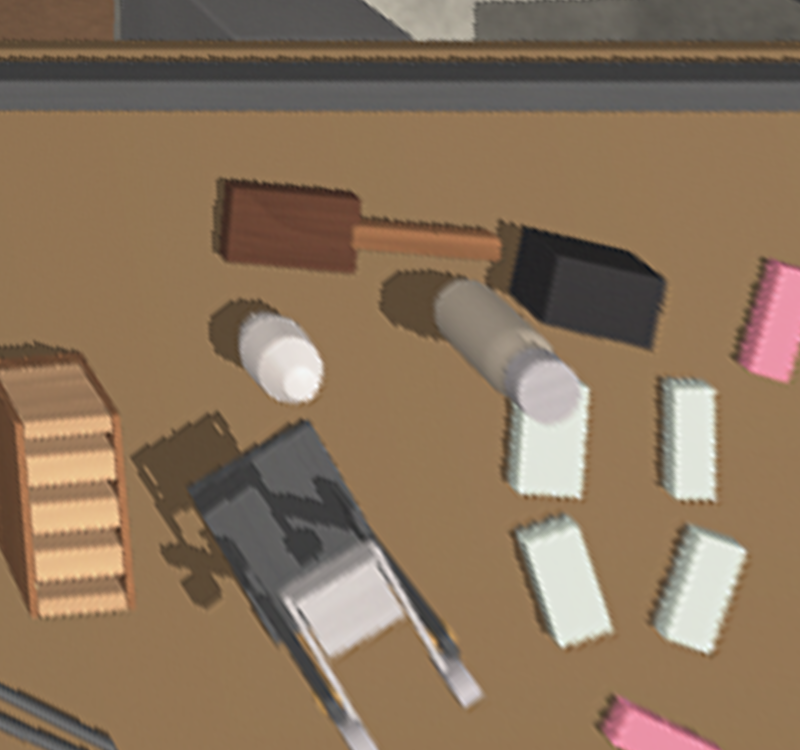

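View pics/crA.png

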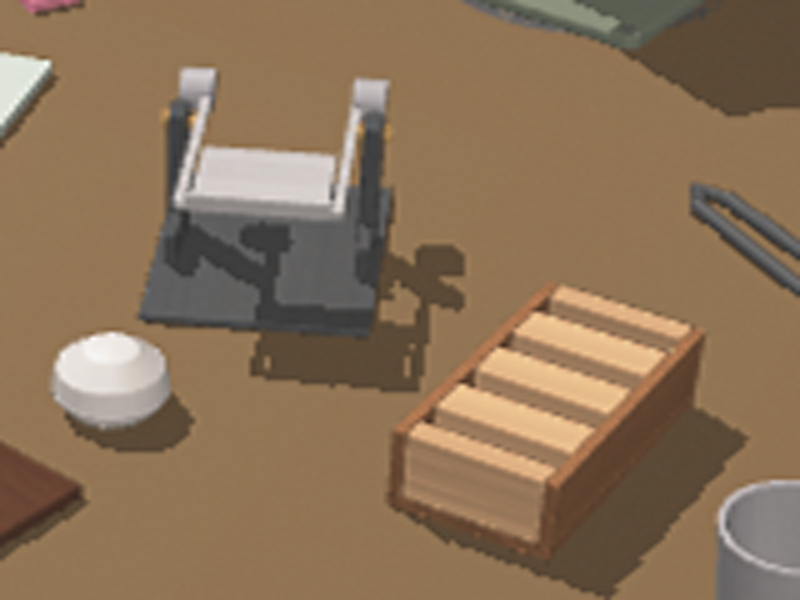

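View pics/crB.png

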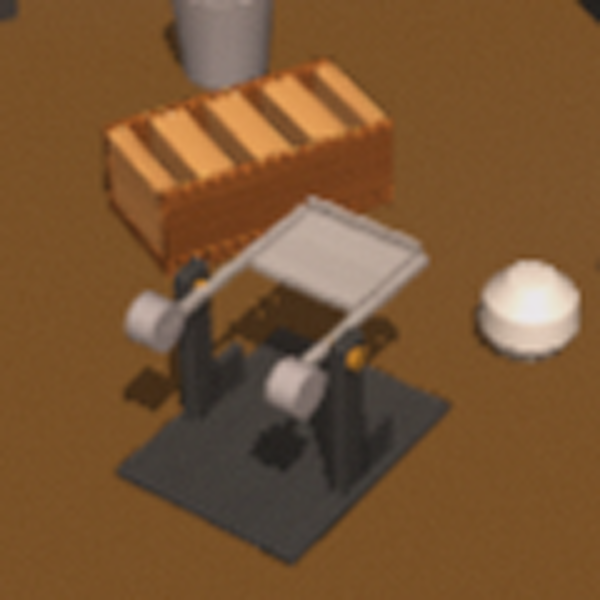

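Run:
```python
from h import *
S=cam("scene");D=cam("side")
cb=lambda L:np.array(L)/5+[230,165]
ca=lambda L:np.array(L)/[5,4]+[290,200]
print("rack side",ray(D,cb([(105,128),(322,60),(390,122),(165,192)]),72).round())
print("rack scene",ray(S,ca([(395,430),(555,285),(703,335),(550,485)]),72).round())
print("base side",ray(D,cb([(120,470),(290,562),(450,405)]),8).round())
print("base scene",ray(S,ca([(142,315),(370,328)]),8).round())
```

```text
rack side [[460. 345.  72.]
 [637. 362.  72.]
 [648. 266.  72.]
 [471. 254.  72.]]
rack scene [[649. 273.  72.]
 [469. 262.  72.]
 [464. 356.  72.]
 [642. 366.  72.]]
base side [[366.  71.   8.]
 [430. -49.   8.]
 [583.  37.   8.]]
base scene [[583.  49.   8.]
 [512. 166.   8.]]
```

>>> {"api": "drive_tool", "payload": {"plan": [{"tx": 2.5,"ty": -4,"tz": 2},{"tx": 3.5,"ty": -4.8,"tz": 1},{"tx": 3.5,"ty": -4.8,"tz": 1},{"tx": 3.5,"ty": -4.8,"tz": 1},{"tx": 3.5,"ty": -4.8,"tz": 1},{"tx": 3.5,"ty": -4.8,"tz": 1},{"tx": 3.5,"ty": -4.8,"tz": 1},{"tx": 3.5,"ty": -4.8,"tz": 1}]}}

```text
schema error: expected keys tx, ty, tz, wx, wy, wz, fingers
```

>>> {"api": "drive_tool", "payload": {"plan": [{"tx": 2.5,"ty": -4,"tz": 2,"wx": 0,"wy": 0,"wz": 0,"fingers": 0},{"tx": 3.5,"ty": -4.8,"tz": 1,"wx": 0,"wy": 0,"wz": 0,"fingers": 0},{"tx": 3.5,"ty": -4.8,"tz": 1,"wx": 0,"wy": 0,"wz": 0,"fingers": 0},{"tx": 3.5,"ty": -4.8,"tz": 1,"wx": 0,"wy": 0,"wz": 0,"fingers": 0},{"tx": 3.5,"ty": -4.8,"tz": 1,"wx": 0,"wy": 0,"wz": 0,"fingers": 0},{"tx": 3.5,"ty": -4.8,"tz": 1,"wx": 0,"wy": 0,"wz": 0,"fingers": 0},{"tx": 3.5,"ty": -4.8,"tz": 1,"wx": 0,"wy": 0,"wz": 0,"fingers": 0},{"tx": 3.5,"ty": -4.8,"tz": 1,"wx": 0,"wy": 0,"wz": 0,"fingers": 0}]}}

```text
time: 1.35
position: [409.5, 173.2, 284.2]
orientation: [0.114, 0.994, 0.0, 0.002]
contact_force: [0.6, 0.6, 0.4]
gripper_width: 85.6
```

>>> {"api": "drive_tool", "payload": {"plan": [{"tx": 3,"ty": -3,"tz": 1,"wx": 0,"wy": 0,"wz": 0,"fingers": 0},{"tx": 3,"ty": -3,"tz": 1,"wx": 0,"wy": 0,"wz": 0,"fingers": 0},{"tx": 1,"ty": -1,"tz": 0,"wx": 0,"wy": 0,"wz": 0,"fingers": 0},{"tx": 0,"ty": 0,"tz": 0,"wx": 0,"wy": 0,"wz": 0,"fingers": 0},{"tx": 0,"ty": 0,"tz": 0,"wx": 0,"wy": 0,"wz": 0,"fingers": 0},{"tx": 0,"ty": 0,"tz": 0,"wx": 0,"wy": 0,"wz": 0,"fingers": 0},{"tx": 0,"ty": 0,"tz": 0,"wx": 0,"wy": 0,"wz": 0,"fingers": 0},{"tx": 0,"ty": 0,"tz": 0,"wx": 0,"wy": 0,"wz": 0,"fingers": 0}]}}

```text
time: 2.35
position: [480.1, 100.8, 304.8]
orientation: [0.115, 0.993, 0.001, 0.002]
contact_force: [-0.7, -0.4, -0.3]
gripper_width: 85.2
```

Run:
```python
from h import *
c=cam("wrist"); save(c,"w1"); np.savez("w1.npz",**{k:c[k] for k in["image","R","t","K"]}); s=arm.state();print(s["position"],s["joint_pos"].round(2))
```

```text
[480.09095385 100.80912348 304.7849126 ] [ 0.03 -0.05  1.58  0.    1.6  -1.31]
```

View pics/w1.png

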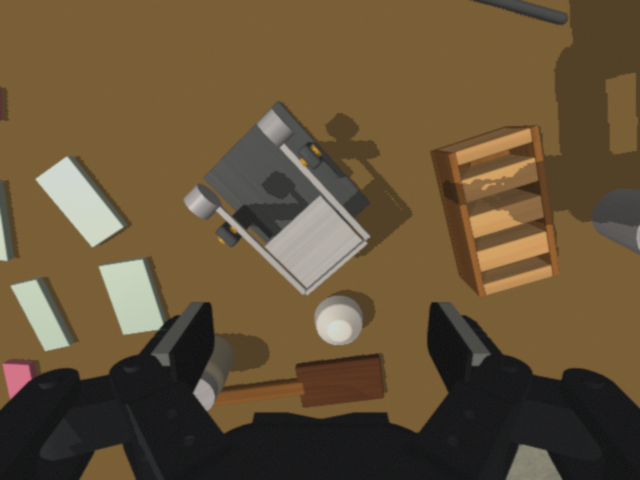

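The wrist view shows the tray at (310,230), the rack at (500,210) and the plaques at left. I zoom in to pick corners.

Run:
```python
import cv2
a=cv2.imread("pics/w1.png")
cv2.imwrite("pics/w1a.png",cv2.resize(a[95:295,175:415],None,fx=3.3,fy=3,interpolation=cv2.INTER_CUBIC))
cv2.imwrite("pics/w1b.png",cv2.resize(a[115:305,420:570],None,fx=4,fy=3.1,interpolation=cv2.INTER_CUBIC))
```

```text
(no output)
```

View pics/w1a.png

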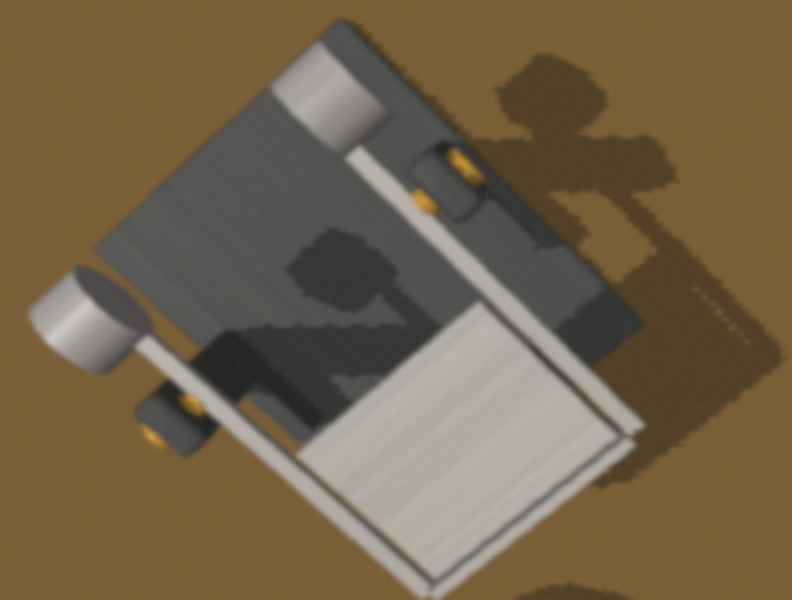

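View pics/w1b.png

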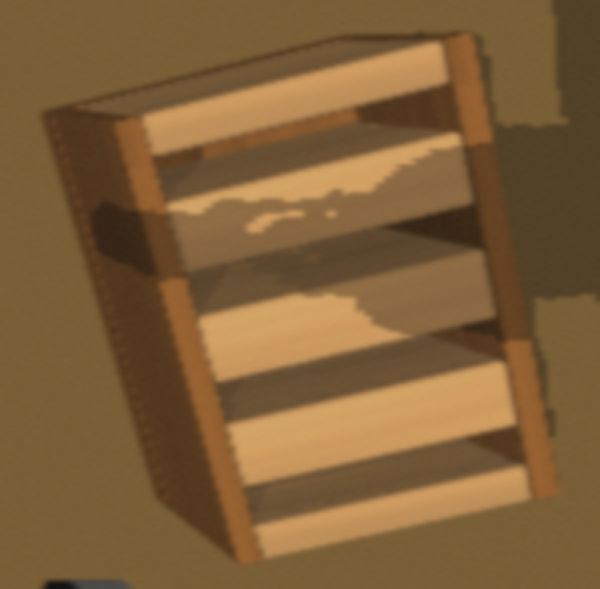

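```bash
cat > m1.py <<'E'
from h import *
z=np.load("w1.npz");c=dict(z)
A=lambda L:np.array(L)/[3.3,3]+[175,95]
B=lambda L:np.array(L)/[4,3.1]+[420,115]
p=ray(c,A([(482,302),(297,455),(433,578),(618,435)]),119);print("floor",p.round(1).tolist())
print([np.linalg.norm(p[i]-p[(i+1)%4]).round(1) for i in range(4)])
back=(p[0]+p[1])/2;front=(p[2]+p[3])/2
d=(front-back);d/=np.linalg.norm(d)
y=p[0]-p[1]; print("dir x",np.degrees(np.arctan2(d[1],d[0])),"from y edges",np.degrees(np.arctan2(-y[0],y[1])), )
print("seat",back+10*d,front-55*d,"pivot",back-35*d)
print("lip ends",ray(c,A([(632,440),(433,597)]),127))
print("postpins",ray(c,A([(445,182),(175,423)]),128).round(1))
b=ray(c,A([(343,20),(97,248),(638,323)]),8);print("base",b.round(1))
r=ray(c,B([(115,120),(470,35),(555,492),(247,562)]),72);print("rack",r.round(1).tolist(),r.mean(0).round(1),[np.linalg.norm(r[i]-r[(i+1)%4]).round(1) for i in range(4)])
for i,j in((0,3),(1,2)): v=r[j]-r[i];print(np.degrees(np.arctan2(v[1],v[0])))
for i,j in((0,1),(3,2)): v=r[j]-r[i];print(np.degrees(np.arctan2(-v[0],v[1])))
# slot top edges (left ends, right ends) at z=72
e=ray(c,B([(155,157),(452,88),(165,200),(462,132),(188,270),(472,205),(195,315),(485,250),(215,380),(495,320),(228,422),(503,362),(243,485),(515,428),(252,525),(525,466)]),72)
print(e.round(1).tolist())
im=c["image"].astype(int)
m=((im[...,1]>=im[...,0]+3)&(im[...,1]>150)).astype(np.uint8)
cs,_=cv2.findContours(m,cv2.RETR_EXTERNAL,cv2.CHAIN_APPROX_NONE)
for k in cs:
    if cv2.contourArea(k)<100: continue
    q=cv2.minAreaRect(ray(c,k[:,0,:],12)[:,:2].astype(np.float32)); print(k[:,0].mean(0).round(),np.round(q[0],1),np.round(q[1],1),round(q[2],1))
E
python3 m1.py
```

```text
floor [[471.0, 103.9, 119.0], [510.4, 33.5, 119.0], [566.4, 64.7, 119.0], [526.9, 135.5, 119.0]]
[np.float64(80.7), np.float64(64.1), np.float64(81.1), np.float64(64.3)]
dir x 29.313884530199456 from y edges 29.24595444667909
seat [499.42452582  73.57431928 119.        ] [498.72481384  73.18143624 119.        ] pivot [460.18674637  51.54259978 119.        ]
lip ends [[527.15807584 139.01587053 127.        ]
 [570.24492025  64.04860941 127.        ]]
postpins [[429.2 102.5 128. ]
 [488.2   1.7 128. ]]
base [[363.9  76.2   8. ]
 [431.5 -42.9   8. ]
 [513.2 159.4   8. ]]
rack [[465.7, 251.4, 72.0], [458.9, 349.6, 72.0], [639.9, 364.4, 72.0], [648.5, 269.1, 72.0]] [553.2 308.6  72. ] [np.float64(98.4), np.float64(181.6), np.float64(95.8), np.float64(183.6)]
5.508314806902001
4.67847681783861
3.982023807070361
5.160487652546964
[[481.3, 260.7, 72.0], [476.0, 343.7, 72.0], [497.4, 261.6, 72.0], [492.2, 345.4, 72.0], [524.9, 264.9, 72.0], [519.3, 346.5, 72.0], [542.6, 264.9, 72.0], [537.1, 349.1, 72.0], [569.5, 267.8, 72.0], [564.8, 350.4, 72.0], [587.5, 269.7, 72.0], [582.0, 351.8, 72.0], [614.8, 271.4, 72.0], [609.9, 353.9, 72.0], [632.6, 272.3, 72.0], [626.6, 356.0, 72.0]]
[334. 328.] [684.9  73.7] [17.6 24.9] 76.7
[ 40. 315.] [ 566.3 -336.5] [109.   38.5] 0.1
[131. 296.] [ 569.8 -195.9] [ 62.8 109.1] 86.1
[  2. 239.] [ 446.2 -333.3] [ 8.  64.1] 62.6
[ 80. 202.] [ 425.4 -211.7] [108.9  54.8] 18.3
```

```bash
cat >> h.py <<'E'
def Rdown(yaw_deg,tilt_deg=0):
    # tool y horizontal heading yaw; tilt: rotate about tool x so that tool z leans toward +y heading
    a=np.radians(yaw_deg);t=np.radians(tilt_deg)
    e=np.array([np.cos(a),np.sin(a),0]);Z=np.array([0,0,1.])
    z=e*np.sin(t)-Z*np.cos(t); y=e*np.cos(t)+Z*np.sin(t); x=np.cross(y,z)
    return np.c_[x,y,z]
def go(p,R):
    s=arm.state(); d=(np.asarray(p)-s["position"])/10
    w=(Rot.from_matrix(R)*Rot.from_quat(s["orientation"]).inv()).as_rotvec()
    print("shift cm",d.round(2),"turn",w.round(3),"min rows",np.ceil(max(np.linalg.norm(d)/6,np.linalg.norm(w)/.18)),"j",s["joint_pos"].round(2))
E
python3 -c "
from h import *
go([570,-196,60],Rdown(86.1))"
```

```text
shift cm [  8.99 -29.68 -24.48] turn [-0.003  0.004  0.162] min rows 7.0 j [ 0.03 -0.05  1.58  0.    1.6  -1.31]
```

>>> {"api": "drive_tool", "payload": {"plan": [{"tx": 1.1,"ty": -3.7,"tz": -1.5,"wx": 0,"wy": 0,"wz": 0.02,"fingers": 0},{"tx": 1.1,"ty": -3.7,"tz": -2,"wx": 0,"wy": 0,"wz": 0.02,"fingers": 0},{"tx": 1.1,"ty": -3.7,"tz": -3,"wx": 0,"wy": 0,"wz": 0.02,"fingers": 0},{"tx": 1.1,"ty": -3.7,"tz": -3.5,"wx": 0,"wy": 0,"wz": 0.02,"fingers": 0},{"tx": 1.1,"ty": -3.7,"tz": -3.5,"wx": 0,"wy": 0,"wz": 0.02,"fingers": 0},{"tx": 1.1,"ty": -3.7,"tz": -3.5,"wx": 0,"wy": 0,"wz": 0.02,"fingers": 0},{"tx": 1.1,"ty": -3.7,"tz": -3.5,"wx": 0,"wy": 0,"wz": 0.02,"fingers": 0},{"tx": 1.1,"ty": -3.7,"tz": -3.5,"wx": 0,"wy": 0,"wz": 0.02,"fingers": 0}]}}

```text
time: 3.4
position: [574.0, -201.1, 64.0]
orientation: [0.028, 1.0, 0.002, 0.01]
contact_force: [0.8, -0.2, 1.4]
gripper_width: 85.6
```

```bash
cat > pl.py <<'E'
import sys
from h import *
def plaques(c,z=12):
    im=c["image"].astype(int)
    m=((im[...,1]>=im[...,0]+3)&(im[...,1]>150)).astype(np.uint8)
    cs,_=cv2.findContours(m,cv2.RETR_EXTERNAL,cv2.CHAIN_APPROX_NONE)
    for k in cs:
        if cv2.contourArea(k)<150: continue
        q=cv2.minAreaRect(ray(c,k[:,0,:],z)[:,:2].astype(np.float32)); print(k[:,0].mean(0).round(),np.round(q[0],1),np.round(q[1],1),round(q[2],1))
if __name__=="__main__":
    c=cam("wrist");save(c,sys.argv[1]);plaques(c)
E
python3 pl.py w2; python3 -c "
from h import *
go([570,-196,-3],Rdown(86.1))"
```

```text
[117. 237.] [ 567.2 -336.9] [108.8  38.6] 0.4
[328. 232.] [ 570.5 -197.1] [ 62.8 108.5] 86.0
[298.  42.] [ 449.5 -205.3] [59.5 54.9] 18.4
[41. 45.] [ 444.5 -355.1] [43.6 55.7] 71.0
shift cm [-0.15  0.88 -6.11] turn [-0.003  0.013 -0.009] min rows 2.0 j [-0.49  0.4   1.59  0.01  1.14 -2.01]
```

View pics/w2.png

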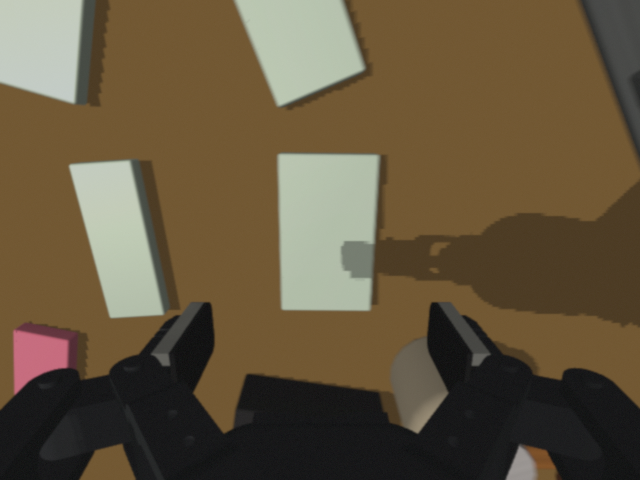

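>>> {"api": "drive_tool", "payload": {"plan": [{"tx": -0.1,"ty": 0.8,"tz": -1,"wx": 0,"wy": 0.01,"wz": -0.01,"fingers": 0},{"tx": 0,"ty": 0,"tz": -2,"wx": 0,"wy": 0,"wz": 0,"fingers": 0},{"tx": 0,"ty": 0,"tz": -1.5,"wx": 0,"wy": 0,"wz": 0,"fingers": 0},{"tx": 0,"ty": 0,"tz": -1,"wx": 0,"wy": 0,"wz": 0,"fingers": 0},{"tx": 0,"ty": 0,"tz": -0.4,"wx": 0,"wy": 0,"wz": 0,"fingers": 0},{"tx": 0,"ty": 0,"tz": 0,"wx": 0,"wy": 0,"wz": 0,"fingers": 0},{"tx": 0,"ty": 0,"tz": 0,"wx": 0,"wy": 0,"wz": 0,"fingers": 0},{"tx": 0,"ty": 0,"tz": 0,"wx": 0,"wy": 0,"wz": 0,"fingers": 0}]}}

```text
time: 4.45
position: [571.9, -194.2, -2.6]
orientation: [0.034, 0.999, 0.001, 0.003]
contact_force: [0.3, 0.2, 0.0]
gripper_width: 85.4
```

```bash
python3 -c "
from h import *
c=cam('wrist');save(c,'w3');go([570.5,-197.1,-3],Rdown(86.1))"
```

```text
shift cm [-0.15 -0.28 -0.05] turn [-0.002  0.006  0.   ] min rows 1.0 j [-0.47  0.48  1.61  0.01  1.04 -1.98]
```

View pics/w3.png

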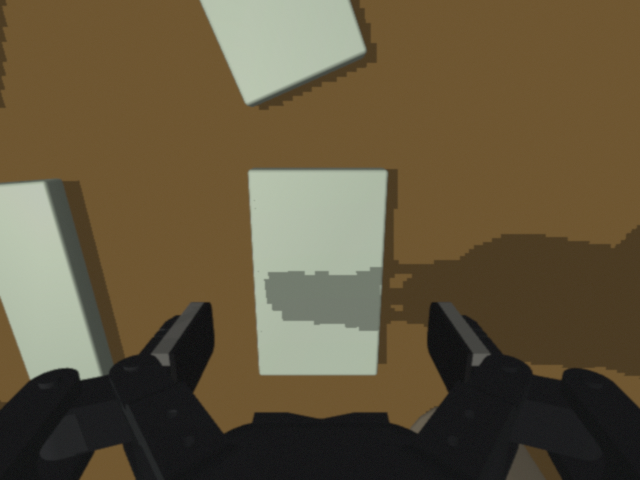

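```bash
python3 -c "
from h import *
c=cam('scene');s=arm.state();print(proj(c,s['position']))
u,v=proj(c,s['position'])[0].astype(int)
cv2.imwrite('pics/s3.png',cv2.resize(c['image'][v-60:v+40,u-65:u+65,::-1],None,fx=6,fy=6,interpolation=cv2.INTER_CUBIC))
c=cam('side');u,v=proj(c,s['position'])[0].astype(int);print(u,v)
cv2.imwrite('pics/d3.png',cv2.resize(c['image'][v-60:v+40,u-65:u+65,::-1],None,fx=6,fy=6,interpolation=cv2.INTER_CUBIC))
"
```

```text
[[260.89123597 248.6883792 ]]
352 297
```

View pics/s3.png

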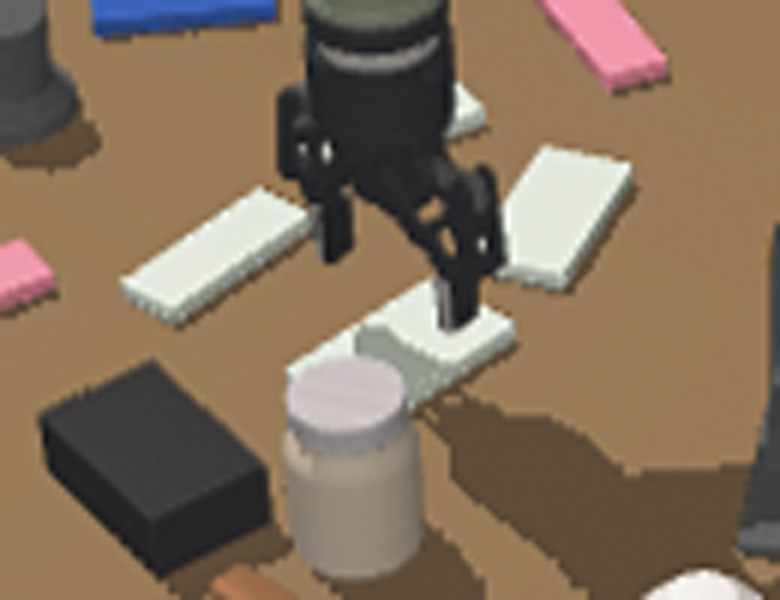

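View pics/d3.png

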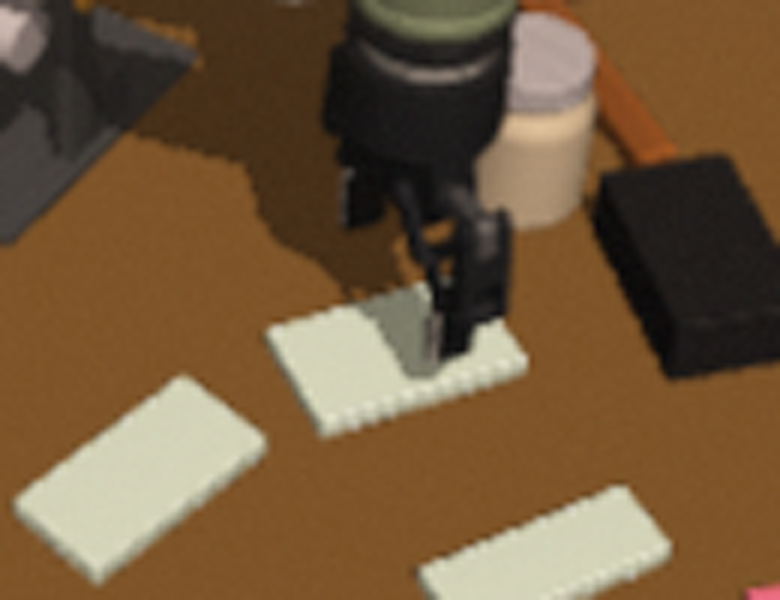

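```bash
python3 -c "
from h import *
S=cam('scene');D=cam('side')
P=lambda c:c['K']@np.c_[c['R'],c['t']]
su=lambda p:np.array(p,float)/6+[260-65,248-60]
du=lambda p:np.array(p,float)/6+[352-65,297-60]
for a,b in (((333,258),(448,358)),((455,328),(358,222))):
    X=cv2.triangulatePoints(P(S),P(D),su(a),du(b));X=X[:3]/X[3];print(X.ravel().round(1))
    print(proj(S,X.T)-su(a),proj(D,X.T)-du(b))
s=arm.state();print(s['position'])
"
```

```text
[ 569.7 -239.    46.4]
[[-0.46964656  0.08683926]] [[-1.03525952 -0.25609476]]
[ 576.  -145.5   47.8]
[[-0.20386775  0.04787163]] [[-0.41879594 -0.11976397]]
[ 571.47493145 -194.00850898   -3.07342987]
```

```bash
python3 -c "
import cv2
a=cv2.imread('pics/w3.png');cv2.imwrite('pics/w3z.png',cv2.resize(a[280:480,120:320],None,fx=3,fy=3,interpolation=cv2.INTER_CUBIC))"
```

```text
(no output)
```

View pics/w3z.png

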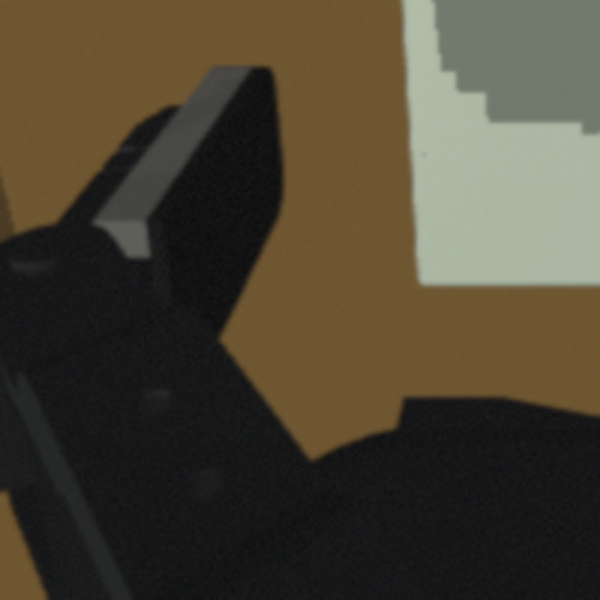

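Both views put the open fingertips about 50 mm above the reported TCP, at z≈47 when TCP z is -3. I descend carefully and watch the force.

>>> {"api": "drive_tool", "payload": {"plan": [{"tx": -0.1,"ty": -0.3,"tz": -0.3,"wx": 0,"wy": 0,"wz": 0,"fingers": 0},{"tx": 0,"ty": 0,"tz": -0.3,"wx": 0,"wy": 0,"wz": 0,"fingers": 0},{"tx": 0,"ty": 0,"tz": -0.3,"wx": 0,"wy": 0,"wz": 0,"fingers": 0},{"tx": 0,"ty": 0,"tz": -0.2,"wx": 0,"wy": 0,"wz": 0,"fingers": 0},{"tx": 0,"ty": 0,"tz": -0.2,"wx": 0,"wy": 0,"wz": 0,"fingers": 0},{"tx": 0,"ty": 0,"tz": -0.2,"wx": 0,"wy": 0,"wz": 0,"fingers": 0},{"tx": 0,"ty": 0,"tz": -0.2,"wx": 0,"wy": 0,"wz": 0,"fingers": 0},{"tx": 0,"ty": 0,"tz": 0,"wx": 0,"wy": 0,"wz": 0,"fingers": 0}]}}

```text
time: 5.7
position: [570.0, -197.1, -21.8]
orientation: [0.034, 0.999, 0.002, 0.002]
contact_force: [0.3, 0.8, 0.1]
gripper_width: 85.3
```

>>> {"api": "drive_tool", "payload": {"plan": [{"tx": 0,"ty": 0,"tz": -0.5,"wx": 0,"wy": 0,"wz": 0,"fingers": 0},{"tx": 0,"ty": 0,"tz": -0.5,"wx": 0,"wy": 0,"wz": 0,"fingers": 0},{"tx": 0,"ty": 0,"tz": -0.4,"wx": 0,"wy": 0,"wz": 0,"fingers": 0},{"tx": 0,"ty": 0,"tz": -0.2,"wx": 0,"wy": 0,"wz": 0,"fingers": 0},{"tx": 0,"ty": 0,"tz": 0,"wx": 0,"wy": 0,"wz": 0,"fingers": 0},{"tx": 0,"ty": 0,"tz": 0,"wx": 0,"wy": 0,"wz": 0,"fingers": 0.1},{"tx": 0,"ty": 0,"tz": 0,"wx": 0,"wy": 0,"wz": 0,"fingers": 0.1},{"tx": 0,"ty": 0,"tz": 0,"wx": 0,"wy": 0,"wz": 0,"fingers": 0.1}]}}

```text
time: 6.7
position: [570.2, -197.2, -38.7]
orientation: [0.034, 0.999, 0.002, 0.002]
contact_force: [-0.1, 0.0, 0.2]
gripper_width: 76.7
```

```bash
python3 pl.py w4;python3 -c "
from h import *
c=cam('side');s=arm.state()
u,v=proj(c,[570,-197,20])[0].astype(int);print(u,v,s['position'])
cv2.imwrite('pics/d4.png',cv2.resize(c['image'][v-50:v+50,u-65:u+65,::-1],None,fx=6,fy=6,interpolation=cv2.INTER_CUBIC))
"
```

```text
[324. 390.] [ 605.5 -198.6] [65.4 27.4] 80.3
[359. 315.] [ 571.1 -181.3] [13.3  9.8] 87.1
[ 11. 340.] [ 575.8 -322.1] [17.7 80.2] 71.9
[324. 241.] [ 540. -194.] [62.9 47. ] 86.0
[284.  33.] [ 462.2 -200.1] [32.1 55.1] 18.3
352 292 [ 570.18159348 -197.17432517  -38.73877571]
```

View pics/d4.png

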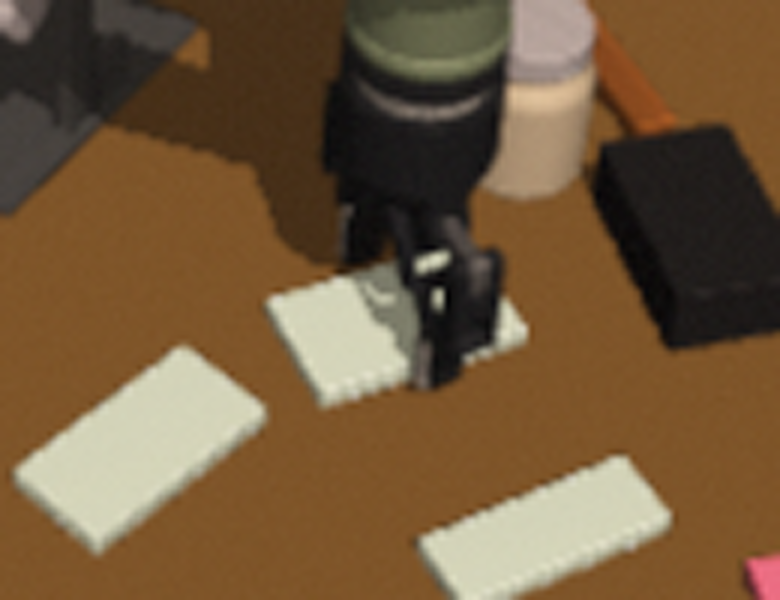

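View pics/w4.png

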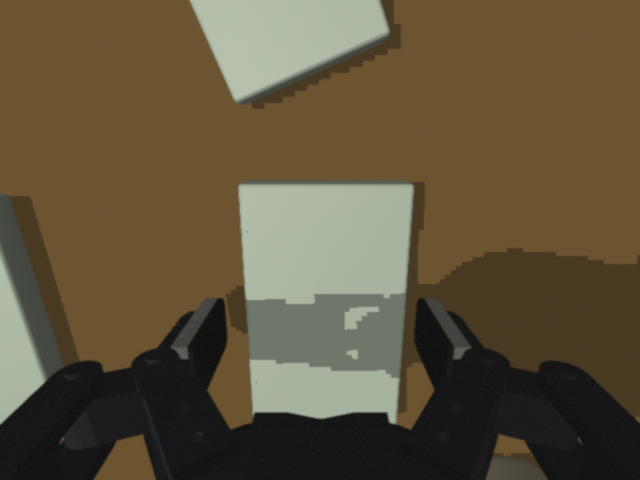

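>>> {"api": "drive_tool", "payload": {"plan": [{"tx": 0,"ty": 0,"tz": 0,"wx": 0,"wy": 0,"wz": 0,"fingers": 0.2},{"tx": 0,"ty": 0,"tz": 0,"wx": 0,"wy": 0,"wz": 0,"fingers": 0.5},{"tx": 0,"ty": 0,"tz": 0,"wx": 0,"wy": 0,"wz": 0,"fingers": 1},{"tx": 0,"ty": 0,"tz": 0,"wx": 0,"wy": 0,"wz": 0,"fingers": 1},{"tx": 0,"ty": 0,"tz": 0,"wx": 0,"wy": 0,"wz": 0,"fingers": 1},{"tx": 0,"ty": 0,"tz": 0,"wx": 0,"wy": 0,"wz": 0,"fingers": 1},{"tx": 0,"ty": 0,"tz": 2,"wx": 0,"wy": 0,"wz": 0,"fingers": 1},{"tx": 0,"ty": 0,"tz": 2,"wx": 0,"wy": 0,"wz": 0,"fingers": 1}]}}

```text
time: 7.8
position: [568.1, -196.1, 1.2]
orientation: [0.034, 0.999, 0.003, -0.0]
contact_force: [0.4, -0.3, -1.4]
gripper_width: 61.4
```

```bash
python3 pl.py w5
```

```text
[316. 390.] [ 634.9 -201.5] [81.4 41.3] 86.1
[ 45. 283.] [ 567.4 -337.1] [109.4  38.9] 0.3
[319. 240.] [ 550.  -195.6] [81.6 61.1] 86.0
[284.  42.] [ 454.7 -202.4] [47.5 55.2] 18.4
```

View pics/w5.png

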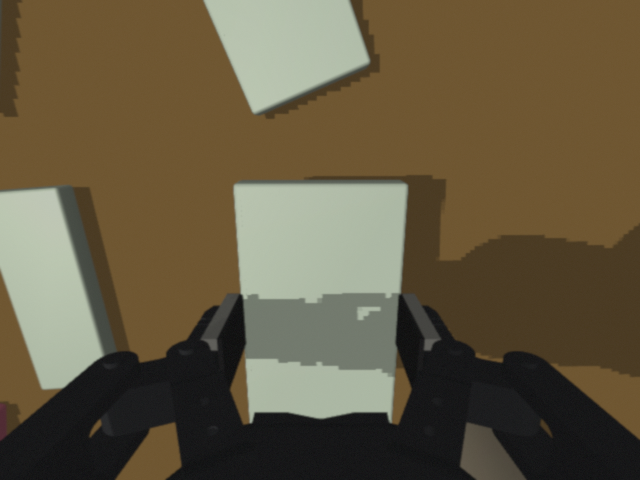

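```bash
python3 -c "
from h import *
go([496.4,71.9,130],Rdown(119.3))"
```

```text
shift cm [-7.37 26.9  12.58] turn [-0.004  0.003  0.58 ] min rows 6.0 j [-0.48  0.47  1.61  0.01  1.05 -1.98]
```

>>> {"api": "drive_tool", "payload": {"plan": [{"tx": -0.5,"ty": 1.5,"tz": 4,"wx": 0,"wy": 0,"wz": 0.07,"fingers": 1},{"tx": -0.8,"ty": 2.5,"tz": 4,"wx": 0,"wy": 0,"wz": 0.07,"fingers": 1},{"tx": -1,"ty": 3.9,"tz": 3,"wx": 0,"wy": 0,"wz": 0.07,"fingers": 1},{"tx": -1,"ty": 3.9,"tz": 1.5,"wx": 0,"wy": 0,"wz": 0.07,"fingers": 1},{"tx": -1,"ty": 3.9,"tz": 0,"wx": 0,"wy": 0,"wz": 0.07,"fingers": 1},{"tx": -1,"ty": 3.9,"tz": 0,"wx": 0,"wy": 0,"wz": 0.07,"fingers": 1},{"tx": -1,"ty": 3.9,"tz": 0,"wx": 0,"wy": 0,"wz": 0.07,"fingers": 1},{"tx": -1,"ty": 3.2,"tz": 0,"wx": 0,"wy": 0,"wz": 0.07,"fingers": 1}]}}

```text
time: 8.85
position: [496.0, 74.8, 138.7]
orientation: [-0.25, 0.968, 0.0, 0.006]
contact_force: [0.6, -1.2, -2.4]
gripper_width: 61.6
```

```bash
python3 -c "
from h import *
c=cam('wrist');save(c,'w6')
go([496.4,71.9,81],Rdown(119.3))"
```

```text
shift cm [ 0.23 -0.67 -5.74] turn [-0.008  0.01   0.003] min rows 1.0 j [-0.02  0.09  1.79  0.01  1.25 -2.1 ]
```

View pics/w6.png

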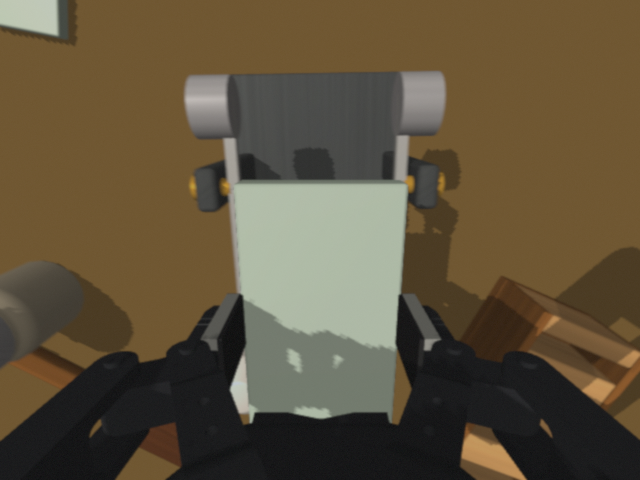

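>>> {"api": "drive_tool", "payload": {"plan": [{"tx": 0.2,"ty": -0.6,"tz": -1,"wx": -0.01,"wy": 0.01,"wz": 0,"fingers": 1},{"tx": 0,"ty": 0,"tz": -1.5,"wx": 0,"wy": 0,"wz": 0,"fingers": 1},{"tx": 0,"ty": 0,"tz": -1,"wx": 0,"wy": 0,"wz": 0,"fingers": 1},{"tx": 0,"ty": 0,"tz": -0.7,"wx": 0,"wy": 0,"wz": 0,"fingers": 1},{"tx": 0,"ty": 0,"tz": -0.4,"wx": 0,"wy": 0,"wz": 0,"fingers": 1},{"tx": 0,"ty": 0,"tz": 0,"wx": 0,"wy": 0,"wz": 0,"fingers": 1},{"tx": 0,"ty": 0,"tz": 0,"wx": 0,"wy": 0,"wz": 0,"fingers": 1},{"tx": 0,"ty": 0,"tz": 0,"wx": 0,"wy": 0,"wz": 0,"fingers": 1}]}}

```text
time: 9.9
position: [496.3, 70.2, 89.2]
orientation: [-0.25, 0.968, -0.002, -0.001]
contact_force: [-0.6, -0.4, -2.1]
gripper_width: 61.6
```

```bash
python3 -c "
from h import *
c=cam('wrist');save(c,'w7')
go([496.4,71.9,81],Rdown(119.3))"
```

```text
shift cm [ 0.    0.16 -0.83] turn [ 0.004 -0.     0.006] min rows 1.0 j [-0.03  0.16  1.82 -0.    1.16 -2.1 ]
```

View pics/w7.png

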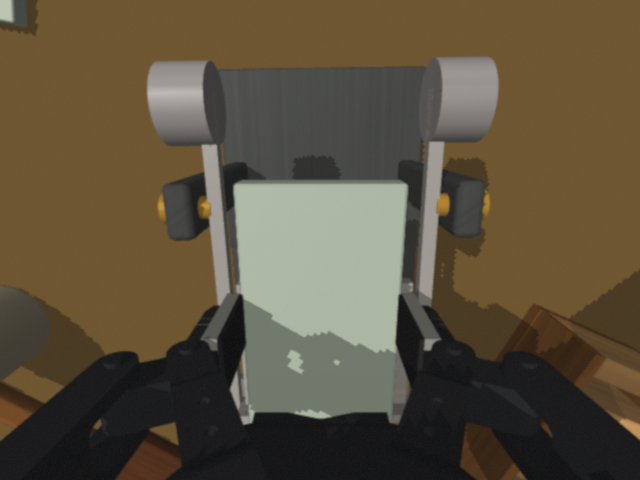

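>>> {"api": "drive_tool", "payload": {"plan": [{"tx": 0,"ty": 0.2,"tz": -0.4,"wx": 0,"wy": 0,"wz": 0,"fingers": 1},{"tx": 0,"ty": 0,"tz": -0.4,"wx": 0,"wy": 0,"wz": 0,"fingers": 1},{"tx": 0,"ty": 0,"tz": 0,"wx": 0,"wy": 0,"wz": 0,"fingers": 1},{"tx": 0,"ty": 0,"tz": 0,"wx": 0,"wy": 0,"wz": 0,"fingers": 0.15},{"tx": 0,"ty": 0,"tz": 0,"wx": 0,"wy": 0,"wz": 0,"fingers": 0},{"tx": 0,"ty": 0,"tz": 0,"wx": 0,"wy": 0,"wz": 0,"fingers": 0},{"tx": 0,"ty": 0,"tz": 1,"wx": 0,"wy": 0,"wz": 0,"fingers": 0},{"tx": 0,"ty": 0,"tz": 3,"wx": 0,"wy": 0,"wz": 0,"fingers": 0}]}}

```text
time: 10.95
position: [495.6, 72.5, 121.4]
orientation: [-0.25, 0.968, -0.002, -0.002]
contact_force: [0.5, 0.4, 0.2]
gripper_width: 85.1
```

```bash
python3 -c "
from h import *
c=cam('wrist');save(c,'w8')
"
```

```text
(no output)
```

View pics/w8.png

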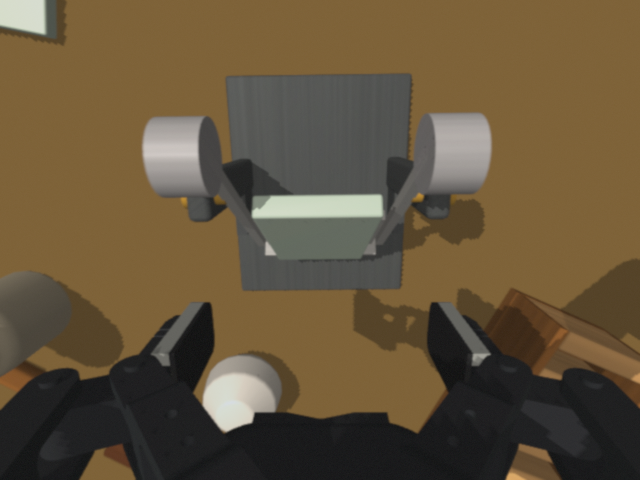

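```bash
cat >> h.py <<'E'
PIV=np.array([460.2,51.4,0]);YAW=29.3;TIP=37.
E_=np.array([np.cos(np.radians(YAW)),np.sin(np.radians(YAW)),0])
def tray(x,zt,th=60):
    t=np.radians(th);c,s=np.cos(t),np.sin(t)
    return PIV+E_*(x*c+zt*s)+np.array([0,0,115-x*s+zt*c])
def pinch(tipx,zt=10,adv=0):
    return tray(tipx+TIP,zt)
E
python3 -c "
from h import *
print(pinch(14),pinch(-60))
go(pinch(-60),Rdown(29.3,30))"
```

```text
[489.99010788  68.11742887  75.83270441] [457.7235448   50.01027816 139.91858429]
shift cm [-4.21 -2.25  1.3 ] turn [ 0.567 -0.156 -1.524] min rows 10.0 j [-0.02  0.12  1.79 -0.    1.23 -2.1 ]
```

>>> {"api": "drive_tool", "payload": {"plan": [{"tx": -0.4,"ty": -0.2,"tz": 1.5,"wx": 0.063,"wy": -0.017,"wz": -0.169,"fingers": 0},{"tx": -0.4,"ty": -0.2,"tz": 1.5,"wx": 0.063,"wy": -0.017,"wz": -0.169,"fingers": 0.45},{"tx": -0.4,"ty": -0.2,"tz": 1.5,"wx": 0.063,"wy": -0.017,"wz": -0.169,"fingers": 0.45},{"tx": -0.4,"ty": -0.2,"tz": 0,"wx": 0.063,"wy": -0.017,"wz": -0.169,"fingers": 0.45},{"tx": -0.4,"ty": -0.2,"tz": 0,"wx": 0.063,"wy": -0.017,"wz": -0.169,"fingers": 0.45},{"tx": -0.4,"ty": -0.2,"tz": 0,"wx": 0.063,"wy": -0.017,"wz": -0.169,"fingers": 0.45},{"tx": -0.4,"ty": -0.2,"tz": 0,"wx": 0.063,"wy": -0.017,"wz": -0.169,"fingers": 0.45},{"tx": -0.4,"ty": -0.2,"tz": 0,"wx": 0.063,"wy": -0.017,"wz": -0.169,"fingers": 0.45}]}}

```text
time: 12.0
position: [473.9, 54.6, 182.6]
orientation: [0.431, 0.869, 0.205, 0.13]
contact_force: [-0.1, -0.6, -0.1]
gripper_width: 46.8
```

```bash
python3 -c "
from h import *
go(pinch(-60),Rdown(29.3,30))"
```

```text
shift cm [-1.62 -0.46 -4.27] turn [ 0.06  -0.004 -0.126] min rows 1.0 j [-0.36 -0.31  2.14  0.45  1.04 -1.19]
```

>>> {"api": "drive_tool", "payload": {"plan": [{"tx": -1.6,"ty": -0.5,"tz": 0,"wx": 0.06,"wy": 0,"wz": -0.126,"fingers": 0.45},{"tx": 0,"ty": 0,"tz": 0,"wx": 0,"wy": 0,"wz": 0,"fingers": 0.45},{"tx": 0,"ty": 0,"tz": -1,"wx": 0,"wy": 0,"wz": 0,"fingers": 0.45},{"tx": 0,"ty": 0,"tz": -1,"wx": 0,"wy": 0,"wz": 0,"fingers": 0.45},{"tx": 0,"ty": 0,"tz": -1,"wx": 0,"wy": 0,"wz": 0,"fingers": 0.45},{"tx": 0,"ty": 0,"tz": -1,"wx": 0,"wy": 0,"wz": 0,"fingers": 0.45},{"tx": 0,"ty": 0,"tz": 0,"wx": 0,"wy": 0,"wz": 0,"fingers": 0.45},{"tx": 0,"ty": 0,"tz": 0,"wx": 0,"wy": 0,"wz": 0,"fingers": 0.45}]}}

```text
time: 13.0
position: [458.7, 49.4, 140.9]
orientation: [0.488, 0.834, 0.223, 0.131]
contact_force: [0.4, 0.9, 0.3]
gripper_width: 46.8
```

```bash
python3 -c "
from h import *
c=cam('wrist');save(c,'w9')
c=cam('side');cv2.imwrite('pics/d9.png',cv2.resize(c['image'][160:290,210:370,::-1],None,fx=4.5,fy=4.5,interpolation=cv2.INTER_CUBIC))
go(pinch(-60),Rdown(29.3,30));go(pinch(14),Rdown(29.3,30))"
```

```text
shift cm [-0.1   0.07 -0.12] turn [ 0.001 -0.001 -0.   ] min rows 1.0 j [-0.41 -0.31  2.25  0.51  0.93 -1.17]
shift cm [ 3.12  1.88 -6.53] turn [ 0.001 -0.001 -0.   ] min rows 2.0 j [-0.41 -0.31  2.25  0.51  0.93 -1.17]
```

View pics/w9.png

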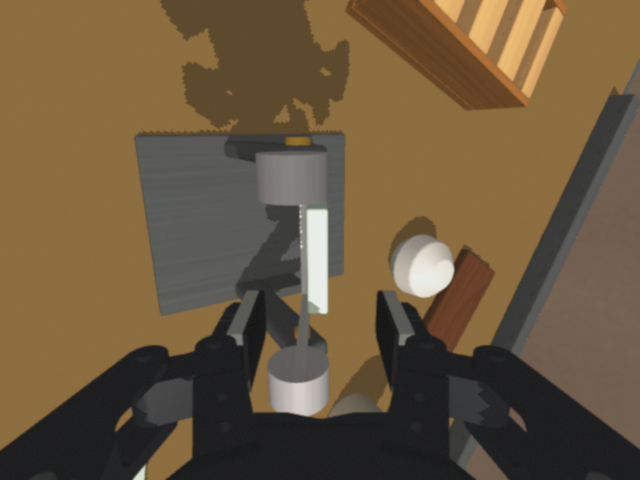

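View pics/d9.png

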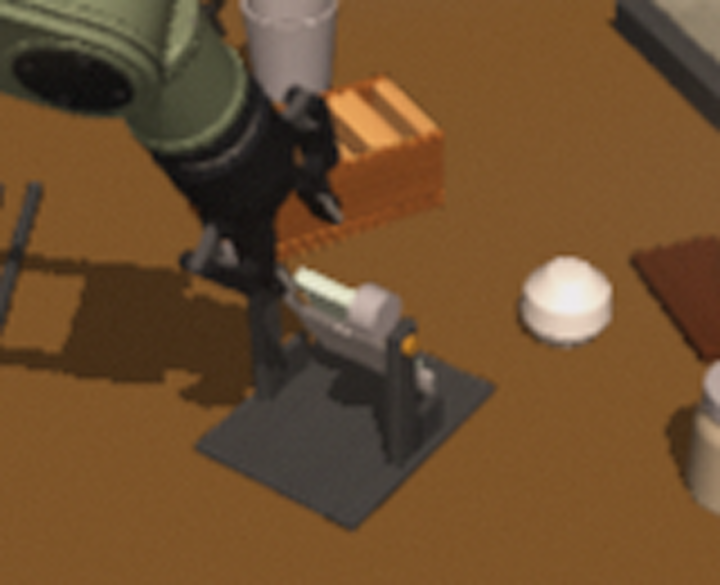

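>>> {"api": "drive_tool", "payload": {"plan": [{"tx": 0.5,"ty": 0.3,"tz": -1.1,"wx": 0,"wy": 0,"wz": 0,"fingers": 0.45},{"tx": 0.6,"ty": 0.4,"tz": -1.3,"wx": 0,"wy": 0,"wz": 0,"fingers": 0.45},{"tx": 0.6,"ty": 0.4,"tz": -1.2,"wx": 0,"wy": 0,"wz": 0,"fingers": 0.45},{"tx": 0.6,"ty": 0.3,"tz": -1.1,"wx": 0,"wy": 0,"wz": 0,"fingers": 0.45},{"tx": 0.5,"ty": 0.3,"tz": -1,"wx": 0,"wy": 0,"wz": 0,"fingers": 0.45},{"tx": 0.3,"ty": 0.2,"tz": -0.6,"wx": 0,"wy": 0,"wz": 0,"fingers": 0.45},{"tx": 0,"ty": 0,"tz": 0,"wx": 0,"wy": 0,"wz": 0,"fingers": 0.45},{"tx": 0,"ty": 0,"tz": 0,"wx": 0,"wy": 0,"wz": 0,"fingers": 0.45}]}}

```text
time: 14.1
position: [494.5, 67.5, 80.6]
orientation: [0.487, 0.833, 0.223, 0.136]
contact_force: [-0.6, 0.2, -0.1]
gripper_width: 47.0
```

```bash
python3 -c "
from h import *
c=cam('wrist');save(c,'w10')
c=cam('side');cv2.imwrite('pics/d10.png',cv2.resize(c['image'][160:290,210:370,::-1],None,fx=4.5,fy=4.5,interpolation=cv2.INTER_CUBIC))
go(pinch(14),Rdown(29.3,30))"
```

```text
shift cm [-0.45  0.07 -0.49] turn [0.005 0.009 0.001] min rows 1.0 j [-0.31 -0.1   2.24  0.59  0.71 -1.22]
```

View pics/w10.png

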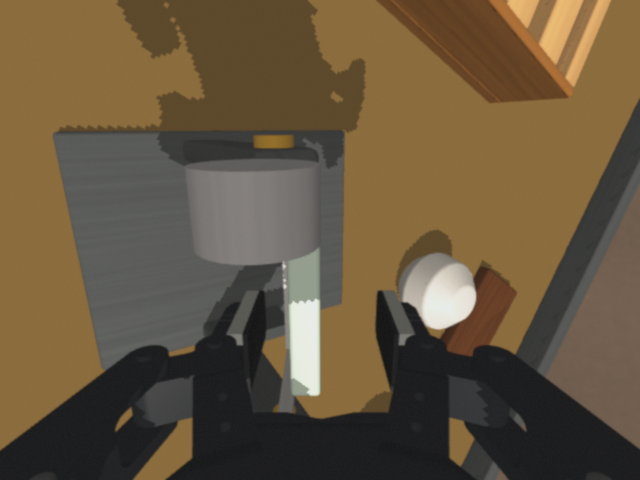

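View pics/d10.png

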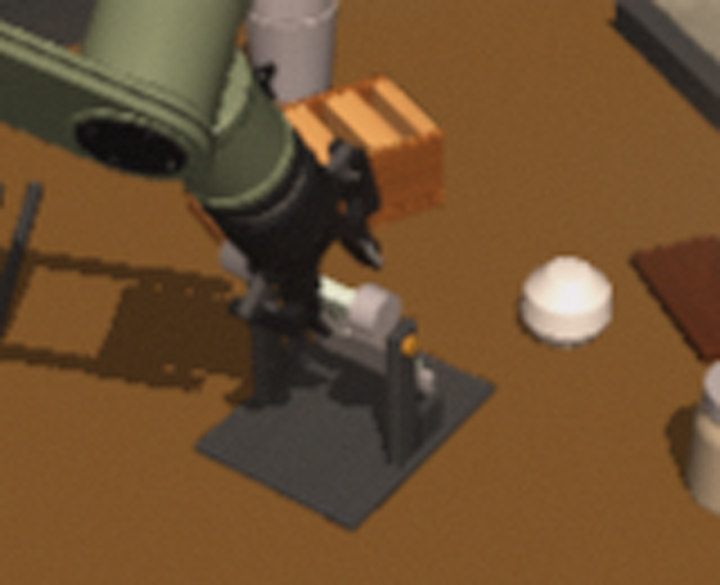

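>>> {"api": "drive_tool", "payload": {"plan": [{"tx": -0.5,"ty": 0,"tz": -0.3,"wx": 0.005,"wy": 0.009,"wz": 0,"fingers": 0.45},{"tx": 0,"ty": 0,"tz": 0,"wx": 0,"wy": 0,"wz": 0,"fingers": 0.45},{"tx": 0,"ty": 0,"tz": 0,"wx": 0,"wy": 0,"wz": 0,"fingers": 0.7},{"tx": 0,"ty": 0,"tz": 0,"wx": 0,"wy": 0,"wz": 0,"fingers": 1},{"tx": 0,"ty": 0,"tz": 0,"wx": 0,"wy": 0,"wz": 0,"fingers": 1},{"tx": 0,"ty": 0,"tz": 0,"wx": 0,"wy": 0,"wz": 0,"fingers": 1},{"tx": 0,"ty": 0,"tz": 0,"wx": 0,"wy": 0,"wz": 0,"fingers": 1},{"tx": 0,"ty": 0,"tz": 0,"wx": 0,"wy": 0,"wz": 0,"fingers": 1}]}}

```text
time: 15.2
position: [488.9, 66.8, 78.0]
orientation: [0.488, 0.834, 0.223, 0.131]
contact_force: [-3.6, -1.9, 2.0]
gripper_width: 10.6
```

```bash
python3 -c "
from h import *
c=cam('wrist');save(c,'w11')
go(pinch(14),Rdown(29.3,30))"
```

```text
shift cm [ 0.11  0.14 -0.21] turn [ 0.001 -0.    -0.   ] min rows 1.0 j [-0.32 -0.1   2.24  0.59  0.72 -1.23]
```

View pics/w11.png

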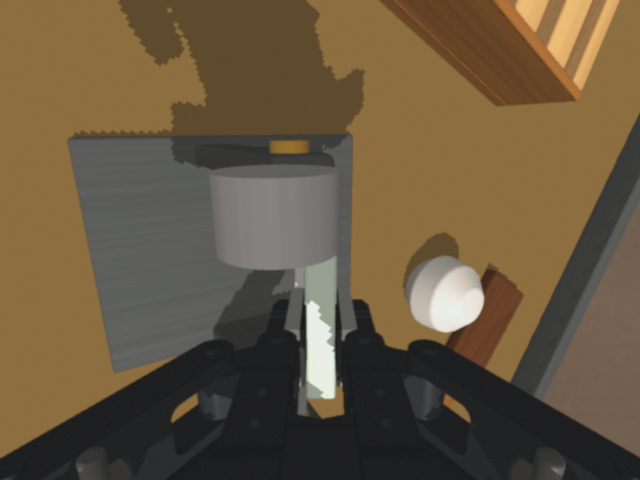

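```bash
python3 -c "
from h import *
go([621,313.4,190],Rdown(4.4))"
```

```text
shift cm [13.21 24.67 11.2 ] turn [-0.152  0.505 -0.425] min rows 6.0 j [-0.32 -0.1   2.24  0.59  0.72 -1.23]
```

>>> {"api": "drive_tool", "payload": {"plan": [{"tx": 0,"ty": 0,"tz": 2,"wx": 0,"wy": 0,"wz": 0,"fingers": 1},{"tx": 0,"ty": 0,"tz": 4,"wx": 0,"wy": 0,"wz": 0,"fingers": 1},{"tx": 0,"ty": 0,"tz": 4,"wx": 0,"wy": 0,"wz": 0,"fingers": 1},{"tx": 1,"ty": 2,"tz": 1,"wx": -0.025,"wy": 0.084,"wz": -0.07,"fingers": 1},{"tx": 1.8,"ty": 3.4,"tz": 0,"wx": -0.025,"wy": 0.084,"wz": -0.07,"fingers": 1},{"tx": 1.8,"ty": 3.4,"tz": 0,"wx": -0.025,"wy": 0.084,"wz": -0.07,"fingers": 1},{"tx": 1.8,"ty": 3.4,"tz": 0,"wx": -0.025,"wy": 0.084,"wz": -0.07,"fingers": 1},{"tx": 1.8,"ty": 3.4,"tz": 0,"wx": -0.025,"wy": 0.084,"wz": -0.07,"fingers": 1}]}}

```text
time: 16.25
position: [566.3, 225.1, 186.0]
orientation: [0.659, 0.751, 0.035, 0.017]
contact_force: [0.7, -0.5, -0.3]
gripper_width: 10.5
```

```bash
python3 -c "
from h import *
go([621,313.4,190],Rdown(4.4))"
```

```text
shift cm [5.47 8.83 0.4 ] turn [-0.028  0.072 -0.054] min rows 2.0 j [0.23 0.23 1.53 0.01 1.31 0.1 ]
```

>>> {"api": "drive_tool", "payload": {"plan": [{"tx": 1.6,"ty": 2.6,"tz": 0.2,"wx": -0.014,"wy": 0.036,"wz": -0.027,"fingers": 1},{"tx": 1.6,"ty": 2.6,"tz": 0.1,"wx": -0.014,"wy": 0.036,"wz": -0.027,"fingers": 1},{"tx": 1.4,"ty": 2.2,"tz": 0,"wx": 0,"wy": 0,"wz": 0,"fingers": 1},{"tx": 0.6,"ty": 0.9,"tz": 0,"wx": 0,"wy": 0,"wz": 0,"fingers": 1},{"tx": 0,"ty": 0,"tz": 0,"wx": 0,"wy": 0,"wz": 0,"fingers": 1},{"tx": 0,"ty": 0,"tz": 0,"wx": 0,"wy": 0,"wz": 0,"fingers": 1},{"tx": 0,"ty": 0,"tz": 0,"wx": 0,"wy": 0,"wz": 0,"fingers": 1},{"tx": 0,"ty": 0,"tz": 0,"wx": 0,"wy": 0,"wz": 0,"fingers": 1}]}}

```text
time: 17.25
position: [617.3, 313.4, 181.3]
orientation: [0.68, 0.734, -0.005, -0.005]
contact_force: [1.2, -0.2, -2.2]
gripper_width: 10.8
```

```bash
python3 -c "
from h import *
c=cam('wrist');save(c,'w12');c=cam('scene');save(c,'s12')
go([621,313.4,190],Rdown(4.4))"
```

```text
shift cm [ 0.35 -0.02  0.86] turn [ 0.001 -0.013  0.   ] min rows 1.0 j [0.34 0.47 1.22 0.   1.47 0.27]
```

View pics/w12.png

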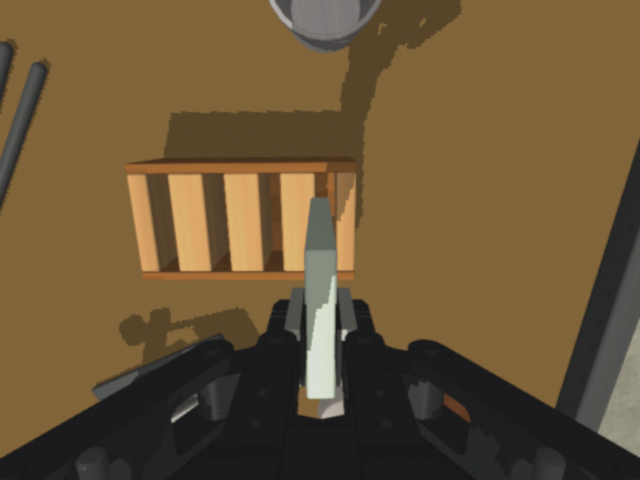

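View pics/s12.png

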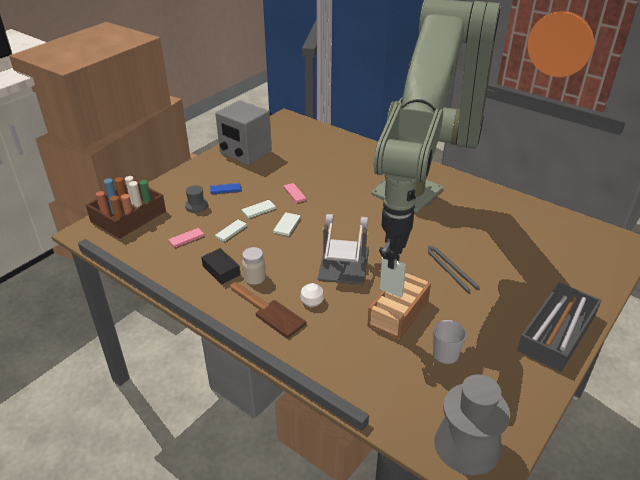

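```bash
cat > ov.py <<'E'
from h import *
import sys
RC=np.array([554.,308.2]);RY=4.4
def rk(x,y,z=72):
    a=np.radians(RY);return [RC[0]+x*np.cos(a)-y*np.sin(a),RC[1]+x*np.sin(a)+y*np.cos(a),z]
if __name__=="__main__":
    c=cam("wrist");im=np.ascontiguousarray(c["image"][:,:,::-1])
    u=[]
    for X in (-67.5,-22.5,22.5,67.5):
        p=proj(c,[rk(X-8.5,-42),rk(X+8.5,-42),rk(X+8.5,42),rk(X-8.5,42)]);u.append(p)
    u.append(proj(c,[rk(-92,-50),rk(92,-50),rk(92,50),rk(-92,50)]))
    a=np.vstack(u);lo=np.clip(a.min(0)-20,0,None).astype(int);hi=a.max(0).astype(int)+20
    crop=im[lo[1]:hi[1],lo[0]:hi[0]];f=min(800/crop.shape[1],600/crop.shape[0])
    crop=cv2.resize(crop,None,fx=f,fy=f,interpolation=cv2.INTER_CUBIC)
    for p in u: cv2.polylines(crop,[((p-lo)*f).astype(int)],True,(255,0,0),1)
    cv2.imwrite(f"pics/{sys.argv[1]}.png",crop)
E
python3 ov.py o12
```

```text
(no output)
```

View pics/o12.png

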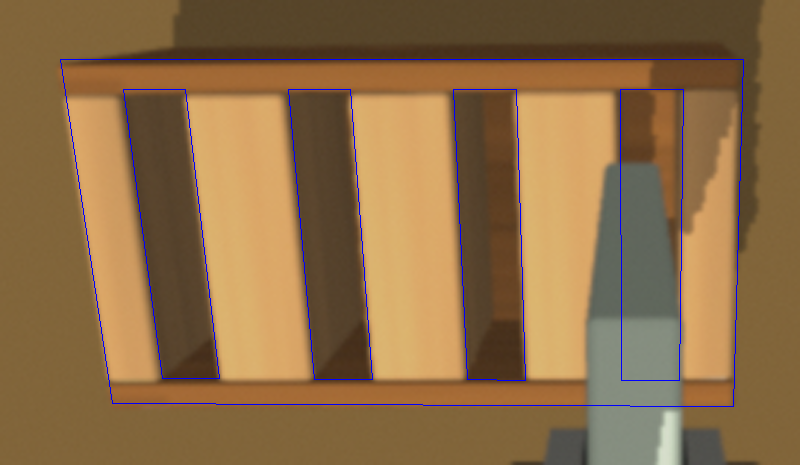

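>>> {"api": "drive_tool", "payload": {"plan": [{"tx": 0.4,"ty": -0.1,"tz": 0,"wx": 0,"wy": -0.013,"wz": 0,"fingers": 1},{"tx": 0,"ty": 0,"tz": -2,"wx": 0,"wy": 0,"wz": 0,"fingers": 1},{"tx": 0,"ty": 0,"tz": -1.5,"wx": 0,"wy": 0,"wz": 0,"fingers": 1},{"tx": 0,"ty": 0,"tz": -0.9,"wx": 0,"wy": 0,"wz": 0,"fingers": 1},{"tx": 0,"ty": 0,"tz": 0,"wx": 0,"wy": 0,"wz": 0,"fingers": 1},{"tx": 0,"ty": 0,"tz": 0,"wx": 0,"wy": 0,"wz": 0,"fingers": 1},{"tx": 0,"ty": 0,"tz": 0,"wx": 0,"wy": 0,"wz": 0,"fingers": 1},{"tx": 0,"ty": 0,"tz": 0,"wx": 0,"wy": 0,"wz": 0,"fingers": 1}]}}

```text
time: 18.4
position: [621.2, 312.5, 133.4]
orientation: [0.679, 0.734, -0.001, 0.0]
contact_force: [0.1, -0.1, -1.6]
gripper_width: 11.0
```

```bash
python3 ov.py o13; python3 -c "
from h import *
go([621.2,312.9,135],Rdown(4.4))"
```

```text
shift cm [-0.01  0.04  0.15] turn [ 0.001 -0.     0.   ] min rows 1.0 j [ 0.34  0.5   1.27 -0.    1.37  0.27]
```

View pics/o13.png

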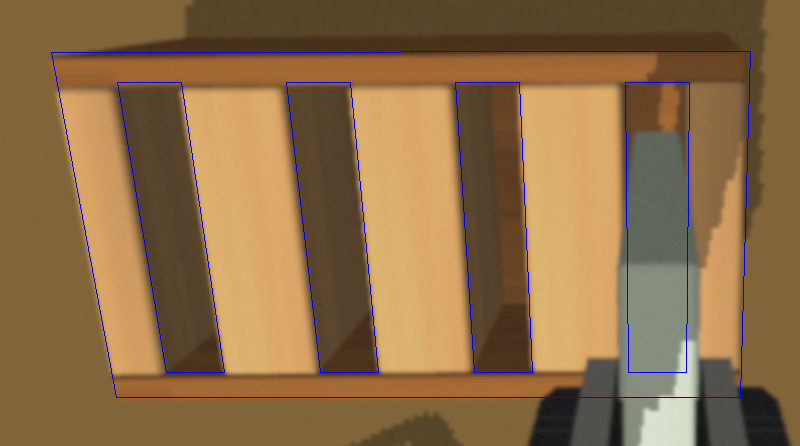

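>>> {"api": "drive_tool", "payload": {"plan": [{"tx": -0.05,"ty": 0,"tz": -1,"wx": 0,"wy": 0,"wz": 0,"fingers": 1},{"tx": 0,"ty": 0,"tz": -1,"wx": 0,"wy": 0,"wz": 0,"fingers": 1},{"tx": 0,"ty": 0,"tz": -1,"wx": 0,"wy": 0,"wz": 0,"fingers": 1},{"tx": 0,"ty": 0,"tz": -1,"wx": 0,"wy": 0,"wz": 0,"fingers": 1},{"tx": 0,"ty": 0,"tz": -1,"wx": 0,"wy": 0,"wz": 0,"fingers": 1},{"tx": 0,"ty": 0,"tz": -0.8,"wx": 0,"wy": 0,"wz": 0,"fingers": 1},{"tx": 0,"ty": 0,"tz": -0.4,"wx": 0,"wy": 0,"wz": 0,"fingers": 1},{"tx": 0,"ty": 0,"tz": 0,"wx": 0,"wy": 0,"wz": 0,"fingers": 1}]}}

```text
time: 19.45
position: [619.9, 312.2, 65.9]
orientation: [0.679, 0.734, -0.002, -0.0]
contact_force: [0.2, 0.0, -2.0]
gripper_width: 11.0
```

>>> {"api": "drive_tool", "payload": {"plan": [{"tx": 0.05,"ty": 0.05,"tz": -0.1,"wx": 0,"wy": 0,"wz": 0,"fingers": 1},{"tx": 0,"ty": 0,"tz": -0.1,"wx": 0,"wy": 0,"wz": 0,"fingers": 1},{"tx": 0,"ty": 0,"tz": 0,"wx": 0,"wy": 0,"wz": 0,"fingers": 0.7},{"tx": 0,"ty": 0,"tz": 0,"wx": 0,"wy": 0,"wz": 0,"fingers": 0.7},{"tx": 0,"ty": 0,"tz": 0,"wx": 0,"wy": 0,"wz": 0,"fingers": 0.7},{"tx": 0,"ty": 0,"tz": 1,"wx": 0,"wy": 0,"wz": 0,"fingers": 0.7},{"tx": 0,"ty": 0,"tz": 3,"wx": 0,"wy": 0,"wz": 0,"fingers": 0.7},{"tx": 0,"ty": 0,"tz": 4,"wx": 0,"wy": 0,"wz": 0,"fingers": 0.7}]}}

```text
time: 20.45
position: [619.8, 312.5, 145.8]
orientation: [0.679, 0.734, -0.002, -0.001]
contact_force: [0.6, -0.7, 1.0]
gripper_width: 25.8
```

```bash
python3 -c "
from h import *
from pl import plaques
c=cam('wrist');save(c,'w14')
c=cam('scene');plaques(c);c=cam('side');plaques(c);save(c,'d14')"
```

```text
[389. 302.] [542.4 272.8] [64.4 87.8] 5.0
[231. 230.] [ 571.7 -327.3] [114.4  47.1] 0.1
[286. 224.] [ 431.5 -204. ] [118.6  56.8] 19.7
[258. 208.] [ 422.9 -337.6] [ 57.6 111. ] 70.7
[421.  64.] [-1127.2  -587.5] [1220.6   86.9] 26.4
```

View pics/w14.png

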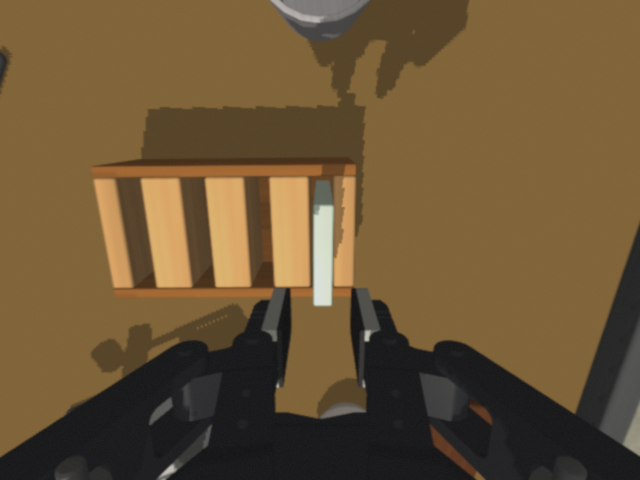

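View pics/d14.png

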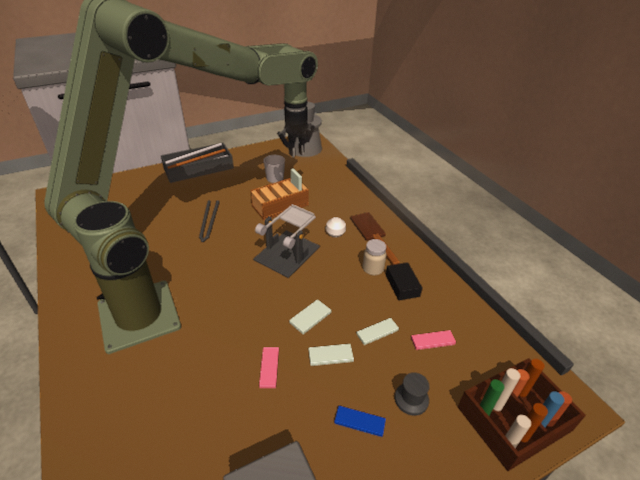

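```bash
python3 -c "
from h import *
go([425.3,-211.7,30],Rdown(-71.7))"
```

```text
shift cm [-19.81 -52.55 -12.05] turn [ 0.003  0.006 -1.328] min rows 10.0 j [ 0.34  0.49  1.25 -0.    1.39  0.27]
```

>>> {"api": "drive_tool", "payload": {"plan": [{"tx": -2,"ty": -5.3,"tz": 0.5,"wx": 0,"wy": 0,"wz": -0.165,"fingers": 0.3},{"tx": -2,"ty": -5.3,"tz": 0,"wx": 0,"wy": 0,"wz": -0.165,"fingers": 0},{"tx": -2,"ty": -5.3,"tz": 0,"wx": 0,"wy": 0,"wz": -0.165,"fingers": 0},{"tx": -2,"ty": -5.3,"tz": 0,"wx": 0,"wy": 0,"wz": -0.165,"fingers": 0},{"tx": -2,"ty": -5.3,"tz": 0,"wx": 0,"wy": 0,"wz": -0.165,"fingers": 0},{"tx": -2,"ty": -5.3,"tz": -1,"wx": 0,"wy": 0,"wz": -0.165,"fingers": 0},{"tx": -2,"ty": -5.3,"tz": -2,"wx": 0,"wy": 0,"wz": -0.165,"fingers": 0},{"tx": -2,"ty": -5.3,"tz": -2,"wx": 0,"wy": 0,"wz": -0.165,"fingers": 0}]}}

```text
time: 21.6
position: [455.7, -118.6, 99.9]
orientation: [0.989, 0.146, 0.0, 0.002]
contact_force: [0.0, 0.2, -1.0]
gripper_width: 85.3
```

```bash
python3 pl.py w15;python3 -c "
from h import *
go([425.3,-211.7,30],Rdown(-71.7))"
```

```text
[574. 337.] [ 426.5 -351.2] [47.4 88.1] 70.3
[405. 322.] [ 397.3 -211.2] [109.6  55. ] 18.2
[623. 198.] [ 550.2 -337.6] [77.8 39.1] 0.2
shift cm [-2.59 -8.78 -6.7 ] turn [ 0.008 -0.006  0.036] min rows 2.0 j [-0.45  0.09  1.89 -0.01  1.17  0.85]
```

View pics/w15.png

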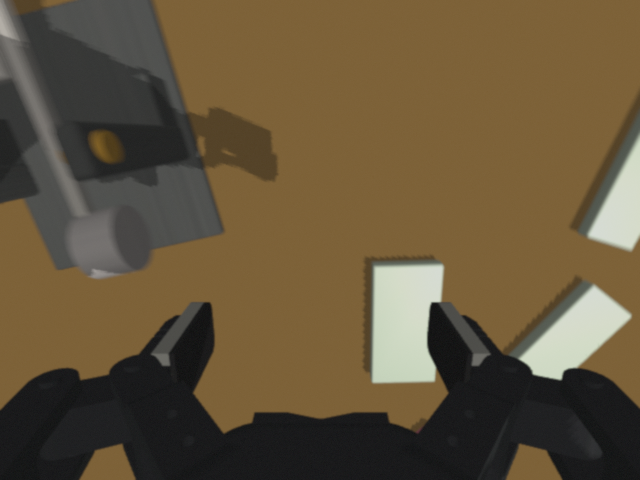

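```bash
python3 -c "
from h import *
from pl import plaques
c=cam('scene');plaques(c);c=cam('side');save(c,'d16');plaques(c)"; python3 pl.py w16
```

```text
[389. 302.] [542.4 272.8] [64.4 87.8] 5.0
[231. 230.] [ 571.7 -327.3] [114.4  47.1] 0.1
[292. 220.] [ 403.8 -202. ] [118.2  57.6] 18.1
[258. 208.] [ 422.9 -337.6] [ 57.6 111. ] 70.7
[575. 335.] [ 426.9 -350.2] [47.2 91. ] 70.7
[405. 319.] [ 398.1 -210.4] [109.5  55.1] 18.4
[624. 197.] [ 549.4 -336.5] [73.7 39.1] 0.4
```

Plaque 2 has been knocked about 28 mm toward -x, to about (398,-210), and both views agree on it. I retarget.

```bash
python3 -c "
from h import *
go([397.8,-210.3,30],Rdown(-71.7))"
```

```text
shift cm [-5.79 -9.27 -6.98] turn [ 0.003 -0.001  0.024] min rows 3.0 j [-0.43  0.09  1.88 -0.    1.17  0.84]
```

>>> {"api": "drive_tool", "payload": {"plan": [{"tx": -1.8,"ty": -2.8,"tz": 0,"wx": 0,"wy": 0,"wz": 0.012,"fingers": 0},{"tx": -1.8,"ty": -2.8,"tz": -1,"wx": 0,"wy": 0,"wz": 0.012,"fingers": 0},{"tx": -1.5,"ty": -2.5,"tz": -2,"wx": 0,"wy": 0,"wz": 0,"fingers": 0},{"tx": -0.7,"ty": -1.2,"tz": -2,"wx": 0,"wy": 0,"wz": 0,"fingers": 0},{"tx": 0,"ty": 0,"tz": -1.5,"wx": 0,"wy": 0,"wz": 0,"fingers": 0},{"tx": 0,"ty": 0,"tz": -0.5,"wx": 0,"wy": 0,"wz": 0,"fingers": 0},{"tx": 0,"ty": 0,"tz": 0,"wx": 0,"wy": 0,"wz": 0,"fingers": 0},{"tx": 0,"ty": 0,"tz": 0,"wx": 0,"wy": 0,"wz": 0,"fingers": 0}]}}

```text
time: 22.8
position: [405.4, -205.7, 31.6]
orientation: [0.985, 0.17, 0.004, 0.003]
contact_force: [-0.7, 0.1, -0.8]
gripper_width: 85.5
```

```bash
python3 pl.py w17;python3 -c "
from h import *
go([397.8,-210.3,-37],Rdown(-71.7))"
```

```text
[556. 299.] [ 428.  -350.7] [46.9 88.6] 70.7
[327. 270.] [ 398.2 -210.6] [109.3  55.2] 18.4
[622. 111.] [ 533.7 -323.5] [70.  31.4] 33.4
shift cm [-0.76 -0.45 -6.87] turn [ 0.006  0.009 -0.022] min rows 2.0 j [-0.66  0.15  1.98  0.    1.    0.57]
```

View pics/w17.png

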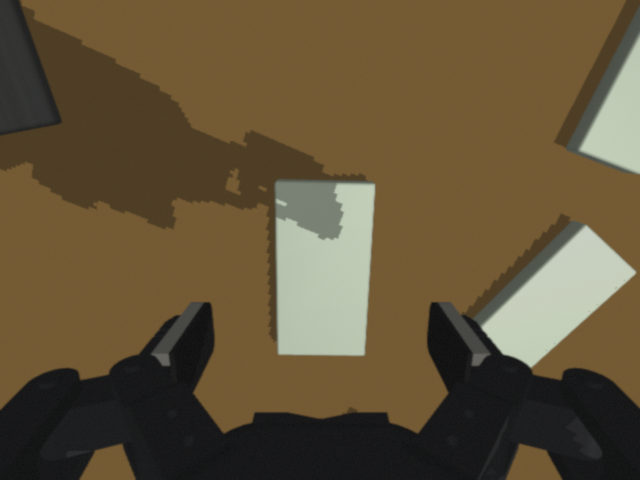

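>>> {"api": "drive_tool", "payload": {"plan": [{"tx": -0.7,"ty": -0.45,"tz": -1.5,"wx": 0.005,"wy": 0.01,"wz": -0.02,"fingers": 0},{"tx": 0,"ty": 0,"tz": -1.5,"wx": 0,"wy": 0,"wz": 0,"fingers": 0},{"tx": 0,"ty": 0,"tz": -1.5,"wx": 0,"wy": 0,"wz": 0,"fingers": 0},{"tx": 0,"ty": 0,"tz": -1.1,"wx": 0,"wy": 0,"wz": 0,"fingers": 0},{"tx": 0,"ty": 0,"tz": -0.6,"wx": 0,"wy": 0,"wz": 0,"fingers": 0},{"tx": 0,"ty": 0,"tz": -0.3,"wx": 0,"wy": 0,"wz": 0,"fingers": 0},{"tx": 0,"ty": 0,"tz": 0,"wx": 0,"wy": 0,"wz": 0,"fingers": 0},{"tx": 0,"ty": 0,"tz": 0,"wx": 0,"wy": 0,"wz": 0,"fingers": 0}]}}

```text
time: 23.85
position: [397.9, -210.7, -37.8]
orientation: [0.987, 0.159, -0.001, 0.0]
contact_force: [0.3, -0.3, 0.6]
gripper_width: 85.7
```

```bash
python3 -c "
from h import *
go([398.2,-210.5,-37],Rdown(-71.7))"
```

```text
shift cm [0.03 0.02 0.08] turn [ 0.001 -0.001 -0.001] min rows 1.0 j [-0.68  0.29  2.   -0.    0.85  0.57]
```

Spot on. Close and lift.

>>> {"api": "drive_tool", "payload": {"plan": [{"tx": 0,"ty": 0,"tz": 0,"wx": 0,"wy": 0,"wz": 0,"fingers": 0.3},{"tx": 0,"ty": 0,"tz": 0,"wx": 0,"wy": 0,"wz": 0,"fingers": 1},{"tx": 0,"ty": 0,"tz": 0,"wx": 0,"wy": 0,"wz": 0,"fingers": 1},{"tx": 0,"ty": 0,"tz": 0,"wx": 0,"wy": 0,"wz": 0,"fingers": 1},{"tx": 0,"ty": 0,"tz": 0,"wx": 0,"wy": 0,"wz": 0,"fingers": 1},{"tx": 0,"ty": 0,"tz": 1.5,"wx": 0,"wy": 0,"wz": 0,"fingers": 1},{"tx": 0,"ty": 0,"tz": 4,"wx": 0,"wy": 0,"wz": 0,"fingers": 1},{"tx": 0,"ty": 0,"tz": 5,"wx": 0,"wy": 0,"wz": 0,"fingers": 1}]}}

```text
time: 24.85
position: [394.3, -207.7, 68.2]
orientation: [0.987, 0.159, -0.004, -0.004]
contact_force: [1.3, 0.4, -0.9]
gripper_width: 53.8
```

```bash
python3 -c "
from h import *
c=cam('wrist');save(c,'w18')
go([496.4,71.9,130],Rdown(-60.7))"
```

```text
shift cm [ 9.73 28.33  5.46] turn [0.002 0.002 0.191] min rows 6.0 j [-0.68  0.08  1.95 -0.    1.11  0.57]
```

View pics/w18.png

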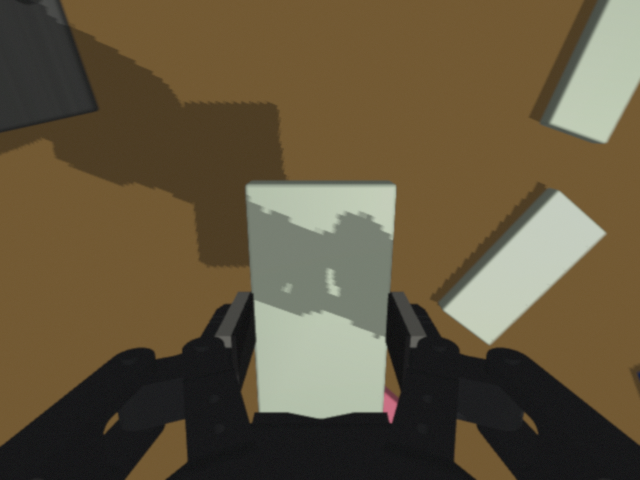

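>>> {"api": "drive_tool", "payload": {"plan": [{"tx": 0.8,"ty": 2.5,"tz": 3,"wx": 0,"wy": 0,"wz": 0.024,"fingers": 1},{"tx": 1.2,"ty": 3.7,"tz": 2.2,"wx": 0,"wy": 0,"wz": 0.024,"fingers": 1},{"tx": 1.3,"ty": 3.7,"tz": 0,"wx": 0,"wy": 0,"wz": 0.024,"fingers": 1},{"tx": 1.3,"ty": 3.7,"tz": 0,"wx": 0,"wy": 0,"wz": 0.024,"fingers": 1},{"tx": 1.3,"ty": 3.7,"tz": 0,"wx": 0,"wy": 0,"wz": 0.024,"fingers": 1},{"tx": 1.3,"ty": 3.7,"tz": 0,"wx": 0,"wy": 0,"wz": 0.024,"fingers": 1},{"tx": 1.3,"ty": 3.7,"tz": 0,"wx": 0,"wy": 0,"wz": 0.024,"fingers": 1},{"tx": 1.2,"ty": 3.4,"tz": 0,"wx": 0,"wy": 0,"wz": 0.024,"fingers": 1}]}}

```text
time: 25.9
position: [501.0, 74.7, 139.4]
orientation: [0.967, 0.254, 0.008, 0.006]
contact_force: [0.1, -0.6, -1.9]
gripper_width: 53.4
```

```bash
python3 -c "
from h import *
c=cam('wrist');save(c,'w19')
go([496.4,71.9,82],Rdown(-60.7))"
```

```text
shift cm [-0.6  -0.68 -5.78] turn [ 0.004  0.022 -0.004] min rows 1.0 j [-0.01  0.1   1.78 -0.    1.24  1.04]
```

View pics/w19.png

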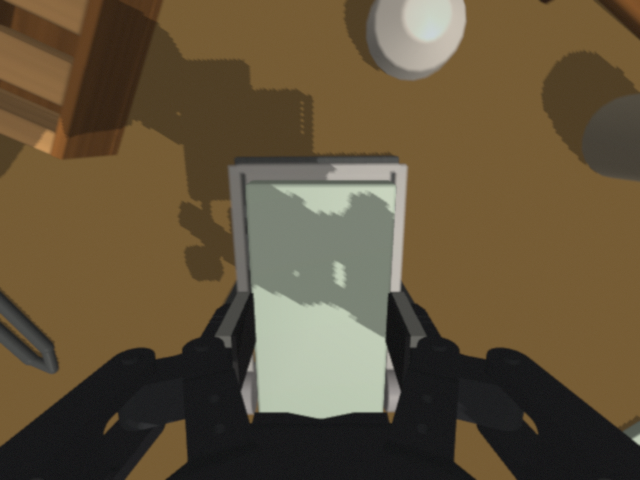

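>>> {"api": "drive_tool", "payload": {"plan": [{"tx": -0.5,"ty": -0.6,"tz": -1,"wx": 0.004,"wy": 0.022,"wz": 0,"fingers": 1},{"tx": 0,"ty": 0,"tz": -1.3,"wx": 0,"wy": 0,"wz": 0,"fingers": 1},{"tx": 0,"ty": 0,"tz": -1.2,"wx": 0,"wy": 0,"wz": 0,"fingers": 1},{"tx": 0,"ty": 0,"tz": -0.8,"wx": 0,"wy": 0,"wz": 0,"fingers": 1},{"tx": 0,"ty": 0,"tz": -0.5,"wx": 0,"wy": 0,"wz": 0,"fingers": 1},{"tx": 0,"ty": 0,"tz": 0,"wx": 0,"wy": 0,"wz": 0,"fingers": 1},{"tx": 0,"ty": 0,"tz": 0,"wx": 0,"wy": 0,"wz": 0,"fingers": 1},{"tx": 0,"ty": 0,"tz": 0,"wx": 0,"wy": 0,"wz": 0,"fingers": 1}]}}

```text
time: 26.95
position: [495.5, 70.1, 88.4]
orientation: [0.967, 0.254, -0.002, -0.0]
contact_force: [0.3, -0.0, -1.5]
gripper_width: 53.8
```

```bash
python3 -c "
from h import *
go([496.4,71.9,81.5],Rdown(-60.7))"
```

```text
shift cm [ 0.09  0.18 -0.69] turn [ 0.    -0.003 -0.002] min rows 1.0 j [-0.03  0.17  1.82 -0.    1.16  1.03]
```

>>> {"api": "drive_tool", "payload": {"plan": [{"tx": 0.1,"ty": 0.2,"tz": -0.4,"wx": 0,"wy": 0,"wz": 0,"fingers": 1},{"tx": 0,"ty": 0,"tz": -0.3,"wx": 0,"wy": 0,"wz": 0,"fingers": 1},{"tx": 0,"ty": 0,"tz": 0,"wx": 0,"wy": 0,"wz": 0,"fingers": 1},{"tx": 0,"ty": 0,"tz": 0,"wx": 0,"wy": 0,"wz": 0,"fingers": 0.15},{"tx": 0,"ty": 0,"tz": 0,"wx": 0,"wy": 0,"wz": 0,"fingers": 0},{"tx": 0,"ty": 0,"tz": 0,"wx": 0,"wy": 0,"wz": 0,"fingers": 0},{"tx": 0,"ty": 0,"tz": 1.5,"wx": 0,"wy": 0,"wz": 0,"fingers": 0},{"tx": 0,"ty": 0,"tz": 4,"wx": 0,"wy": 0,"wz": 0,"fingers": 0}]}}

```text
time: 27.95
position: [494.9, 72.5, 136.3]
orientation: [0.967, 0.254, -0.004, -0.001]
contact_force: [0.7, 0.9, -0.4]
gripper_width: 85.0
```

```bash
python3 -c "
from h import *
c=cam('wrist');save(c,'w20')
go(pinch(-60),Rdown(29.3,30))"
```

```text
shift cm [-4.26 -2.25 -0.38] turn [-0.16  -0.554  1.529] min rows 10.0 j [-0.03  0.1   1.77 -0.    1.27  1.03]
```

View pics/w20.png

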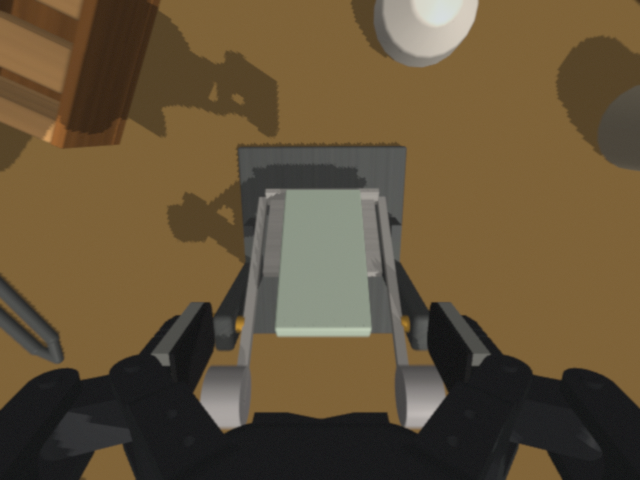

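>>> {"api": "drive_tool", "payload": {"plan": [{"tx": -0.4,"ty": -0.2,"tz": 1.5,"wx": -0.018,"wy": -0.061,"wz": 0.17,"fingers": 0},{"tx": -0.4,"ty": -0.2,"tz": 1.5,"wx": -0.018,"wy": -0.061,"wz": 0.17,"fingers": 0.45},{"tx": -0.5,"ty": -0.3,"tz": 0.5,"wx": -0.018,"wy": -0.061,"wz": 0.17,"fingers": 0.45},{"tx": -0.5,"ty": -0.3,"tz": 0,"wx": -0.018,"wy": -0.061,"wz": 0.17,"fingers": 0.45},{"tx": -0.5,"ty": -0.3,"tz": 0,"wx": -0.018,"wy": -0.061,"wz": 0.17,"fingers": 0.45},{"tx": -0.5,"ty": -0.3,"tz": 0,"wx": -0.018,"wy": -0.061,"wz": 0.17,"fingers": 0.45},{"tx": -0.5,"ty": -0.3,"tz": 0,"wx": -0.018,"wy": -0.061,"wz": 0.17,"fingers": 0.45},{"tx": -0.5,"ty": -0.3,"tz": 0,"wx": -0.018,"wy": -0.061,"wz": 0.17,"fingers": 0.45}]}}

```text
time: 29.0
position: [469.6, 51.6, 194.7]
orientation: [0.561, 0.791, 0.21, 0.124]
contact_force: [-0.7, 0.6, -0.4]
gripper_width: 46.9
```

```bash
python3 -c "
from h import *
go(pinch(-60),Rdown(29.3,30))"
```

```text
shift cm [-1.19 -0.16 -5.47] turn [-0.023 -0.046  0.164] min rows 1.0 j [-0.33 -0.37  2.15  0.39  1.01 -0.82]
```

>>> {"api": "drive_tool", "payload": {"plan": [{"tx": -1,"ty": -0.1,"tz": 0,"wx": -0.022,"wy": -0.046,"wz": 0.16,"fingers": 0.45},{"tx": 0,"ty": 0,"tz": -0.6,"wx": 0,"wy": 0,"wz": 0,"fingers": 0.45},{"tx": 0,"ty": 0,"tz": -1.2,"wx": 0,"wy": 0,"wz": 0,"fingers": 0.45},{"tx": 0,"ty": 0,"tz": -1.4,"wx": 0,"wy": 0,"wz": 0,"fingers": 0.45},{"tx": 0,"ty": 0,"tz": -1.2,"wx": 0,"wy": 0,"wz": 0,"fingers": 0.45},{"tx": 0,"ty": 0,"tz": -0.8,"wx": 0,"wy": 0,"wz": 0,"fingers": 0.45},{"tx": 0,"ty": 0,"tz": 0,"wx": 0,"wy": 0,"wz": 0,"fingers": 0.45},{"tx": 0,"ty": 0,"tz": 0,"wx": 0,"wy": 0,"wz": 0,"fingers": 0.45}]}}

```text
time: 30.0
position: [460.0, 50.9, 141.2]
orientation: [0.49, 0.832, 0.224, 0.132]
contact_force: [0.7, -0.4, 0.6]
gripper_width: 46.7
```

```bash
python3 -c "
from h import *
c=cam('wrist');save(c,'w21')
go(pinch(-60),Rdown(29.3,30));go(pinch(12),Rdown(29.3,30))"
```

```text
shift cm [-0.22 -0.08 -0.14] turn [-0.001  0.003  0.004] min rows 1.0 j [-0.4  -0.31  2.25  0.52  0.93 -1.17]
shift cm [ 2.91  1.68 -6.37] turn [-0.001  0.003  0.004] min rows 2.0 j [-0.4  -0.31  2.25  0.52  0.93 -1.17]
```

View pics/w21.png

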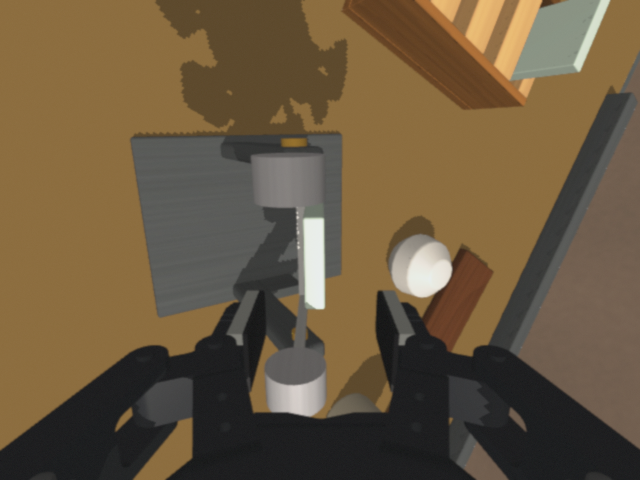

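>>> {"api": "drive_tool", "payload": {"plan": [{"tx": 0.3,"ty": 0.3,"tz": -1.1,"wx": 0,"wy": 0.003,"wz": 0.004,"fingers": 0.45},{"tx": 0.4,"ty": 0.3,"tz": -1.3,"wx": 0,"wy": 0,"wz": 0,"fingers": 0.45},{"tx": 0.5,"ty": 0.3,"tz": -1.3,"wx": 0,"wy": 0,"wz": 0,"fingers": 0.45},{"tx": 0.5,"ty": 0.3,"tz": -1.2,"wx": 0,"wy": 0,"wz": 0,"fingers": 0.45},{"tx": 0.4,"ty": 0.3,"tz": -1,"wx": 0,"wy": 0,"wz": 0,"fingers": 0.45},{"tx": 0.3,"ty": 0.2,"tz": -0.6,"wx": 0,"wy": 0,"wz": 0,"fingers": 0.45},{"tx": 0,"ty": 0,"tz": 0,"wx": 0,"wy": 0,"wz": 0,"fingers": 0.45},{"tx": 0,"ty": 0,"tz": 0,"wx": 0,"wy": 0,"wz": 0,"fingers": 0.45}]}}

```text
time: 31.05
position: [486.9, 68.1, 74.0]
orientation: [0.488, 0.833, 0.223, 0.132]
contact_force: [0.5, 0.3, 0.6]
gripper_width: 47.1
```

```bash
python3 -c "
from h import *
go(pinch(12),Rdown(29.3,30))"
```

```text
shift cm [ 0.22 -0.05  0.35] turn [0.001 0.003 0.001] min rows 1.0 j [-0.32 -0.1   2.25  0.6   0.71 -1.24]
```

>>> {"api": "drive_tool", "payload": {"plan": [{"tx": 0.2,"ty": 0,"tz": 0.3,"wx": 0,"wy": 0.003,"wz": 0,"fingers": 0.45},{"tx": 0,"ty": 0,"tz": 0,"wx": 0,"wy": 0,"wz": 0,"fingers": 0.45},{"tx": 0,"ty": 0,"tz": 0,"wx": 0,"wy": 0,"wz": 0,"fingers": 0.7},{"tx": 0,"ty": 0,"tz": 0,"wx": 0,"wy": 0,"wz": 0,"fingers": 1},{"tx": 0,"ty": 0,"tz": 0,"wx": 0,"wy": 0,"wz": 0,"fingers": 1},{"tx": 0,"ty": 0,"tz": 0,"wx": 0,"wy": 0,"wz": 0,"fingers": 1},{"tx": 0,"ty": 0,"tz": 0,"wx": 0,"wy": 0,"wz": 0,"fingers": 1},{"tx": 0,"ty": 0,"tz": 0,"wx": 0,"wy": 0,"wz": 0,"fingers": 1}]}}

```text
time: 32.05
position: [489.4, 67.1, 78.6]
orientation: [0.488, 0.834, 0.222, 0.132]
contact_force: [-2.4, -1.5, 1.8]
gripper_width: 10.6
```

```bash
cat > rel.py <<'E'
from h import *
s=arm.state();d=s["position"]-PIV;h=d[:2]@E_[:2];v=d[2]-115
x=h*.5-v*.866;print("tray x",x,"zt",h*.866+v*.5,"insert z",12+100-x)
E
python3 rel.py;python3 -c "
from h import *
from ov import rk
print(rk(22.5,-0.7));go(np.array(rk(22.5,-.7))+[0,0,118],Rdown(4.4))"
```

```text
tray x 48.089465863966936 zt 10.520231033587976 insert z 63.910534136033064
[np.float64(576.4873902447945), np.float64(309.22824120629457), 72]
shift cm [ 8.71 24.21 11.14] turn [-0.149  0.506 -0.425] min rows 5.0 j [-0.32 -0.1   2.24  0.59  0.72 -1.23]
```

>>> {"api": "drive_tool", "payload": {"plan": [{"tx": 0,"ty": 0,"tz": 2,"wx": 0,"wy": 0,"wz": 0,"fingers": 1},{"tx": 0,"ty": 0,"tz": 4,"wx": 0,"wy": 0,"wz": 0,"fingers": 1},{"tx": 0,"ty": 0,"tz": 4.2,"wx": 0,"wy": 0,"wz": 0,"fingers": 1},{"tx": 0.7,"ty": 2,"tz": 1,"wx": -0.025,"wy": 0.085,"wz": -0.071,"fingers": 1},{"tx": 1.2,"ty": 3.4,"tz": 0.5,"wx": -0.025,"wy": 0.085,"wz": -0.071,"fingers": 1},{"tx": 1.2,"ty": 3.4,"tz": 0,"wx": -0.025,"wy": 0.085,"wz": -0.071,"fingers": 1},{"tx": 1.2,"ty": 3.4,"tz": 0,"wx": -0.025,"wy": 0.085,"wz": -0.071,"fingers": 1},{"tx": 1.2,"ty": 3.4,"tz": 0,"wx": -0.025,"wy": 0.085,"wz": -0.071,"fingers": 1}]}}

```text
time: 33.05
position: [539.5, 224.8, 194.2]
orientation: [0.66, 0.75, 0.033, 0.017]
contact_force: [1.0, 0.2, -0.9]
gripper_width: 10.5
```

```bash
python3 -c "
from h import *
from ov import rk
go(np.array(rk(22.5,-.7))+[0,0,118],Rdown(4.4))"
```

```text
shift cm [ 3.7   8.44 -0.42] turn [-0.026  0.07  -0.051] min rows 2.0 j [0.24 0.17 1.58 0.01 1.32 0.11]
```

>>> {"api": "drive_tool", "payload": {"plan": [{"tx": 1.1,"ty": 2.5,"tz": 0.2,"wx": -0.013,"wy": 0.032,"wz": -0.025,"fingers": 1},{"tx": 1.1,"ty": 2.5,"tz": 0,"wx": -0.013,"wy": 0.032,"wz": -0.025,"fingers": 1},{"tx": 1,"ty": 2,"tz": 0,"wx": 0,"wy": 0,"wz": 0,"fingers": 1},{"tx": 0.6,"ty": 1,"tz": 0,"wx": 0,"wy": 0,"wz": 0,"fingers": 1},{"tx": 0,"ty": 0,"tz": -0.8,"wx": 0,"wy": 0,"wz": 0,"fingers": 1},{"tx": 0,"ty": 0,"tz": -1,"wx": 0,"wy": 0,"wz": 0,"fingers": 1},{"tx": 0,"ty": 0,"tz": -1,"wx": 0,"wy": 0,"wz": 0,"fingers": 1},{"tx": 0,"ty": 0,"tz": 0,"wx": 0,"wy": 0,"wz": 0,"fingers": 1}]}}

```text
time: 34.05
position: [575.7, 309.6, 158.4]
orientation: [0.679, 0.734, -0.004, -0.002]
contact_force: [-0.4, -0.6, -1.8]
gripper_width: 10.6
```

```bash
python3 -c "
from h import *
from ov import rk
go(np.array(rk(22.5,-.7))+[0,0,62],Rdown(4.4))"
```

```text
shift cm [ 0.08 -0.03 -2.44] turn [ 0.003 -0.008 -0.002] min rows 1.0 j [0.36 0.4  1.36 0.   1.39 0.28]
```

>>> {"api": "drive_tool", "payload": {"plan": [{"tx": 0.1,"ty": 0,"tz": -0.8,"wx": 0.003,"wy": -0.008,"wz": 0,"fingers": 1},{"tx": 0,"ty": 0,"tz": -1,"wx": 0,"wy": 0,"wz": 0,"fingers": 1},{"tx": 0,"ty": 0,"tz": -0.6,"wx": 0,"wy": 0,"wz": 0,"fingers": 1},{"tx": 0,"ty": 0,"tz": 0,"wx": 0,"wy": 0,"wz": 0,"fingers": 1},{"tx": 0,"ty": 0,"tz": 0,"wx": 0,"wy": 0,"wz": 0,"fingers": 1},{"tx": 0,"ty": 0,"tz": 0,"wx": 0,"wy": 0,"wz": 0,"fingers": 1},{"tx": 0,"ty": 0,"tz": 0,"wx": 0,"wy": 0,"wz": 0,"fingers": 1},{"tx": 0,"ty": 0,"tz": 0,"wx": 0,"wy": 0,"wz": 0,"fingers": 1}]}}

```text
time: 35.05
position: [577.7, 309.5, 134.5]
orientation: [0.679, 0.734, 0.001, 0.001]
contact_force: [-0.5, 0.7, -1.3]
gripper_width: 10.5
```

```bash
python3 ov.py o22;python3 -c "
from h import *
from ov import rk
go(np.array(rk(22.5,-.7))+[0,0,62],Rdown(4.4))"
```

```text
shift cm [-0.12 -0.02 -0.05] turn [-0.001  0.003 -0.001] min rows 1.0 j [0.36 0.42 1.39 0.   1.33 0.28]
```

View pics/o22.png

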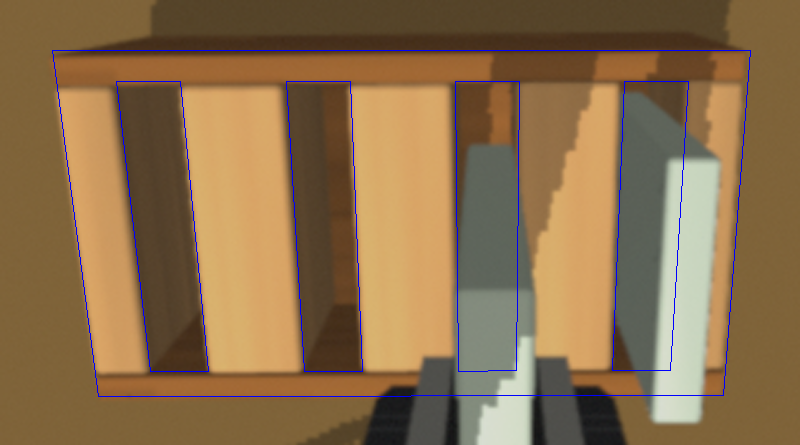

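>>> {"api": "drive_tool", "payload": {"plan": [{"tx": -0.15,"ty": 0,"tz": -0.6,"wx": 0,"wy": 0.003,"wz": 0,"fingers": 1},{"tx": 0,"ty": 0,"tz": -1,"wx": 0,"wy": 0,"wz": 0,"fingers": 1},{"tx": 0,"ty": 0,"tz": -1.1,"wx": 0,"wy": 0,"wz": 0,"fingers": 1},{"tx": 0,"ty": 0,"tz": -1.1,"wx": 0,"wy": 0,"wz": 0,"fingers": 1},{"tx": 0,"ty": 0,"tz": -1.1,"wx": 0,"wy": 0,"wz": 0,"fingers": 1},{"tx": 0,"ty": 0,"tz": -1,"wx": 0,"wy": 0,"wz": 0,"fingers": 1},{"tx": 0,"ty": 0,"tz": -0.6,"wx": 0,"wy": 0,"wz": 0,"fingers": 1},{"tx": 0,"ty": 0,"tz": 0,"wx": 0,"wy": 0,"wz": 0,"fingers": 1}]}}

```text
time: 36.1
position: [575.4, 309.1, 63.7]
orientation: [0.679, 0.734, -0.001, -0.001]
contact_force: [-0.7, 0.5, -1.1]
gripper_width: 10.7
```

>>> {"api": "drive_tool", "payload": {"plan": [{"tx": 0,"ty": 0,"tz": -0.1,"wx": 0,"wy": 0,"wz": 0,"fingers": 1},{"tx": 0,"ty": 0,"tz": 0,"wx": 0,"wy": 0,"wz": 0,"fingers": 0.7},{"tx": 0,"ty": 0,"tz": 0,"wx": 0,"wy": 0,"wz": 0,"fingers": 0.7},{"tx": 0,"ty": 0,"tz": 0,"wx": 0,"wy": 0,"wz": 0,"fingers": 0.7},{"tx": 0,"ty": 0,"tz": 1,"wx": 0,"wy": 0,"wz": 0,"fingers": 0.7},{"tx": 0,"ty": 0,"tz": 3,"wx": 0,"wy": 0,"wz": 0,"fingers": 0.7},{"tx": 0,"ty": 0,"tz": 4,"wx": 0,"wy": 0,"wz": 0,"fingers": 0.7},{"tx": 0,"ty": 0,"tz": 2,"wx": 0,"wy": 0,"wz": 0,"fingers": 0.7}]}}

```text
time: 37.1
position: [575.2, 308.9, 167.1]
orientation: [0.679, 0.734, -0.001, -0.001]
contact_force: [0.4, 0.6, -0.3]
gripper_width: 25.4
```

```bash
python3 ov.py o23;python3 -c "
from h import *
from pl import plaques
c=cam('scene');plaques(c)
go([420,-343,60],Rdown(70.7))
go([420,-343,60],Rdown(-109.3))"
```

```text
[393. 298.] [518.  268.1] [119.7  83. ] 10.0
[231. 230.] [ 571.7 -327.3] [114.4  47.1] 0.1
[258. 208.] [ 422.9 -337.6] [ 57.6 111. ] 70.7
[425.  52.] [-1304.4  -664.6] [1301.5   70.1] 26.8
shift cm [-15.63 -65.23 -10.8 ] turn [-0.002  0.     1.156] min rows 12.0 j [0.36 0.39 1.36 0.   1.39 0.28]
shift cm [-15.63 -65.23 -10.8 ] turn [ 0.     0.002 -1.986] min rows 12.0 j [0.36 0.39 1.36 0.   1.39 0.28]
```

View pics/o23.png

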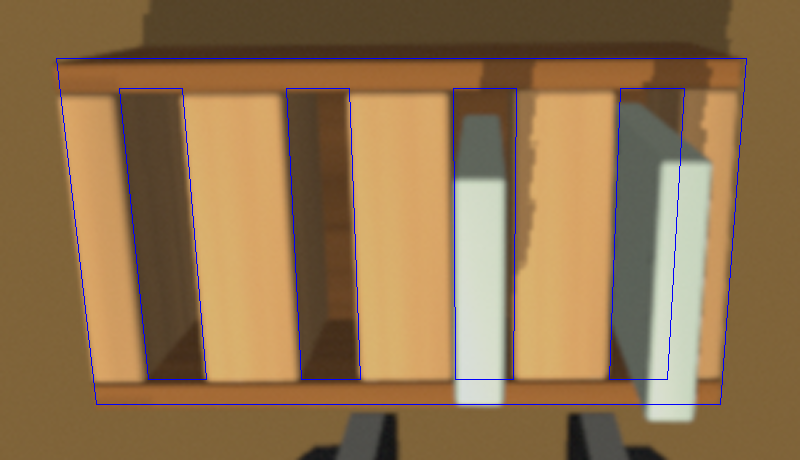

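>>> {"api": "drive_tool", "payload": {"plan": [{"tx": -1.3,"ty": -5.6,"tz": 0.3,"wx": 0,"wy": 0,"wz": 0.1,"fingers": 0.3},{"tx": -1.3,"ty": -5.6,"tz": 0,"wx": 0,"wy": 0,"wz": 0.1,"fingers": 0},{"tx": -1.3,"ty": -5.6,"tz": 0,"wx": 0,"wy": 0,"wz": 0.1,"fingers": 0},{"tx": -1.3,"ty": -5.6,"tz": 0,"wx": 0,"wy": 0,"wz": 0.1,"fingers": 0},{"tx": -1.3,"ty": -5.6,"tz": 0,"wx": 0,"wy": 0,"wz": 0.1,"fingers": 0},{"tx": -1.3,"ty": -5.6,"tz": 0,"wx": 0,"wy": 0,"wz": 0.1,"fingers": 0},{"tx": -1.3,"ty": -5.6,"tz": 0,"wx": 0,"wy": 0,"wz": 0.1,"fingers": 0},{"tx": -1.3,"ty": -5.6,"tz": -1,"wx": 0,"wy": 0,"wz": 0.1,"fingers": 0}]}}

```text
time: 38.2
position: [465.1, -147.4, 155.0]
orientation: [0.323, 0.946, -0.001, -0.002]
contact_force: [1.4, -0.8, 0.7]
gripper_width: 84.8
```

```bash
python3 -c "
from h import *
go([418.5,-345,40],Rdown(70.7))"
```

```text
shift cm [ -4.66 -19.76 -11.5 ] turn [ 0.001 -0.003  0.321] min rows 4.0 j [-0.48  0.06  1.79 -0.    1.3  -1.4 ]
```

>>> {"api": "drive_tool", "payload": {"plan": [{"tx": -1,"ty": -4.5,"tz": -1.5,"wx": 0,"wy": 0,"wz": 0.06,"fingers": 0},{"tx": -1,"ty": -4.5,"tz": -2,"wx": 0,"wy": 0,"wz": 0.06,"fingers": 0},{"tx": -1,"ty": -4.5,"tz": -2.5,"wx": 0,"wy": 0,"wz": 0.06,"fingers": 0},{"tx": -0.8,"ty": -3,"tz": -2.5,"wx": 0,"wy": 0,"wz": 0.06,"fingers": 0},{"tx": -0.4,"ty": -1.5,"tz": -1.5,"wx": 0,"wy": 0,"wz": 0.06,"fingers": 0},{"tx": 0,"ty": 0,"tz": -0.5,"wx": 0,"wy": 0,"wz": 0.02,"fingers": 0},{"tx": 0,"ty": 0,"tz": 0,"wx": 0,"wy": 0,"wz": 0,"fingers": 0},{"tx": 0,"ty": 0,"tz": 0,"wx": 0,"wy": 0,"wz": 0,"fingers": 0}]}}

```text
time: 39.2
position: [416.6, -333.1, 41.9]
orientation: [0.166, 0.986, 0.001, -0.004]
contact_force: [0.6, -0.5, 0.3]
gripper_width: 85.5
```

```bash
python3 pl.py w24; python3 -c "
from h import *
go([418.5,-345,-36],Rdown(70.7))"
```

```text
[375. 401.] [ 536.3 -336.7] [47.1 38.8] 0.3
[301. 256.] [ 418.3 -347.1] [ 46.9 108.3] 70.7
shift cm [ 0.19 -1.19 -7.8 ] turn [-0.004 -0.007 -0.003] min rows 2.0 j [-0.84  0.3   1.77 -0.    1.08 -2.07]
```

View pics/w24.png

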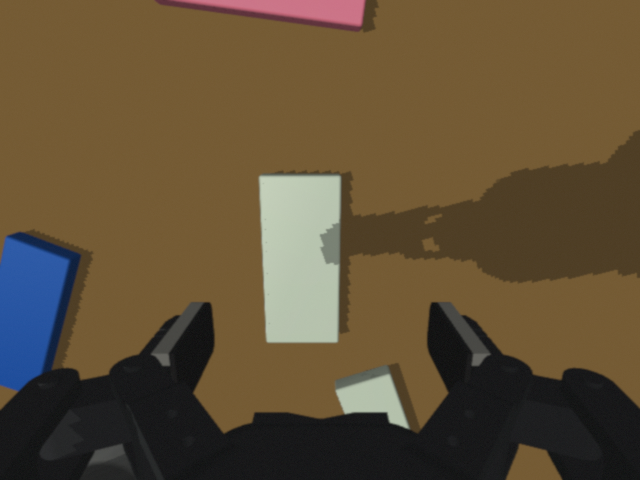

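>>> {"api": "drive_tool", "payload": {"plan": [{"tx": 0.2,"ty": -1.35,"tz": -1.5,"wx": -0.004,"wy": -0.007,"wz": 0,"fingers": 0},{"tx": 0,"ty": 0,"tz": -2,"wx": 0,"wy": 0,"wz": 0,"fingers": 0},{"tx": 0,"ty": 0,"tz": -1.7,"wx": 0,"wy": 0,"wz": 0,"fingers": 0},{"tx": 0,"ty": 0,"tz": -1.3,"wx": 0,"wy": 0,"wz": 0,"fingers": 0},{"tx": 0,"ty": 0,"tz": -0.7,"wx": 0,"wy": 0,"wz": 0,"fingers": 0.15},{"tx": 0,"ty": 0,"tz": -0.2,"wx": 0,"wy": 0,"wz": 0,"fingers": 0.15},{"tx": 0,"ty": 0,"tz": 0,"wx": 0,"wy": 0,"wz": 0,"fingers": 0.15},{"tx": 0,"ty": 0,"tz": 0,"wx": 0,"wy": 0,"wz": 0,"fingers": 0.15}]}}

```text
time: 40.25
position: [421.4, -349.4, -34.1]
orientation: [0.165, 0.986, -0.002, 0.003]
contact_force: [0.3, 0.2, 0.6]
gripper_width: 72.7
```

```bash
python3 -c "
from h import *
go([418.3,-347.1,-36],Rdown(70.7))"
```

```text
shift cm [-0.31  0.23 -0.19] turn [ 0.006  0.005 -0.005] min rows 1.0 j [-0.85  0.44  1.77  0.    0.92 -2.09]
```

>>> {"api": "drive_tool", "payload": {"plan": [{"tx": -0.3,"ty": 0.2,"tz": -0.2,"wx": 0.006,"wy": 0.005,"wz": -0.005,"fingers": 0.15},{"tx": 0,"ty": 0,"tz": 0,"wx": 0,"wy": 0,"wz": 0,"fingers": 0.3},{"tx": 0,"ty": 0,"tz": 0,"wx": 0,"wy": 0,"wz": 0,"fingers": 1},{"tx": 0,"ty": 0,"tz": 0,"wx": 0,"wy": 0,"wz": 0,"fingers": 1},{"tx": 0,"ty": 0,"tz": 0,"wx": 0,"wy": 0,"wz": 0,"fingers": 1},{"tx": 0,"ty": 0,"tz": 0,"wx": 0,"wy": 0,"wz": 0,"fingers": 1},{"tx": 0,"ty": 0,"tz": 0,"wx": 0,"wy": 0,"wz": 0,"fingers": 1},{"tx": 0,"ty": 0,"tz": 0,"wx": 0,"wy": 0,"wz": 0,"fingers": 1}]}}

```text
time: 41.25
position: [419.0, -348.1, -34.5]
orientation: [0.168, 0.986, -0.0, 0.001]
contact_force: [0.1, 0.4, 0.9]
gripper_width: 45.8
```

```bash
python3 -c "
from h import *
go([418.3,-347.1,-36],Rdown(70.7));go([496.4,71.9,130],Rdown(119.3))"
```

```text
shift cm [-0.07  0.1  -0.15] turn [0.001 0.001 0.001] min rows 1.0 j [-0.85  0.44  1.77  0.    0.93 -2.09]
shift cm [ 7.74 42.   16.45] turn [0.    0.002 0.849] min rows 8.0 j [-0.85  0.44  1.77  0.    0.93 -2.09]
```

>>> {"api": "drive_tool", "payload": {"plan": [{"tx": 0,"ty": 0,"tz": 2,"wx": 0,"wy": 0,"wz": 0,"fingers": 1},{"tx": 0.2,"ty": 1,"tz": 5,"wx": 0,"wy": 0,"wz": 0.05,"fingers": 1},{"tx": 0.8,"ty": 4,"tz": 4,"wx": 0,"wy": 0,"wz": 0.1,"fingers": 1},{"tx": 0.9,"ty": 5,"tz": 3,"wx": 0,"wy": 0,"wz": 0.1,"fingers": 1},{"tx": 1,"ty": 5.5,"tz": 2,"wx": 0,"wy": 0,"wz": 0.1,"fingers": 1},{"tx": 1,"ty": 5.5,"tz": 0,"wx": 0,"wy": 0,"wz": 0.1,"fingers": 1},{"tx": 1,"ty": 5.5,"tz": 0,"wx": 0,"wy": 0,"wz": 0.1,"fingers": 1},{"tx": 1,"ty": 5,"tz": 0,"wx": 0,"wy": 0,"wz": 0.1,"fingers": 1}]}}

```text
time: 42.25
position: [477.2, -25.6, 128.8]
orientation: [-0.162, 0.987, -0.0, 0.001]
contact_force: [0.7, -0.6, -2.1]
gripper_width: 45.4
```

```bash
python3 -c "
from h import *
go([496.4,71.9,130],Rdown(119.3))"
```

```text
shift cm [1.92 9.75 0.12] turn [0.    0.002 0.187] min rows 2.0 j [-0.24  0.06  1.84  0.    1.23 -2.13]
```

>>> {"api": "drive_tool", "payload": {"plan": [{"tx": 0.7,"ty": 3.5,"tz": 0,"wx": 0,"wy": 0,"wz": 0.08,"fingers": 1},{"tx": 0.6,"ty": 3,"tz": 0,"wx": 0,"wy": 0,"wz": 0.07,"fingers": 1},{"tx": 0.5,"ty": 2,"tz": 0,"wx": 0,"wy": 0,"wz": 0.037,"fingers": 1},{"tx": 0.1,"ty": 0.6,"tz": 0,"wx": 0,"wy": 0,"wz": 0,"fingers": 1},{"tx": 0,"ty": 0,"tz": -1,"wx": 0,"wy": 0,"wz": 0,"fingers": 1},{"tx": 0,"ty": 0,"tz": -1.2,"wx": 0,"wy": 0,"wz": 0,"fingers": 1},{"tx": 0,"ty": 0,"tz": -0.6,"wx": 0,"wy": 0,"wz": 0,"fingers": 1},{"tx": 0,"ty": 0,"tz": 0,"wx": 0,"wy": 0,"wz": 0,"fingers": 1}]}}

```text
time: 43.25
position: [492.6, 70.0, 95.6]
orientation: [-0.258, 0.966, 0.0, -0.002]
contact_force: [0.7, 0.1, -1.6]
gripper_width: 45.0
```

```bash
python3 -c "
from h import *
c=cam('wrist');save(c,'w25')
go([496.4,71.9,84.7],Rdown(119.3))"
```

```text
shift cm [ 0.36  0.19 -1.12] turn [ 0.001 -0.004 -0.01 ] min rows 1.0 j [-0.03  0.15  1.82 -0.    1.17 -2.12]
```

View pics/w25.png

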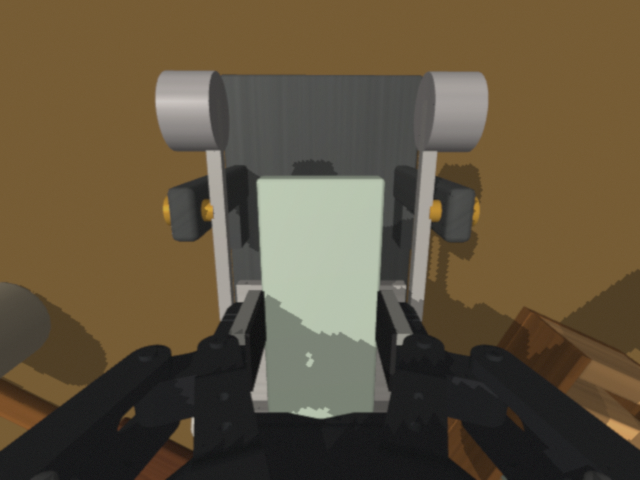

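>>> {"api": "drive_tool", "payload": {"plan": [{"tx": 0.35,"ty": 0.2,"tz": -0.3,"wx": 0,"wy": -0.004,"wz": -0.01,"fingers": 1},{"tx": 0,"ty": 0,"tz": -0.5,"wx": 0,"wy": 0,"wz": 0,"fingers": 1},{"tx": 0,"ty": 0,"tz": -0.3,"wx": 0,"wy": 0,"wz": 0,"fingers": 1},{"tx": 0,"ty": 0,"tz": 0,"wx": 0,"wy": 0,"wz": 0,"fingers": 1},{"tx": 0,"ty": 0,"tz": 0,"wx": 0,"wy": 0,"wz": 0,"fingers": 1},{"tx": 0,"ty": 0,"tz": 0,"wx": 0,"wy": 0,"wz": 0,"fingers": 0.3},{"tx": 0,"ty": 0,"tz": 0,"wx": 0,"wy": 0,"wz": 0,"fingers": 0},{"tx": 0,"ty": 0,"tz": 0,"wx": 0,"wy": 0,"wz": 0,"fingers": 0}]}}

```text
time: 44.3
position: [498.7, 71.9, 86.2]
orientation: [-0.252, 0.968, -0.001, 0.002]
contact_force: [-0.3, -0.5, -0.3]
gripper_width: 85.1
```

```bash
python3 -c "
from h import *
c=cam('wrist');save(c,'w26')
go([496.4,71.9,84.7],Rdown(119.3));go(pinch(-60),Rdown(29.3,30))"
```

```text
shift cm [-0.23  0.   -0.15] turn [0.001 0.005 0.001] min rows 1.0 j [-0.03  0.17  1.82 -0.    1.15 -2.11]
shift cm [-4.1  -2.19  5.37] turn [ 0.563 -0.154 -1.529] min rows 10.0 j [-0.03  0.17  1.82 -0.    1.15 -2.11]
```

View pics/w26.png

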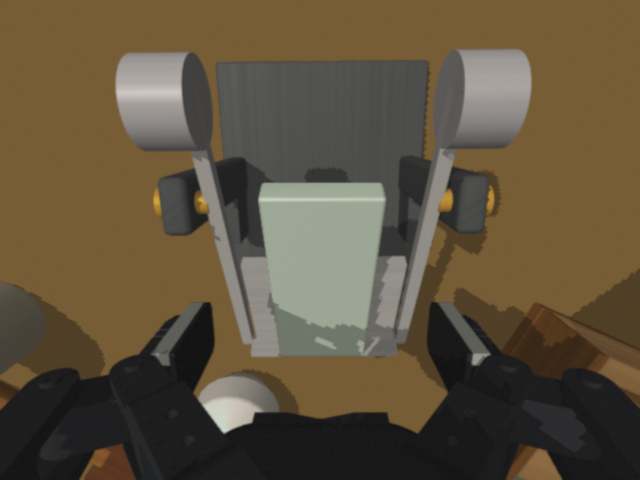

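>>> {"api": "drive_tool", "payload": {"plan": [{"tx": 0,"ty": 0,"tz": 4,"wx": 0,"wy": 0,"wz": 0,"fingers": 0},{"tx": -0.4,"ty": -0.2,"tz": 4,"wx": 0.063,"wy": -0.017,"wz": -0.17,"fingers": 0},{"tx": -0.5,"ty": -0.3,"tz": 1,"wx": 0.063,"wy": -0.017,"wz": -0.17,"fingers": 0.45},{"tx": -0.5,"ty": -0.3,"tz": 0,"wx": 0.063,"wy": -0.017,"wz": -0.17,"fingers": 0.45},{"tx": -0.5,"ty": -0.3,"tz": 0,"wx": 0.063,"wy": -0.017,"wz": -0.17,"fingers": 0.45},{"tx": -0.5,"ty": -0.3,"tz": 0,"wx": 0.063,"wy": -0.017,"wz": -0.17,"fingers": 0.45},{"tx": -0.5,"ty": -0.3,"tz": 0,"wx": 0.063,"wy": -0.017,"wz": -0.17,"fingers": 0.45},{"tx": -0.5,"ty": -0.3,"tz": 0,"wx": 0.063,"wy": -0.017,"wz": -0.17,"fingers": 0.45}]}}

```text
time: 45.35
position: [466.1, 50.8, 181.7]
orientation: [0.35, 0.911, 0.187, 0.113]
contact_force: [0.8, -0.4, 0.4]
gripper_width: 47.1
```

```bash
python3 -c "
from h import *
go(pinch(-60),Rdown(29.3,30))"
```

```text
shift cm [-0.84 -0.08 -4.17] turn [ 0.114 -0.023 -0.305] min rows 2.0 j [-0.37 -0.27  2.1   0.42  1.11 -1.36]
```

>>> {"api": "drive_tool", "payload": {"plan": [{"tx": -0.4,"ty": 0,"tz": 0,"wx": 0.057,"wy": -0.011,"wz": -0.152,"fingers": 0.45},{"tx": -0.4,"ty": -0.1,"tz": 0,"wx": 0.055,"wy": -0.011,"wz": -0.15,"fingers": 0.45},{"tx": 0,"ty": 0,"tz": -0.8,"wx": 0,"wy": 0,"wz": 0,"fingers": 0.45},{"tx": 0,"ty": 0,"tz": -1.3,"wx": 0,"wy": 0,"wz": 0,"fingers": 0.45},{"tx": 0,"ty": 0,"tz": -1.2,"wx": 0,"wy": 0,"wz": 0,"fingers": 0.45},{"tx": 0,"ty": 0,"tz": -0.7,"wx": 0,"wy": 0,"wz": 0,"fingers": 0.45},{"tx": 0,"ty": 0,"tz": 0,"wx": 0,"wy": 0,"wz": 0,"fingers": 0.45},{"tx": 0,"ty": 0,"tz": 0,"wx": 0,"wy": 0,"wz": 0,"fingers": 0.45}]}}

```text
time: 46.35
position: [457.6, 49.1, 138.4]
orientation: [0.489, 0.833, 0.223, 0.13]
contact_force: [-0.8, 0.3, -0.3]
gripper_width: 47.0
```

```bash
python3 -c "
from h import *
c=cam('wrist');save(c,'w27')
go(pinch(-60),Rdown(29.3,30));go(pinch(12),Rdown(29.3,30))"
```

```text
shift cm [0.02 0.09 0.15] turn [ 0.    -0.001  0.002] min rows 1.0 j [-0.41 -0.31  2.25  0.52  0.93 -1.18]
shift cm [ 3.16  1.86 -6.09] turn [ 0.    -0.001  0.002] min rows 2.0 j [-0.41 -0.31  2.25  0.52  0.93 -1.18]
```

View pics/w27.png

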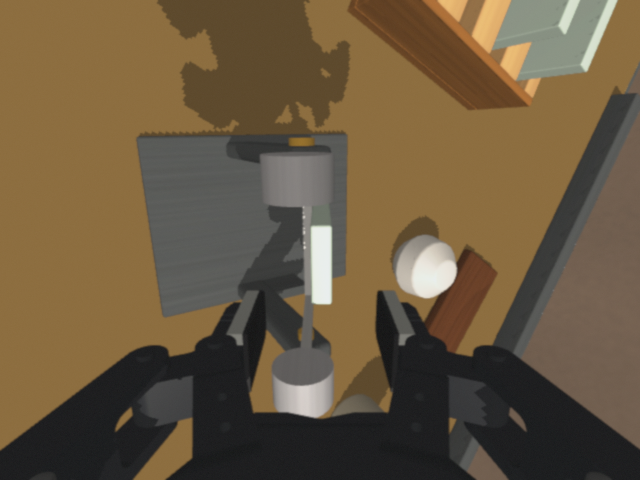

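>>> {"api": "drive_tool", "payload": {"plan": [{"tx": 0.4,"ty": 0.3,"tz": -1,"wx": 0,"wy": 0,"wz": 0,"fingers": 0.45},{"tx": 0.6,"ty": 0.35,"tz": -1.2,"wx": 0,"wy": 0,"wz": 0,"fingers": 0.45},{"tx": 0.6,"ty": 0.35,"tz": -1.2,"wx": 0,"wy": 0,"wz": 0,"fingers": 0.45},{"tx": 0.6,"ty": 0.35,"tz": -1.1,"wx": 0,"wy": 0,"wz": 0,"fingers": 0.45},{"tx": 0.4,"ty": 0.3,"tz": -0.9,"wx": 0,"wy": 0,"wz": 0,"fingers": 0.45},{"tx": 0.2,"ty": 0.2,"tz": -0.5,"wx": 0,"wy": 0,"wz": 0,"fingers": 0.45},{"tx": 0,"ty": 0,"tz": 0,"wx": 0,"wy": 0,"wz": 0,"fingers": 0.45},{"tx": 0,"ty": 0,"tz": 0,"wx": 0,"wy": 0,"wz": 0,"fingers": 0.45}]}}

```text
time: 47.4
position: [488.3, 68.3, 77.4]
orientation: [0.489, 0.833, 0.223, 0.132]
contact_force: [-0.2, 0.6, -0.0]
gripper_width: 46.9
```

```bash
python3 -c "
from h import *
go(pinch(12),Rdown(29.3,30))"
```

```text
shift cm [ 0.08 -0.07  0.02] turn [0.002 0.002 0.002] min rows 1.0 j [-0.31 -0.1   2.25  0.59  0.71 -1.23]
```

>>> {"api": "drive_tool", "payload": {"plan": [{"tx": 0.1,"ty": -0.1,"tz": 0,"wx": 0,"wy": 0,"wz": 0,"fingers": 0.5},{"tx": 0,"ty": 0,"tz": 0,"wx": 0,"wy": 0,"wz": 0,"fingers": 0.7},{"tx": 0,"ty": 0,"tz": 0,"wx": 0,"wy": 0,"wz": 0,"fingers": 1},{"tx": 0,"ty": 0,"tz": 0,"wx": 0,"wy": 0,"wz": 0,"fingers": 1},{"tx": 0,"ty": 0,"tz": 0,"wx": 0,"wy": 0,"wz": 0,"fingers": 1},{"tx": 0,"ty": 0,"tz": 0,"wx": 0,"wy": 0,"wz": 0,"fingers": 1},{"tx": 0,"ty": 0,"tz": 0,"wx": 0,"wy": 0,"wz": 0,"fingers": 1},{"tx": 0,"ty": 0,"tz": 0,"wx": 0,"wy": 0,"wz": 0,"fingers": 1}]}}

```text
time: 48.4
position: [489.5, 66.4, 78.3]
orientation: [0.488, 0.833, 0.222, 0.134]
contact_force: [-2.0, -0.4, 1.6]
gripper_width: 10.5
```

```bash
python3 rel.py;python3 -c "
from h import *
from ov import rk
print(rk(-22.5,-.7));go(np.array(rk(-22.5,-.7))+[0,0,118],Rdown(4.4))"
```

```text
tray x 48.24139099800208 zt 10.132339716971252 insert z 63.75860900199792
[np.float64(531.6200163945831), np.float64(305.77588494058773), 72]
shift cm [ 4.21 23.94 11.17] turn [-0.148  0.508 -0.424] min rows 5.0 j [-0.32 -0.1   2.25  0.59  0.71 -1.23]
```

>>> {"api": "drive_tool", "payload": {"plan": [{"tx": 0,"ty": 0,"tz": 2,"wx": 0,"wy": 0,"wz": 0,"fingers": 1},{"tx": 0,"ty": 0,"tz": 4,"wx": 0,"wy": 0,"wz": 0,"fingers": 1},{"tx": 0,"ty": 0,"tz": 4.2,"wx": 0,"wy": 0,"wz": 0,"fingers": 1},{"tx": 0.3,"ty": 2,"tz": 1,"wx": -0.025,"wy": 0.085,"wz": -0.071,"fingers": 1},{"tx": 0.6,"ty": 3.4,"tz": 0.5,"wx": -0.025,"wy": 0.085,"wz": -0.071,"fingers": 1},{"tx": 0.6,"ty": 3.4,"tz": 0,"wx": -0.025,"wy": 0.085,"wz": -0.071,"fingers": 1},{"tx": 0.6,"ty": 3.4,"tz": 0,"wx": -0.025,"wy": 0.085,"wz": -0.071,"fingers": 1},{"tx": 0.6,"ty": 3.4,"tz": 0,"wx": -0.025,"wy": 0.085,"wz": -0.071,"fingers": 1}]}}

```text
time: 49.4
position: [512.7, 223.4, 195.8]
orientation: [0.66, 0.75, 0.034, 0.02]
contact_force: [1.2, -0.3, -0.1]
gripper_width: 10.5
```

```bash
python3 -c "
from h import *
from ov import rk
go(np.array(rk(-22.5,-.7))+[0,0,118],Rdown(4.4))"
```

```text
shift cm [ 1.89  8.24 -0.58] turn [-0.022  0.075 -0.051] min rows 2.0 j [0.25 0.11 1.64 0.01 1.31 0.12]
```

>>> {"api": "drive_tool", "payload": {"plan": [{"tx": 0.6,"ty": 2.5,"tz": 0,"wx": -0.011,"wy": 0.034,"wz": -0.025,"fingers": 1},{"tx": 0.6,"ty": 2.5,"tz": 0,"wx": -0.011,"wy": 0.034,"wz": -0.025,"fingers": 1},{"tx": 0.5,"ty": 2,"tz": 0,"wx": 0,"wy": 0,"wz": 0,"fingers": 1},{"tx": 0.2,"ty": 0.8,"tz": -0.6,"wx": 0,"wy": 0,"wz": 0,"fingers": 1},{"tx": 0,"ty": 0,"tz": -1.5,"wx": 0,"wy": 0,"wz": 0,"fingers": 1},{"tx": 0,"ty": 0,"tz": -1.5,"wx": 0,"wy": 0,"wz": 0,"fingers": 1},{"tx": 0,"ty": 0,"tz": -0.8,"wx": 0,"wy": 0,"wz": 0,"fingers": 1},{"tx": 0,"ty": 0,"tz": 0,"wx": 0,"wy": 0,"wz": 0,"fingers": 1}]}}

```text
time: 50.4
position: [529.7, 305.6, 142.4]
orientation: [0.679, 0.734, -0.003, -0.001]
contact_force: [0.4, -0.7, -1.1]
gripper_width: 11.1
```

```bash
python3 -c "
from h import *
from ov import rk
go(np.array(rk(-22.5,-.7))+[0,0,62],Rdown(4.4))"
```

```text
shift cm [ 0.19  0.02 -0.84] turn [ 0.002 -0.005 -0.002] min rows 1.0 j [ 0.38  0.33  1.49 -0.    1.32  0.3 ]
```

>>> {"api": "drive_tool", "payload": {"plan": [{"tx": 0.2,"ty": 0,"tz": -0.3,"wx": 0.002,"wy": -0.005,"wz": 0,"fingers": 1},{"tx": 0,"ty": 0,"tz": -0.4,"wx": 0,"wy": 0,"wz": 0,"fingers": 1},{"tx": 0,"ty": 0,"tz": 0,"wx": 0,"wy": 0,"wz": 0,"fingers": 1},{"tx": 0,"ty": 0,"tz": 0,"wx": 0,"wy": 0,"wz": 0,"fingers": 1},{"tx": 0,"ty": 0,"tz": 0,"wx": 0,"wy": 0,"wz": 0,"fingers": 1},{"tx": 0,"ty": 0,"tz": 0,"wx": 0,"wy": 0,"wz": 0,"fingers": 1},{"tx": 0,"ty": 0,"tz": 0,"wx": 0,"wy": 0,"wz": 0,"fingers": 1},{"tx": 0,"ty": 0,"tz": 0,"wx": 0,"wy": 0,"wz": 0,"fingers": 1}]}}

```text
time: 51.4
position: [533.4, 305.7, 137.4]
orientation: [0.679, 0.734, 0.002, 0.001]
contact_force: [0.6, -0.4, -2.5]
gripper_width: 10.7
```

```bash
python3 ov.py o28;python3 -c "
from h import *
from ov import rk
go(np.array(rk(-22.5,-.7))+[0,0,62],Rdown(4.4))"
```

```text
shift cm [-0.18  0.   -0.34] turn [-0.001  0.004 -0.001] min rows 1.0 j [ 0.38  0.33  1.5  -0.    1.31  0.3 ]
```

View pics/o28.png

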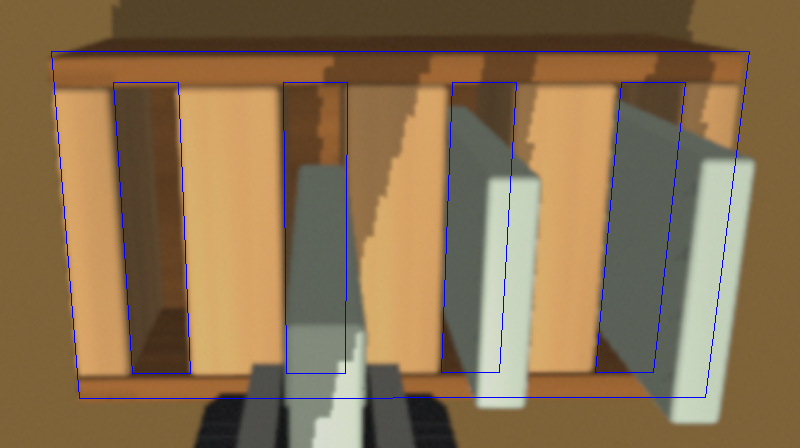

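>>> {"api": "drive_tool", "payload": {"plan": [{"tx": -0.19,"ty": 0,"tz": -0.6,"wx": 0,"wy": 0.004,"wz": 0,"fingers": 1},{"tx": 0,"ty": 0,"tz": -1,"wx": 0,"wy": 0,"wz": 0,"fingers": 1},{"tx": 0,"ty": 0,"tz": -1.2,"wx": 0,"wy": 0,"wz": 0,"fingers": 1},{"tx": 0,"ty": 0,"tz": -1.2,"wx": 0,"wy": 0,"wz": 0,"fingers": 1},{"tx": 0,"ty": 0,"tz": -1.2,"wx": 0,"wy": 0,"wz": 0,"fingers": 1},{"tx": 0,"ty": 0,"tz": -1,"wx": 0,"wy": 0,"wz": 0,"fingers": 1},{"tx": 0,"ty": 0,"tz": -0.6,"wx": 0,"wy": 0,"wz": 0,"fingers": 1},{"tx": 0,"ty": 0,"tz": 0,"wx": 0,"wy": 0,"wz": 0,"fingers": 1}]}}

```text
time: 52.45
position: [530.7, 305.6, 63.5]
orientation: [0.679, 0.734, -0.0, -0.001]
contact_force: [-0.2, 0.2, 1.0]
gripper_width: 10.4
```

Contact at the slot floor. Release and rise.

>>> {"api": "drive_tool", "payload": {"plan": [{"tx": 0,"ty": 0,"tz": 0,"wx": 0,"wy": 0,"wz": 0,"fingers": 1},{"tx": 0,"ty": 0,"tz": 0,"wx": 0,"wy": 0,"wz": 0,"fingers": 0.7},{"tx": 0,"ty": 0,"tz": 0,"wx": 0,"wy": 0,"wz": 0,"fingers": 0.7},{"tx": 0,"ty": 0,"tz": 0,"wx": 0,"wy": 0,"wz": 0,"fingers": 0.7},{"tx": 0,"ty": 0,"tz": 1,"wx": 0,"wy": 0,"wz": 0,"fingers": 0.7},{"tx": 0,"ty": 0,"tz": 3,"wx": 0,"wy": 0,"wz": 0,"fingers": 0.7},{"tx": 0,"ty": 0,"tz": 4,"wx": 0,"wy": 0,"wz": 0,"fingers": 0.7},{"tx": 0,"ty": 0,"tz": 2,"wx": 0,"wy": 0,"wz": 0,"fingers": 0.7}]}}

```text
time: 53.45
position: [530.3, 305.2, 167.5]
orientation: [0.679, 0.734, -0.001, -0.001]
contact_force: [-0.7, -0.1, -0.7]
gripper_width: 25.6
```

```bash
python3 ov.py o29;python3 -c "
from h import *
from pl import plaques
c=cam('scene');plaques(c)
go([567.5,-336.8,60],Rdown(90.3))"
```

```text
[397. 294.] [494.5 264. ] [167.3  83. ] 10.0
[231. 230.] [ 571.7 -327.3] [114.4  47.1] 0.1
[429.  44.] [-1411.3  -699.2] [1332.6   66.6] 27.5
shift cm [  3.61 -64.25 -10.83] turn [-2.000e-03 -1.000e-03  1.498e+00] min rows 11.0 j [0.38 0.3  1.47 0.   1.37 0.3 ]
```

View pics/o29.png

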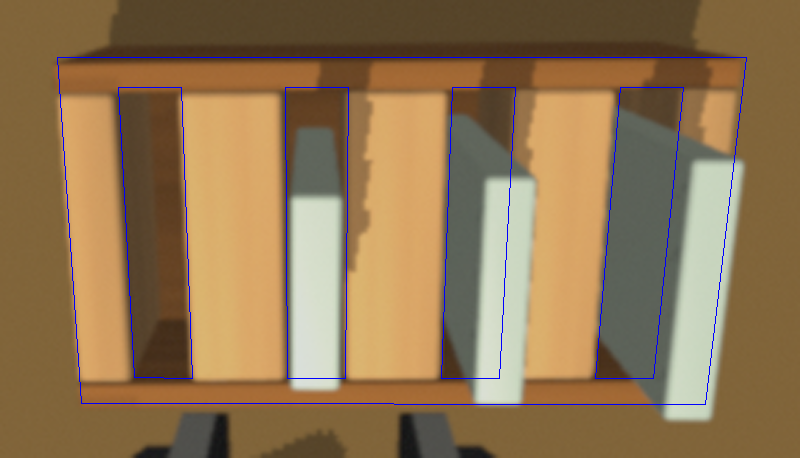

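>>> {"api": "drive_tool", "payload": {"plan": [{"tx": 0.3,"ty": -5.6,"tz": 0.3,"wx": 0,"wy": 0,"wz": 0.14,"fingers": 0.3},{"tx": 0.3,"ty": -5.8,"tz": 0,"wx": 0,"wy": 0,"wz": 0.14,"fingers": 0},{"tx": 0.3,"ty": -5.8,"tz": 0,"wx": 0,"wy": 0,"wz": 0.14,"fingers": 0},{"tx": 0.3,"ty": -5.8,"tz": 0,"wx": 0,"wy": 0,"wz": 0.14,"fingers": 0},{"tx": 0.3,"ty": -5.8,"tz": 0,"wx": 0,"wy": 0,"wz": 0.14,"fingers": 0},{"tx": 0.3,"ty": -5.8,"tz": 0,"wx": 0,"wy": 0,"wz": 0.14,"fingers": 0},{"tx": 0.3,"ty": -5.8,"tz": 0,"wx": 0,"wy": 0,"wz": 0.14,"fingers": 0},{"tx": 0.3,"ty": -5.8,"tz": -1,"wx": 0,"wy": 0,"wz": 0.14,"fingers": 0}]}}

```text
time: 54.55
position: [551.0, -165.2, 156.0]
orientation: [0.162, 0.987, -0.0, -0.003]
contact_force: [1.2, 0.2, -0.6]
gripper_width: 85.3
```

```bash
python3 -c "
from h import *
go([567.5,-336.8,40],Rdown(90.3))"
```

```text
shift cm [  1.65 -17.16 -11.6 ] turn [ 0.    -0.005  0.331] min rows 4.0 j [-0.44  0.24  1.58 -0.    1.33 -1.69]
```

>>> {"api": "drive_tool", "payload": {"plan": [{"tx": 0.4,"ty": -4.2,"tz": -1.5,"wx": 0,"wy": 0,"wz": 0.08,"fingers": 0},{"tx": 0.4,"ty": -4.2,"tz": -2.5,"wx": 0,"wy": 0,"wz": 0.08,"fingers": 0},{"tx": 0.4,"ty": -4,"tz": -2.5,"wx": 0,"wy": 0,"wz": 0.08,"fingers": 0},{"tx": 0.3,"ty": -2.7,"tz": -2.5,"wx": 0,"wy": 0,"wz": 0.08,"fingers": 0},{"tx": 0.1,"ty": -1.2,"tz": -1.5,"wx": 0,"wy": 0,"wz": 0,"fingers": 0},{"tx": 0,"ty": 0,"tz": -0.5,"wx": 0,"wy": 0,"wz": 0,"fingers": 0},{"tx": 0,"ty": 0,"tz": 0,"wx": 0,"wy": 0,"wz": 0,"fingers": 0},{"tx": 0,"ty": 0,"tz": 0,"wx": 0,"wy": 0,"wz": 0,"fingers": 0}]}}

```text
time: 55.55
position: [563.3, -333.9, 37.2]
orientation: [0.001, 1.0, 0.002, -0.005]
contact_force: [-0.2, -0.9, 0.1]
gripper_width: 85.2
```

```bash
python3 pl.py w30; python3 -c "
from h import *
go([567.5,-336.8,-34.5],Rdown(90.3))"
```

```text
[316. 259.] [ 567.4 -336.4] [109.3  39.1] 0.3
shift cm [ 0.4  -0.29 -7.19] turn [-0.004 -0.01   0.008] min rows 2.0 j [-0.67  0.53  1.44 -0.    1.18 -2.23]
```

View pics/w30.png

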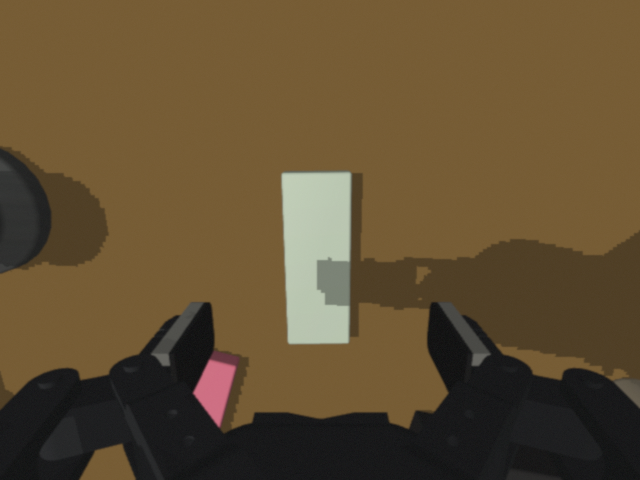

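>>> {"api": "drive_tool", "payload": {"plan": [{"tx": 0.35,"ty": -0.25,"tz": -1.5,"wx": -0.004,"wy": -0.01,"wz": 0.008,"fingers": 0.25},{"tx": 0,"ty": 0,"tz": -1.8,"wx": 0,"wy": 0,"wz": 0,"fingers": 0.25},{"tx": 0,"ty": 0,"tz": -1.5,"wx": 0,"wy": 0,"wz": 0,"fingers": 0.25},{"tx": 0,"ty": 0,"tz": -1.2,"wx": 0,"wy": 0,"wz": 0,"fingers": 0.25},{"tx": 0,"ty": 0,"tz": -0.6,"wx": 0,"wy": 0,"wz": 0,"fingers": 0.25},{"tx": 0,"ty": 0,"tz": -0.3,"wx": 0,"wy": 0,"wz": 0,"fingers": 0.25},{"tx": 0,"ty": 0,"tz": 0,"wx": 0,"wy": 0,"wz": 0,"fingers": 0.25},{"tx": 0,"ty": 0,"tz": 0,"wx": 0,"wy": 0,"wz": 0,"fingers": 0.25}]}}

```text
time: 56.6
position: [567.7, -335.5, -35.6]
orientation: [-0.004, 1.0, -0.0, 0.001]
contact_force: [0.6, -0.0, -0.1]
gripper_width: 64.2
```

```bash
python3 -c "
from h import *
go([567.4,-336.5,-34],Rdown(90.3))"
```

```text
shift cm [-0.03 -0.1   0.16] turn [ 0.001  0.001 -0.002] min rows 1.0 j [-0.67  0.63  1.47  0.    1.05 -2.24]
```

>>> {"api": "drive_tool", "payload": {"plan": [{"tx": 0,"ty": -0.1,"tz": 0.15,"wx": 0,"wy": 0,"wz": 0,"fingers": 0.25},{"tx": 0,"ty": 0,"tz": 0,"wx": 0,"wy": 0,"wz": 0,"fingers": 0.4},{"tx": 0,"ty": 0,"tz": 0,"wx": 0,"wy": 0,"wz": 0,"fingers": 1},{"tx": 0,"ty": 0,"tz": 0,"wx": 0,"wy": 0,"wz": 0,"fingers": 1},{"tx": 0,"ty": 0,"tz": 0,"wx": 0,"wy": 0,"wz": 0,"fingers": 1},{"tx": 0,"ty": 0,"tz": 0,"wx": 0,"wy": 0,"wz": 0,"fingers": 1},{"tx": 0,"ty": 0,"tz": 0,"wx": 0,"wy": 0,"wz": 0,"fingers": 1},{"tx": 0,"ty": 0,"tz": 0,"wx": 0,"wy": 0,"wz": 0,"fingers": 1}]}}

```text
time: 57.6
position: [568.7, -337.2, -32.1]
orientation: [-0.004, 1.0, -0.001, 0.002]
contact_force: [0.5, 0.5, 0.3]
gripper_width: 37.5
```

```bash
python3 -c "
from h import *
go([496.4,71.9,130],Rdown(119.3))"
```

```text
shift cm [-7.23 40.91 16.21] turn [0.001 0.004 0.504] min rows 8.0 j [-0.67  0.62  1.46  0.    1.05 -2.24]
```

>>> {"api": "drive_tool", "payload": {"plan": [{"tx": 0,"ty": 0,"tz": 2,"wx": 0,"wy": 0,"wz": 0,"fingers": 1},{"tx": -0.2,"ty": 1,"tz": 5,"wx": 0,"wy": 0,"wz": 0.03,"fingers": 1},{"tx": -0.6,"ty": 4,"tz": 4,"wx": 0,"wy": 0,"wz": 0.06,"fingers": 1},{"tx": -0.9,"ty": 5,"tz": 3,"wx": 0,"wy": 0,"wz": 0.06,"fingers": 1},{"tx": -1,"ty": 5.5,"tz": 2,"wx": 0,"wy": 0,"wz": 0.06,"fingers": 1},{"tx": -1,"ty": 5.5,"tz": 0,"wx": 0,"wy": 0,"wz": 0.06,"fingers": 1},{"tx": -1,"ty": 5.5,"tz": 0,"wx": 0,"wy": 0,"wz": 0.06,"fingers": 1},{"tx": -1,"ty": 5,"tz": 0,"wx": 0,"wy": 0,"wz": 0.06,"fingers": 1}]}}

```text
time: 58.6
position: [512.1, -17.7, 142.6]
orientation: [-0.2, 0.98, -0.004, 0.009]
contact_force: [0.6, 0.9, -1.5]
gripper_width: 37.2
```

```bash
python3 -c "
from h import *
c=cam('wrist');save(c,'w31')
go([496.4,71.9,130],Rdown(119.3))"
```

```text
shift cm [-1.34  8.32 -1.22] turn [-0.003  0.015  0.104] min rows 2.0 j [-0.2   0.11  1.77  0.01  1.26 -2.18]
```

View pics/w31.png

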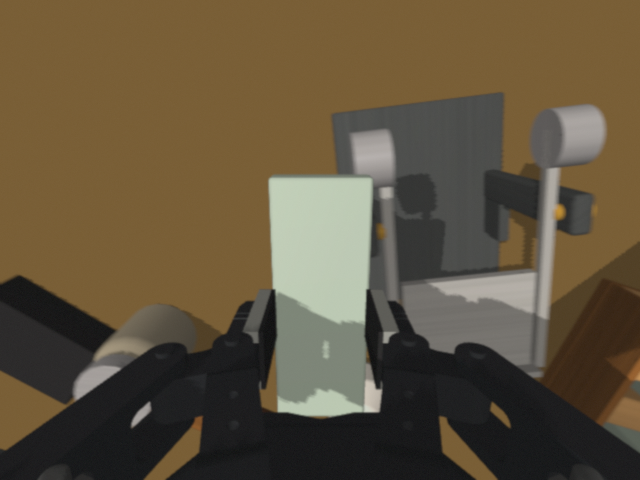

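>>> {"api": "drive_tool", "payload": {"plan": [{"tx": -0.5,"ty": 3,"tz": 0,"wx": 0,"wy": 0.005,"wz": 0.05,"fingers": 1},{"tx": -0.4,"ty": 2.6,"tz": 0,"wx": 0,"wy": 0.005,"wz": 0.04,"fingers": 1},{"tx": -0.2,"ty": 1.7,"tz": 0,"wx": 0,"wy": 0,"wz": 0.014,"fingers": 1},{"tx": -0.1,"ty": 0.6,"tz": -0.5,"wx": 0,"wy": 0,"wz": 0,"fingers": 1},{"tx": 0,"ty": 0,"tz": -1.3,"wx": 0,"wy": 0,"wz": 0,"fingers": 1},{"tx": 0,"ty": 0,"tz": -1.3,"wx": 0,"wy": 0,"wz": 0,"fingers": 1},{"tx": 0,"ty": 0,"tz": -0.8,"wx": 0,"wy": 0,"wz": 0,"fingers": 1},{"tx": 0,"ty": 0,"tz": 0,"wx": 0,"wy": 0,"wz": 0,"fingers": 1}]}}

```text
time: 59.65
position: [497.2, 68.9, 103.7]
orientation: [-0.254, 0.967, -0.001, 0.004]
contact_force: [-0.1, -0.7, -1.2]
gripper_width: 37.4
```

```bash
python3 -c "
from h import *
c=cam('wrist');save(c,'w32')
go([496.4,71.9,87],Rdown(119.3))"
```

```text
shift cm [-0.11  0.3  -1.71] turn [-0.001  0.01  -0.003] min rows 1.0 j [-0.04  0.14  1.81  0.    1.18 -2.12]
```

View pics/w32.png

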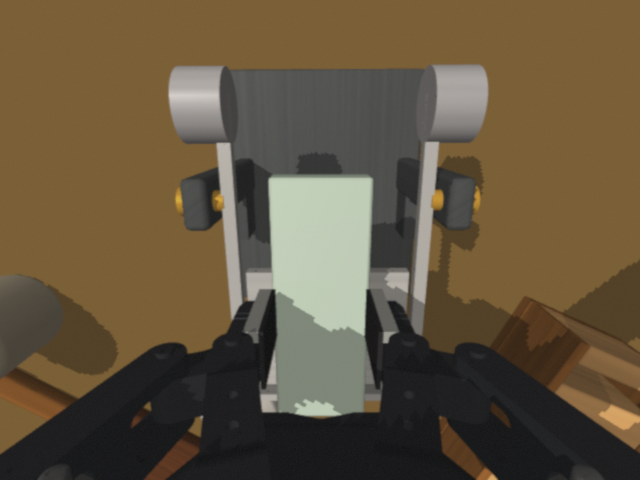

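>>> {"api": "drive_tool", "payload": {"plan": [{"tx": -0.1,"ty": 0.3,"tz": -0.4,"wx": 0,"wy": 0.01,"wz": 0,"fingers": 1},{"tx": 0,"ty": 0,"tz": -0.6,"wx": 0,"wy": 0,"wz": 0,"fingers": 1},{"tx": 0,"ty": 0,"tz": -0.4,"wx": 0,"wy": 0,"wz": 0,"fingers": 1},{"tx": 0,"ty": 0,"tz": -0.1,"wx": 0,"wy": 0,"wz": 0,"fingers": 1},{"tx": 0,"ty": 0,"tz": 0,"wx": 0,"wy": 0,"wz": 0,"fingers": 1},{"tx": 0,"ty": 0,"tz": 0,"wx": 0,"wy": 0,"wz": 0,"fingers": 1},{"tx": 0,"ty": 0,"tz": 0,"wx": 0,"wy": 0,"wz": 0,"fingers": 1},{"tx": 0,"ty": 0,"tz": 0,"wx": 0,"wy": 0,"wz": 0,"fingers": 1}]}}

```text
time: 60.7
position: [497.9, 72.0, 89.5]
orientation: [-0.254, 0.967, 0.0, 0.001]
contact_force: [-0.6, 0.3, -1.8]
gripper_width: 37.3
```

```bash
python3 -c "
from h import *
c=cam('wrist');save(c,'w33')
go([496.4,71.9,87],Rdown(119.3))"
```

```text
shift cm [-0.15 -0.01 -0.25] turn [-0.001  0.002 -0.002] min rows 1.0 j [-0.03  0.17  1.82  0.    1.16 -2.11]
```

>>> {"api": "drive_tool", "payload": {"plan": [{"tx": -0.1,"ty": 0,"tz": -0.25,"wx": 0,"wy": 0,"wz": 0,"fingers": 1},{"tx": 0,"ty": 0,"tz": 0,"wx": 0,"wy": 0,"wz": 0,"fingers": 1},{"tx": 0,"ty": 0,"tz": 0,"wx": 0,"wy": 0,"wz": 0,"fingers": 0.4},{"tx": 0,"ty": 0,"tz": 0,"wx": 0,"wy": 0,"wz": 0,"fingers": 0.1},{"tx": 0,"ty": 0,"tz": 0,"wx": 0,"wy": 0,"wz": 0,"fingers": 0},{"tx": 0,"ty": 0,"tz": 1,"wx": 0,"wy": 0,"wz": 0,"fingers": 0},{"tx": 0,"ty": 0,"tz": 3,"wx": 0,"wy": 0,"wz": 0,"fingers": 0},{"tx": 0,"ty": 0,"tz": 4,"wx": 0,"wy": 0,"wz": 0,"fingers": 0}]}}

```text
time: 61.75
position: [494.5, 72.0, 167.2]
orientation: [-0.254, 0.967, 0.001, -0.002]
contact_force: [0.6, -0.2, -1.4]
gripper_width: 85.5
```

```bash
python3 -c "
from h import *
c=cam('wrist');save(c,'w34')
go(pinch(-60),Rdown(29.3,30))"
```

```text
shift cm [-4.15 -2.2  -3.42] turn [ 0.565 -0.15  -1.532] min rows 10.0 j [-0.03  0.07  1.74  0.    1.33 -2.11]
```

View pics/w34.png

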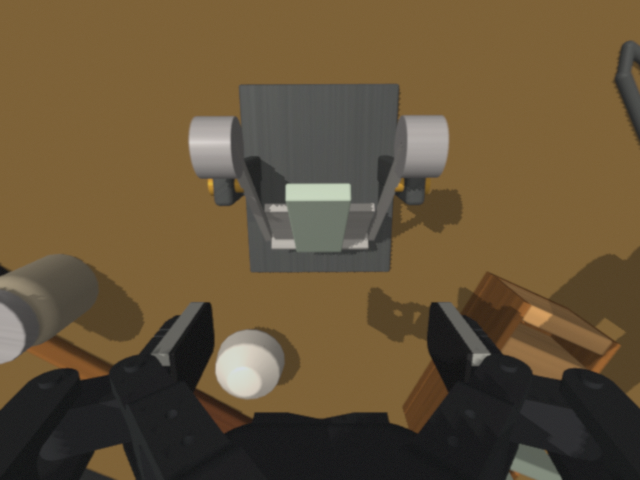

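Tipped. Rotate to the pinch pose.

>>> {"api": "drive_tool", "payload": {"plan": [{"tx": -0.4,"ty": -0.2,"tz": 0.5,"wx": 0.063,"wy": -0.017,"wz": -0.17,"fingers": 0},{"tx": -0.5,"ty": -0.3,"tz": 0,"wx": 0.063,"wy": -0.017,"wz": -0.17,"fingers": 0.45},{"tx": -0.5,"ty": -0.3,"tz": 0,"wx": 0.063,"wy": -0.017,"wz": -0.17,"fingers": 0.45},{"tx": -0.5,"ty": -0.3,"tz": 0,"wx": 0.063,"wy": -0.017,"wz": -0.17,"fingers": 0.45},{"tx": -0.5,"ty": -0.3,"tz": 0,"wx": 0.063,"wy": -0.017,"wz": -0.17,"fingers": 0.45},{"tx": -0.5,"ty": -0.3,"tz": 0,"wx": 0.063,"wy": -0.017,"wz": -0.17,"fingers": 0.45},{"tx": -0.5,"ty": -0.3,"tz": 0,"wx": 0.063,"wy": -0.017,"wz": -0.17,"fingers": 0.45},{"tx": -0.5,"ty": -0.3,"tz": 0,"wx": 0.063,"wy": -0.017,"wz": -0.17,"fingers": 0.45}]}}

```text
time: 62.8
position: [466.1, 47.3, 190.2]
orientation: [0.43, 0.87, 0.204, 0.132]
contact_force: [0.3, -0.1, -0.9]
gripper_width: 47.1
```

```bash
python3 -c "
from h import *
go(pinch(-60),Rdown(29.3,30))"
```

```text
shift cm [-0.84  0.27 -5.03] turn [ 0.065 -0.    -0.127] min rows 1.0 j [-0.39 -0.34  2.15  0.44  1.07 -1.2 ]
```

>>> {"api": "drive_tool", "payload": {"plan": [{"tx": -0.7,"ty": 0.25,"tz": 0,"wx": 0.063,"wy": 0,"wz": -0.125,"fingers": 0.45},{"tx": 0,"ty": 0,"tz": -0.6,"wx": 0,"wy": 0,"wz": 0,"fingers": 0.45},{"tx": 0,"ty": 0,"tz": -1.3,"wx": 0,"wy": 0,"wz": 0,"fingers": 0.45},{"tx": 0,"ty": 0,"tz": -1.3,"wx": 0,"wy": 0,"wz": 0,"fingers": 0.45},{"tx": 0,"ty": 0,"tz": -1.1,"wx": 0,"wy": 0,"wz": 0,"fingers": 0.45},{"tx": 0,"ty": 0,"tz": -0.7,"wx": 0,"wy": 0,"wz": 0,"fingers": 0.45},{"tx": 0,"ty": 0,"tz": 0,"wx": 0,"wy": 0,"wz": 0,"fingers": 0.45},{"tx": 0,"ty": 0,"tz": 0,"wx": 0,"wy": 0,"wz": 0,"fingers": 0.45}]}}

```text
time: 63.8
position: [459.2, 49.4, 137.6]
orientation: [0.487, 0.834, 0.222, 0.132]
contact_force: [-0.2, -0.1, -0.3]
gripper_width: 47.0
```

```bash
python3 -c "
from h import *
c=cam('wrist');save(c,'w35')
go(pinch(-60),Rdown(29.3,30));go(pinch(12),Rdown(29.3,30))"
```

```text
shift cm [-0.15  0.06  0.22] turn [ 0.004  0.001 -0.003] min rows 1.0 j [-0.41 -0.3   2.25  0.52  0.92 -1.18]
shift cm [ 2.99  1.82 -6.01] turn [ 0.004  0.001 -0.003] min rows 2.0 j [-0.41 -0.3   2.25  0.52  0.92 -1.18]
```

View pics/w35.png

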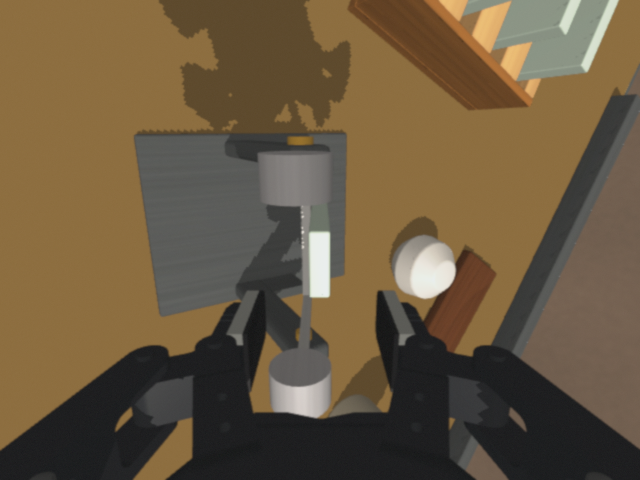

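>>> {"api": "drive_tool", "payload": {"plan": [{"tx": 0.4,"ty": 0.3,"tz": -1,"wx": 0.004,"wy": 0,"wz": -0.003,"fingers": 0.45},{"tx": 0.5,"ty": 0.35,"tz": -1.2,"wx": 0,"wy": 0,"wz": 0,"fingers": 0.45},{"tx": 0.5,"ty": 0.35,"tz": -1.2,"wx": 0,"wy": 0,"wz": 0,"fingers": 0.45},{"tx": 0.5,"ty": 0.35,"tz": -1.1,"wx": 0,"wy": 0,"wz": 0,"fingers": 0.45},{"tx": 0.4,"ty": 0.25,"tz": -0.8,"wx": 0,"wy": 0,"wz": 0,"fingers": 0.45},{"tx": 0.3,"ty": 0.2,"tz": -0.5,"wx": 0,"wy": 0,"wz": 0,"fingers": 0.45},{"tx": 0,"ty": 0,"tz": 0,"wx": 0,"wy": 0,"wz": 0,"fingers": 0.45},{"tx": 0,"ty": 0,"tz": 0,"wx": 0,"wy": 0,"wz": 0,"fingers": 0.45}]}}

```text
time: 64.85
position: [488.2, 67.9, 77.9]
orientation: [0.488, 0.833, 0.224, 0.133]
contact_force: [-0.6, -0.5, 0.4]
gripper_width: 47.0
```

```bash
python3 -c "
from h import *
go(pinch(12),Rdown(29.3,30))"
```

```text
shift cm [ 0.09 -0.02 -0.03] turn [0.001 0.005 0.002] min rows 1.0 j [-0.32 -0.1   2.25  0.6   0.71 -1.23]
```

>>> {"api": "drive_tool", "payload": {"plan": [{"tx": 0.1,"ty": 0,"tz": 0,"wx": 0,"wy": 0,"wz": 0,"fingers": 0.5},{"tx": 0,"ty": 0,"tz": 0,"wx": 0,"wy": 0,"wz": 0,"fingers": 0.7},{"tx": 0,"ty": 0,"tz": 0,"wx": 0,"wy": 0,"wz": 0,"fingers": 1},{"tx": 0,"ty": 0,"tz": 0,"wx": 0,"wy": 0,"wz": 0,"fingers": 1},{"tx": 0,"ty": 0,"tz": 0,"wx": 0,"wy": 0,"wz": 0,"fingers": 1},{"tx": 0,"ty": 0,"tz": 0,"wx": 0,"wy": 0,"wz": 0,"fingers": 1},{"tx": 0,"ty": 0,"tz": 0,"wx": 0,"wy": 0,"wz": 0,"fingers": 1},{"tx": 0,"ty": 0,"tz": 0,"wx": 0,"wy": 0,"wz": 0,"fingers": 1}]}}

```text
time: 65.85
position: [489.3, 67.1, 78.8]
orientation: [0.488, 0.833, 0.224, 0.134]
contact_force: [-1.1, -0.7, 0.5]
gripper_width: 10.6
```

```bash
python3 rel.py;python3 -c "
from h import *
from ov import rk
print(rk(-67.5,-.7));go(np.array(rk(-67.5,-.7))+[0,0,118],Rdown(4.4))"
```

```text
tray x 47.87701201776656 zt 10.546939714318757 insert z 64.12298798223344
[np.float64(486.75264254437167), np.float64(302.3235286748809), 72]
shift cm [-0.26 23.52 11.12] turn [-0.149  0.511 -0.425] min rows 5.0 j [-0.32 -0.1   2.25  0.6   0.71 -1.23]
```

>>> {"api": "drive_tool", "payload": {"plan": [{"tx": 0,"ty": 0,"tz": 2,"wx": 0,"wy": 0,"wz": 0,"fingers": 1},{"tx": 0,"ty": 0,"tz": 4,"wx": 0,"wy": 0,"wz": 0,"fingers": 1},{"tx": 0,"ty": 0,"tz": 4.2,"wx": 0,"wy": 0,"wz": 0,"fingers": 1},{"tx": 0,"ty": 2,"tz": 1,"wx": -0.025,"wy": 0.085,"wz": -0.071,"fingers": 1},{"tx": 0,"ty": 3.4,"tz": 0.5,"wx": -0.025,"wy": 0.085,"wz": -0.071,"fingers": 1},{"tx": 0,"ty": 3.4,"tz": 0,"wx": -0.025,"wy": 0.085,"wz": -0.071,"fingers": 1},{"tx": 0,"ty": 3.4,"tz": 0,"wx": -0.025,"wy": 0.085,"wz": -0.071,"fingers": 1},{"tx": 0,"ty": 3.4,"tz": 0,"wx": -0.025,"wy": 0.085,"wz": -0.071,"fingers": 1}]}}

```text
time: 66.85
position: [485.4, 223.8, 196.3]
orientation: [0.659, 0.751, 0.035, 0.021]
contact_force: [0.5, 0.8, -1.8]
gripper_width: 10.3
```

```bash
python3 -c "
from h import *
from ov import rk
go(np.array(rk(-67.5,-.7))+[0,0,118],Rdown(4.4))"
```

```text
shift cm [ 0.14  7.86 -0.63] turn [-0.023  0.079 -0.052] min rows 2.0 j [0.27 0.06 1.71 0.   1.3  0.14]
```

>>> {"api": "drive_tool", "payload": {"plan": [{"tx": 0.1,"ty": 2.5,"tz": 0,"wx": -0.011,"wy": 0.036,"wz": -0.025,"fingers": 1},{"tx": 0.1,"ty": 2.4,"tz": 0,"wx": -0.011,"wy": 0.036,"wz": -0.025,"fingers": 1},{"tx": 0,"ty": 1.8,"tz": 0,"wx": 0,"wy": 0,"wz": 0,"fingers": 1},{"tx": 0,"ty": 0.7,"tz": -0.6,"wx": 0,"wy": 0,"wz": 0,"fingers": 1},{"tx": 0,"ty": 0,"tz": -1.6,"wx": 0,"wy": 0,"wz": 0,"fingers": 1},{"tx": 0,"ty": 0,"tz": -1.5,"wx": 0,"wy": 0,"wz": 0,"fingers": 1},{"tx": 0,"ty": 0,"tz": -0.9,"wx": 0,"wy": 0,"wz": 0,"fingers": 1},{"tx": 0,"ty": 0,"tz": 0,"wx": 0,"wy": 0,"wz": 0,"fingers": 1}]}}

```text
time: 67.85
position: [484.6, 301.0, 142.5]
orientation: [0.678, 0.735, -0.001, -0.0]
contact_force: [-0.9, -0.0, -0.9]
gripper_width: 10.7
```

```bash
python3 -c "
from h import *
from ov import rk
go(np.array(rk(-67.5,-.7))+[-.3,0,62],Rdown(4.4))"
```

```text
shift cm [ 0.18  0.13 -0.85] turn [ 0.001 -0.002 -0.004] min rows 1.0 j [ 0.4   0.24  1.6  -0.    1.3   0.32]
```

>>> {"api": "drive_tool", "payload": {"plan": [{"tx": 0.12,"ty": 0.1,"tz": -0.3,"wx": 0,"wy": 0,"wz": -0.004,"fingers": 1},{"tx": 0,"ty": 0,"tz": -0.3,"wx": 0,"wy": 0,"wz": 0,"fingers": 1},{"tx": 0,"ty": 0,"tz": 0,"wx": 0,"wy": 0,"wz": 0,"fingers": 1},{"tx": 0,"ty": 0,"tz": 0,"wx": 0,"wy": 0,"wz": 0,"fingers": 1},{"tx": 0,"ty": 0,"tz": 0,"wx": 0,"wy": 0,"wz": 0,"fingers": 1},{"tx": 0,"ty": 0,"tz": 0,"wx": 0,"wy": 0,"wz": 0,"fingers": 1},{"tx": 0,"ty": 0,"tz": 0,"wx": 0,"wy": 0,"wz": 0,"fingers": 1},{"tx": 0,"ty": 0,"tz": 0,"wx": 0,"wy": 0,"wz": 0,"fingers": 1}]}}

```text
time: 68.85
position: [487.6, 302.3, 138.2]
orientation: [0.68, 0.733, 0.001, 0.0]
contact_force: [0.5, 0.1, -2.1]
gripper_width: 10.4
```

```bash
python3 ov.py o36;python3 -c "
from h import *
from ov import rk
go(np.array(rk(-67.5,-.7))+[-.3,0,62],Rdown(4.4))"
```

```text
shift cm [-0.11 -0.   -0.42] turn [-0.     0.001  0.001] min rows 1.0 j [ 0.4   0.25  1.6  -0.    1.29  0.33]
```

View pics/o36.png

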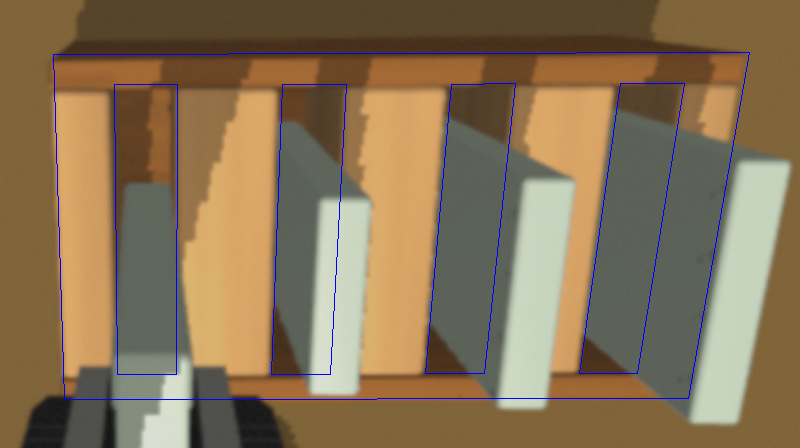

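>>> {"api": "drive_tool", "payload": {"plan": [{"tx": -0.12,"ty": 0,"tz": -0.6,"wx": 0,"wy": 0,"wz": 0,"fingers": 1},{"tx": 0,"ty": 0,"tz": -1,"wx": 0,"wy": 0,"wz": 0,"fingers": 1},{"tx": 0,"ty": 0,"tz": -1.2,"wx": 0,"wy": 0,"wz": 0,"fingers": 1},{"tx": 0,"ty": 0,"tz": -1.2,"wx": 0,"wy": 0,"wz": 0,"fingers": 1},{"tx": 0,"ty": 0,"tz": -1.2,"wx": 0,"wy": 0,"wz": 0,"fingers": 1},{"tx": 0,"ty": 0,"tz": -1,"wx": 0,"wy": 0,"wz": 0,"fingers": 1},{"tx": 0,"ty": 0,"tz": -0.6,"wx": 0,"wy": 0,"wz": 0,"fingers": 1},{"tx": 0,"ty": 0,"tz": 0,"wx": 0,"wy": 0,"wz": 0,"fingers": 1}]}}

```text
time: 69.9
position: [485.3, 301.9, 64.0]
orientation: [0.68, 0.733, -0.001, -0.0]
contact_force: [-0.7, -0.5, -2.3]
gripper_width: 10.6
```

>>> {"api": "drive_tool", "payload": {"plan": [{"tx": 0,"ty": 0,"tz": -0.1,"wx": 0,"wy": 0,"wz": 0,"fingers": 1},{"tx": 0,"ty": 0,"tz": 0,"wx": 0,"wy": 0,"wz": 0,"fingers": 0.7},{"tx": 0,"ty": 0,"tz": 0,"wx": 0,"wy": 0,"wz": 0,"fingers": 0.7},{"tx": 0,"ty": 0,"tz": 0,"wx": 0,"wy": 0,"wz": 0,"fingers": 0.7},{"tx": 0,"ty": 0,"tz": 1,"wx": 0,"wy": 0,"wz": 0,"fingers": 0.7},{"tx": 0,"ty": 0,"tz": 3,"wx": 0,"wy": 0,"wz": 0,"fingers": 0.7},{"tx": 0,"ty": 0,"tz": 5,"wx": 0,"wy": 0,"wz": 0,"fingers": 0.7},{"tx": 0,"ty": 0,"tz": 5,"wx": 0,"wy": 0,"wz": 0,"fingers": 0.7}]}}

```text
time: 70.9
position: [483.0, 300.8, 205.4]
orientation: [0.68, 0.733, -0.003, -0.001]
contact_force: [0.3, -0.6, -0.0]
gripper_width: 25.6
```

>>> {"api": "drive_tool", "payload": {"plan": [{"tx": 0,"ty": 0,"tz": 2,"wx": 0,"wy": 0,"wz": 0,"fingers": 0.7},{"tx": 0,"ty": 0,"tz": 0,"wx": 0,"wy": 0,"wz": 0,"fingers": 0.7},{"tx": 0,"ty": 0,"tz": 0,"wx": 0,"wy": 0,"wz": 0,"fingers": 0.7},{"tx": 0,"ty": 0,"tz": 0,"wx": 0,"wy": 0,"wz": 0,"fingers": 0.7},{"tx": 0,"ty": 0,"tz": 0,"wx": 0,"wy": 0,"wz": 0,"fingers": 0.7},{"tx": 0,"ty": 0,"tz": 0,"wx": 0,"wy": 0,"wz": 0,"fingers": 0.7},{"tx": 0,"ty": 0,"tz": 0,"wx": 0,"wy": 0,"wz": 0,"fingers": 0.7},{"tx": 0,"ty": 0,"tz": 0,"wx": 0,"wy": 0,"wz": 0,"fingers": 0.7}]}}

```text
time: 71.9
position: [483.6, 301.0, 228.2]
orientation: [0.68, 0.733, -0.002, -0.001]
contact_force: [-0.3, 1.1, -0.6]
gripper_width: 25.4
```

```bash
python3 ov.py o37;python3 -c "
from h import *
c=cam('wrist');save(c,'w37');c=cam('side');save(c,'d37')
a=c['image'][:,:,::-1];cv2.imwrite('pics/d37z.png',cv2.resize(a[150:290,220:360],None,fx=4.2,fy=4.2,interpolation=cv2.INTER_CUBIC))
c=cam('scene');save(c,'s37')"
```

```text
(no output)
```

View pics/w37.png

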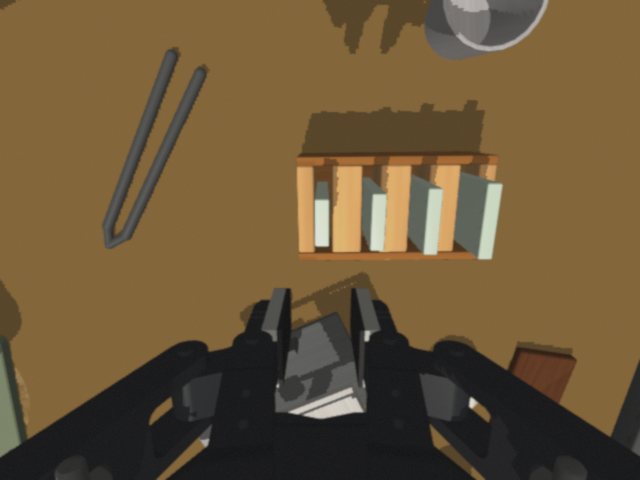

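View pics/d37z.png

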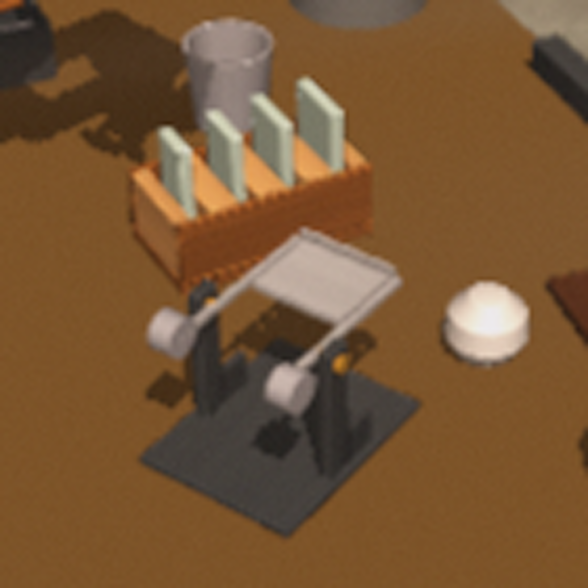

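View pics/s37.png

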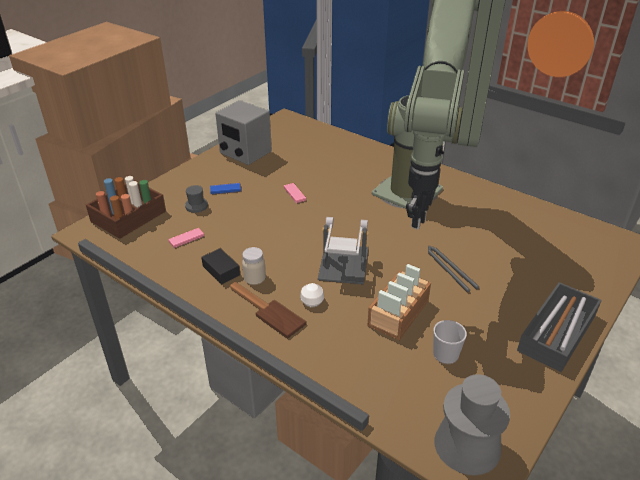

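```bash
python3 -c "
from h import *
a=cv2.imread('pics/side0.png').astype(int);b=cv2.imread('pics/d37.png').astype(int)
d=(abs(a-b).max(2)>45).astype(np.uint8)
print('tray diff',d[203:272,253:320].sum())
d=cv2.morphologyEx(d,cv2.MORPH_OPEN,np.ones((3,3),np.uint8))
n,l,s,c=cv2.connectedComponentsWithStats(d)
for i in range(1,n):
    if s[i,4]>25: print(s[i],c[i].round())
# top heights: plaque upper-left corners in side view vs predicted z=122
from ov import rk
D=cam('side')
for X,w in((-67.5,40),(-22.5,48),(22.5,56),(67.5,64)):
    p=proj(D,[rk(X-6,w/2,122),rk(X-6,-w/2,122)]); print(((p-[220,150])*4.2).round())
"
```

```text
tray diff 0
[ 27   0  27  44 662] [38. 18.]
[  49    0   61   40 1171] [79. 15.]
[ 158   26   54   44 1156] [186.  49.]
[209  26  23  10 130] [221.  30.]
[126  34   6  17  81] [128.  42.]
[257  35  18  24 333] [266.  46.]
[ 0 37 10 16 93] [ 3. 47.]
[212  37  25  21 373] [223.  48.]
[237  36   7   8  34] [240.  39.]
[134  43  30  18 219] [144.  53.]
[236  45   7   6  36] [239.  48.]
[12 47  6  6 32] [15. 49.]
[ 76  50  56  22 821] [100.  60.]
[ 37  61  30  20 381] [51. 70.]
[   0   68   99  224 5180] [ 30. 195.]
[107  75  25  12 187] [119.  81.]
[  24   83   72  107 4176] [ 64. 136.]
[242  87  24   6 113] [253.  90.]
[111  91  28  55 828] [127. 114.]
[ 238   95   38   50 1071] [256. 117.]
[234 153  17  11 119] [242. 158.]
[126 164  36  19 386] [145. 173.]
[ 146  168  121   45 1894] [199. 187.]
[291 169  11  21 167] [296. 179.]
[280 174  10  20 126] [285. 183.]
[270 181   9  17  98] [274. 189.]
[ 86 191   8   6  35] [ 90. 194.]
[101 195  15   6  81] [108. 197.]
[ 60 198  25  17 278] [ 72. 207.]
[140 215  13  36 284] [147. 231.]
[ 39 221  44  29 891] [ 57. 238.]
[  3 226   8  17  54] [  6. 234.]
[110 235  30  37 743] [124. 253.]
[  0 244  10  17  93] [  4. 253.]
[163 257   9  12  90] [167. 262.]
[332 282  43  28 735] [353. 295.]
[290 300  41  34 740] [310. 316.]
[357 318  42  27 595] [377. 331.]
[309 344  45  22 815] [330. 354.]
[[157. 129.]
 [178. 152.]]
[[204. 112.]
 [229. 140.]]
[[249.  96.]
 [280. 128.]]
[[294.  80.]
 [330. 116.]]
```

```bash
python3 -c "
from bench import arm
print(arm.state()['time']);print(arm.finish_job())"
```

```text
72.15
the job is handed in; nothing more can be done
None
```

All four plaques are standing upright in the rack, one to a slot. I did them widest first; each was laid on the tray, tipped by its own weight, and then pinched by its raised end. I handed the job in at 72 s of the 210 s allowed.

**Last checks:**
- In the side view the tops of all four plaques are within a pixel or two of where fully seated ones should be.
- The tray region matches the starting picture exactly, so it is empty and level.
- The only changes I found on the table are the picked-up plaques, the filled slots, and the arm with its shadow. The other objects and the pink and blue look-alikes show no movement.

**What disagreed with the description:**
- The fingertips sit about 37 mm (shut) to 50 mm (open) short of the reported TCP. Both fixed cameras and the wrist view agreed on this, so I corrected for it throughout.
- Plaque 2 was knocked about 28 mm toward the robot before I reached it. I measured it again and picked it up from its new place.

No force or other check failed.

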